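# Stand up a small drawer for its glue-up

### The arm

A 6-joint arm with a two-finger parallel gripper is mounted at the origin on the work surface. World frame = base frame: x ahead of the robot, y to its left, z up, the work surface at z = 0. Lengths are in mm, angles in rad, forces in N, time in s.
With the tool pointing down it reaches from about 275 to 750 mm from the base axis. Payload 10.2 kg.
Tool frame: the origin (TCP) lies at the very end of the fingers, on their centre line; the grasp point (between the pads) lies 19 mm behind it; x points along the fingers, z is the direction in which the jaws open and shut, and the axes are right-handed (so a half turn about x gives the same grasp; the last joint's range is limited). The gripper opens to 85 mm and grips with 20 to 120 N. Pads are 22 mm wide; open, the fingers measure 114 mm over their backs; the gripper's body (76 mm by 85 mm) begins 54 mm behind the grasp point. The pads swing forward as they close: fully open they stand 13 mm farther back than shut.
Start: joints at [1.117, 0.313, 1.498, -0, 1.331, -0.223], TCP at [120.11, 511.082, 195.194] pointing down, gripper open.
Joint ranges: [-2.94, 2.94], [-0.97, 2.17], [0.19, 2.56], [-1.23, 4.37], [0.02, 3.11], [-2.88, 2.88]. Speed limits (rad/s): [2.39, 2.39, 3.01, 3.14, 3.14, 3.14].

### API

Orientations are given as a unit quaternion [w, x, y, z].
In Python, from rig import sense, vision, job gives the robot as it stands. The module is installed in compiled form; this text tells all that it offers.
- The arm moves only by the shell command python3 -m pendant 'ROWS' [FORCE]. ROWS is JSON, a list of rows, each a list of 7 numbers: the turn, a rotation vector about the tool's x, y, z in rad, then the shift along the tool's x, y, z in cm, then the opening, from 0 (shut) to 1 (fully open). A call has exactly 5 rows; each row is the pose to reach, as a shift and turn from the pose commanded when the call began, along the tool's axes at that moment; what a row does not reach only later rows make up. A row lasts 1/8 s, in which the tool goes at most 62.5 mm and 10.7 degrees, less where a joint would pass 70% of its speed; a pose out of reach is approached as far as the arm can. A call with a gripper value outside its range is refused whole. The fingers move at their own pace and stop on an object; FORCE is the grip in N (left out, the last holds). Time passes only in rows, so rows that repeat a pose let the fingers close, or fill a call up. It gives the time, the measured TCP pose, the force and the opening at its end, in the units of the state.
- sense(): the state, without advancing time (a new reading comes with each control period).
- vision.capture(name): name is "side" or "top" or "wrist"; returns the picture (420x560x3 uint8, red, green, blue); there is no depth.
- vision.calibration(name): a dict with "K" (3x3 intrinsics, pixels), "k1" (the pictures are not rectified: a ray, as slopes to the right and down, at radius r is drawn at 1 + k1 r^2 times it, then the intrinsics apply), "extrinsics" (4x4, takes a point from camera to world coordinates). Camera axes: x right, y up, looking along -z (the intrinsics and any distortion apply to the point x, -y, -z); pixel columns grow to the right and rows downward; lengths in mm; the calibration is good to about 2 mm. A picture is of the moment at which its call begins: read the wrist's pose just before it. calibration takes no time and is no camera call; for the wrist camera it gives the pose at the moment of the call.
- job.finish_job(): hands the job in, once; it reports no verdict.
The state is a dict: "time_s": time; "joints": joint angles; "dq": joint speeds; "tau": joint torques, N m; "eef_pos": TCP position; "ee_rot": TCP orientation; "force": force on the tool from outside, world axes, zero at the start; "wrist_torque": the same for the moment, N m; "grip_width": opening from 0.0 (shut) to 1.0 (fully open).
Only numpy, scipy, OpenCV 4.12 (cv2) and the standard library are available. Lean on these libraries where they do the work, as an engineer would, in place of code of your own. Each camera call takes 0.05 s, during which the arm holds its last target.

### The job

Dry-assemble the small drawer on its white bottom plate, in the bottom's own directions: stand the front along the near edge with its two knobs facing out, the back along the far edge, and the loose side along the left edge, opposite the right side that already stands there, midway between front and back; each upright, its outer face flush with the edge, front and back centred along their edges. Stand the divider in the middle, parallel to the sides, halfway between them and halfway between front and back. Last, lay the flat batten across the tops of both sides, parallel to the front, centred on them and halfway along them, and leave the chisel that lies among the parts where it is.

Things in the scene. Friction and masses are not known exactly. Their poses are not given: they have to be found in the camera images.
- bottom: Drawer bottom: white-faced plate 170 (its x) x 200 (its y) x 9 mm, fixed on the bench. Origin: centre of its underside, z up; near edge (robot's side) -x, left edge +y. On its right edge stands the fixed right side, 110 x 14 x 50 mm, centred at x 3, y -93 mm, top 59 mm above the bench: halfway between front and back, which when flush leave 140 mm clear, centred at x 3.
- front_c (a point): Drawer front: pale wooden board standing on edge, 190 mm long (its y), 18 thick (x), 50 high, 120 g. The only one with knobs: two, 16 mm across, 20 long, on its -x face, 60 mm either side of the middle. Point: the board's centre, 25 mm up. z up. The parts and the chisel start side by side, 52 mm apart, nearly parallel, in any order, on a 3 mm black mat.
- back_c (a point): Drawer back: pale wooden board standing on edge, 190 mm long (its y), 12 thick (x), 40 high, no knobs, both faces alike, darker dovetail ends, 70 g. Point: its centre, 20 mm above its lower edge. z up.
- side_c (a point): Loose left side of the drawer: pale wooden board standing on edge, 110 mm long (its x), 14 thick (y), 50 high, both faces alike, darker dovetail ends, 60 g; same as the one fixed on the bottom. Point: its centre, 25 mm above its lower edge. z up.
- divider_c (a point): Divider: the shortest and thinnest piece, a plain pale wooden strip standing on edge, 90 mm long (its x), 10 thick (y), 34 high, no dovetails, 30 g. Point: its centre, 17 mm above its lower edge. z up.
- batten_c (a point): Batten: the longest piece, a plain pale wooden strip lying flat, 210 mm long (its y), 30 wide (x), 15 thick (z, up), 70 g. Point: its centre, 7.5 mm above its underside.
- chisel_c (a point): Wood chisel lying among the parts, to be left alone: wooden handle 115 mm long, 24 mm square with rounded edges, towards its -x; steel blade to +x; 215 mm in all. Point: 12 mm up, where handle meets blade. z up.
Not all that is in view belongs to the job. Leave any blue look-alike of the part that bears batten_c alone. Leave any green look-alike of the part that bears front_c alone.

How it is judged:
By the outcome, as a careful person would: the job done as asked, in the order asked, and still so for the second after the job is handed in, with the robot touching nothing.
It also fails if it takes over 144 s, if anything falls off the work surface, if the arm or the gripper's body presses on something with over 40 N, if the wrist force passes 120 N, or if a joint passes its speed limit or range.

## Working session

There is one attempt and no reset: what is moved stays moved. The work goes in short steps, Python scripts to look and compute and a shell command to move; the robot and the scene stay as the last step left them, time stands still between calls to the robot, and variables do not carry over. Pictures are saved under pics/ and viewed, and the job is handed in when it is done.

```bash
mkdir -p pics; ls; python3 - <<'E'
from rig import sense, vision, job
import cv2
for n in ["top","side","wrist"]:
    c=vision.calibration(n); print(n,c)
    im=vision.capture(n); cv2.imwrite(f"pics/{n}0.png",im[:,:,::-1])
print(sense())
E
```

```text
pics
top {'K': array([[416.9158204 ,   0.        , 284.42147795],
       [  0.        , 416.9158204 , 207.18584159],
       [  0.        ,   0.        ,   1.        ]]), 'k1': -0.11208883238259432, 'extrinsics': array([[-1.62219041e-02,  9.94645143e-01, -1.02068061e-01,
         3.26104539e+02],
       [-9.99730773e-01, -1.44411764e-02,  1.81613198e-02,
        -5.51863982e+01],
       [ 1.65900856e-02,  1.02335193e-01,  9.94611621e-01,
         1.12642513e+03],
       [ 0.00000000e+00,  0.00000000e+00,  0.00000000e+00,
         1.00000000e+00]])}
side {'K': array([[392.76637693,   0.        , 283.96021814],
       [  0.        , 392.76637693, 207.68845567],
       [  0.        ,   0.        ,   1.        ]]), 'k1': -0.04686011580729221, 'extrinsics': array([[ 9.77647677e-01,  1.03489942e-01, -1.83015988e-01,
         2.48762063e+02],
       [-2.08948394e-01,  5.74947521e-01, -7.91059996e-01,
        -8.70446929e+02],
       [ 2.33578357e-02,  8.11618864e-01,  5.83720165e-01,
         6.64894274e+02],
       [ 0.00000000e+00,  0.00000000e+00,  0.00000000e+00,
         1.00000000e+00]
[... 534 characters left out ...]
1.00000000e+00]])}
{'time_s': 0.15, 'joints': array([ 1.11661012e+00,  3.13278680e-01,  1.49820488e+00,  5.97979691e-06,
        1.33098844e+00, -2.23427984e-01]), 'dq': array([-2.34101001e-04, -1.04720740e-03, -2.48732286e-03, -8.01484719e-04,
       -1.38722072e-04,  8.07274533e-05]), 'tau': array([ 1.61139033e-03, -4.12369573e+01, -2.59796262e+01, -1.26334107e-04,
        3.23680419e-03, -6.64927961e-05]), 'eef_pos': array([120.00943354, 510.89229394, 194.81016801]), 'ee_rot': array([ 0.55395622, -0.43924595,  0.5545188 ,  0.4389811 ]), 'force': array([ 0.01754427,  0.14682805, -0.12925025]), 'wrist_torque': array([ 0.02902236, -0.02631902, -0.01762637]), 'grip_width': 1.0012923742872661}
```

View pics/top0.png

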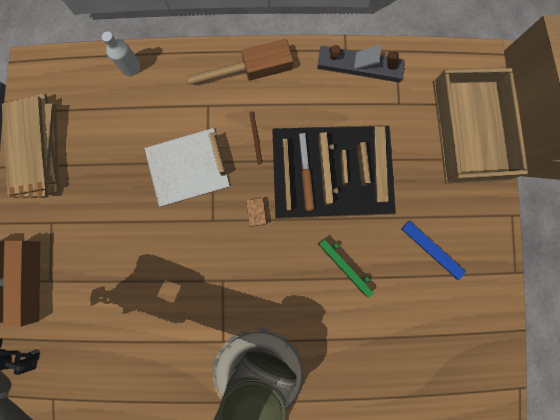

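View pics/side0.png

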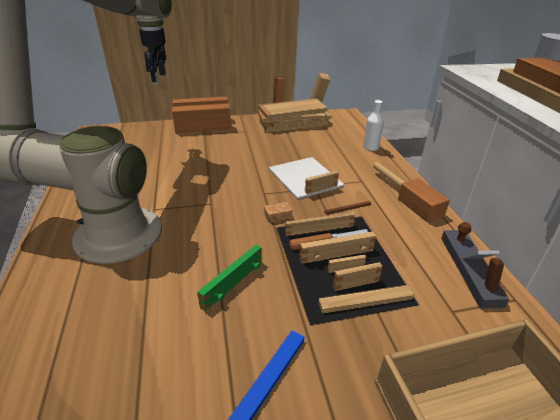

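View pics/wrist0.png

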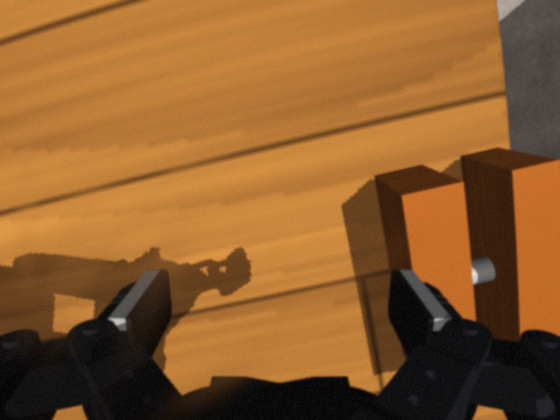

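```bash
cat > h.py <<'E'
import numpy as np, cv2
from scipy.spatial.transform import Rotation as R
from rig import sense, vision
def q2R(q): return R.from_quat([q[1],q[2],q[3],q[0]])
def proj(c,P):
    P=np.atleast_2d(P).astype(float); E=c["extrinsics"]; p=(P-E[:3,3])@E[:3,:3]
    x=p[:,0]/-p[:,2]; y=-p[:,1]/-p[:,2]; s=1+c["k1"]*(x*x+y*y); K=c["K"]
    return np.c_[K[0,0]*x*s+K[0,2],K[1,1]*y*s+K[1,2]]
def ray(c,uv):
    K=c["K"]; d=np.array([(uv[0]-K[0,2])/K[0,0],(uv[1]-K[1,2])/K[1,1]]); x=d.copy()
    for _ in range(30): x=d/(1+c["k1"]*(x@x))
    E=c["extrinsics"]; v=E[:3,:3]@np.array([x[0],-x[1],-1.]); return E[:3,3],v/np.linalg.norm(v)
def onz(c,uv,z):
    o,v=ray(c,uv); return o+v*(z-o[2])/v[2]
def tri(cs,uvs):
    A=np.zeros((3,3));b=np.zeros(3)
    for c,uv in zip(cs,uvs):
        o,v=ray(c,uv); M=np.eye(3)-np.outer(v,v); A+=M;b+=M@o
    return np.linalg.solve(A,b)
def yaw_of(s):  # direction of tool z (jaws) in world, deg
    z=q2R(s["ee_rot"]).as_matrix()[:,2]; return np.degrees(np.arctan2(z[1],z[0]))
def go(x,y,z,yaw,verbose=True,sym=True):
    """row numbers from measured pose to TCP x,y,z with jaw direction yaw(deg), tool straight down"""
    s=sense(); R0=q2R(s["ee_rot"]); a=np.radians(yaw)
    best=None
    for k in ([0,np.pi] if sym else [0]):
        X=np.array([0,0,-1.]);Z=np.array([np.cos(a+k),np.sin(a+k),0]);Y=np.cross(Z,X)
        Rt=R.from_matrix(np.c_[X,Y,Z]); rv=(R0.inv()*Rt).as_rotvec()
        if best is None or np.linalg.norm(rv)<np.linalg.norm(best): best=rv
    sh=R0.inv().apply(np.array([x,y,z])-s["eef_pos"])/10
    if verbose: print("ROW",np.round(best,4).tolist(),np.round(sh,3).tolist(),"deg",np.round(np.degrees(np.linalg.norm(best)),1),"q6",round(s["joints"][5],2))
    return best,sh
def st():
    s=sense(); print("t",round(s["time_s"],2),"tcp",np.round(s["eef_pos"],2),"jawyaw",round(yaw_of(s),2),"F",np.round(s["force"],1),"grip",round(s["grip_width"],3),"q",np.round(s["joints"],2)); return s
def snap(n,f):
    c=vision.calibration(n); im=vision.capture(n); cv2.imwrite(f"pics/{f}.png",im[:,:,::-1]); np.savez(f"pics/{f}.npz",im=im,**c); return c,im
def load(f):
    d=np.load(f"pics/{f}.npz"); return {k:d[k] for k in("K","k1","extrinsics")},d["im"]
E
python3 - <<'E'
from h import *
c=vision.calibration("top")
for n,uv,z in [("mat",(274,128),3),("mat",(391,126),3),("mat",(395,213),3),("mat",(275,216),3),("pl",(145,149),9),("pl",(213,130),9),("pl",(229,184),9),("pl",(163,204),9),("backn",(290,208),43),("backf",(286,140),43),("batn",(382,201),18),("batf",(380,127),18)]: print(n,uv,onz(c,uv,z).round())
im=cv2.imread("pics/top0.png"); 
cv2.imwrite("pics/top0z.png",cv2.resize(im[110:230,130:410],None,fx=2.85,fy=2.85,interpolation=cv2.INTER_CUBIC))
s=st(); print(np.round(q2R(s["ee_rot"]).as_matrix(),3))
E
```

```text
mat (274, 128) [663. -50.   3.]
mat (391, 126) [ 666. -379.    3.]
mat (395, 213) [ 421. -378.    3.]
mat (275, 216) [418. -50.   3.]
pl (145, 149) [608. 307.   9.]
pl (213, 130) [658. 118.   9.]
pl (229, 184) [506.  74.   9.]
pl (163, 204) [454. 253.   9.]
backn (290, 208) [435. -90.  43.]
backf (286, 140) [617. -82.  43.]
batn (382, 201) [ 453. -340.   18.]
batf (380, 127) [ 659. -343.   18.]
t 0.15 tcp [120.01 510.89 194.81] jawyaw 76.78 F [ 0.   0.1 -0.1] grip 1.001 q [ 1.12  0.31  1.5   0.    1.33 -0.22]
[[-0.    -0.973  0.229]
 [-0.001  0.229  0.973]
 [-1.     0.    -0.001]]
```

View pics/top0z.png

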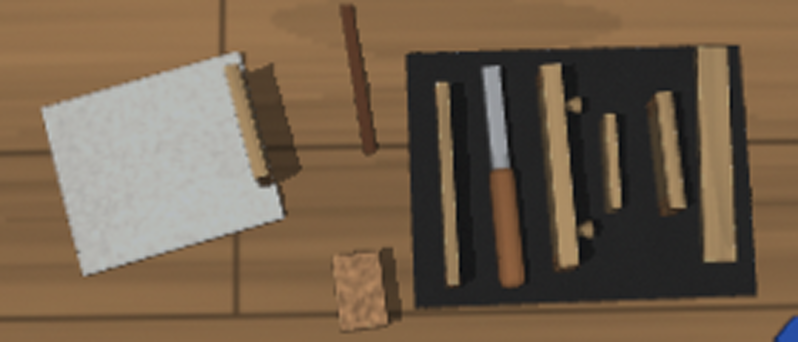

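```bash
python3 - <<'E'
from h import *
go(570,175,150,106)
E
```

```text
ROW [-0.51, -0.0008, -0.0004] [4.49, -51.49, -22.403] deg 29.2 q6 -0.22
```

```bash
python3 -m pendant '[[-0.04,0,0,0.3,-3,-1.3,0.4],[-0.1,0,0,0.9,-8,-3.5,0.4],[-0.15,0,0,1.4,-13,-5.7,0.4],[-0.2,0,0,1.9,-18,-7.8,0.4],[-0.25,0,0,2.3,-23,-10,0.4]]'; python3 - <<'E'
from h import *
go(570,175,150,106)
E
```

```text
time_s: 0.78
eef_pos: [322.3, 359.8, 171.9]
ee_rot: [0.495, -0.505, 0.495, 0.505]
force: [-0.2, 0.6, 0.7]
grip_width: 0.4
ROW [-0.2583, -0.0, -0.0002] [2.191, -24.38, -18.999] deg 14.8 q6 -0.99
```

```bash
python3 -m pendant '[[-0.06,0,0,0.5,-4.5,-3.5,0.4],[-0.12,0,0,1,-9,-7,0.4],[-0.18,0,0,1.5,-14,-11,0.4],[-0.24,0,0,2,-19.5,-15.2,0.4],[-0.258,0,0,2.2,-24.4,-19,0.4]]'; python3 - <<'E'
from h import *
st(); snap("wrist","w1"); st()
E
```

```text
time_s: 1.4
eef_pos: [563.5, 179.2, 150.1]
ee_rot: [0.426, -0.564, 0.426, 0.565]
force: [0.6, 0.5, -0.1]
grip_width: 0.399
t 1.4 tcp [563.51 179.2  150.08] jawyaw 105.94 F [ 0.6  0.5 -0.1] grip 0.399 q [ 0.11  0.49  1.35  0.    1.29 -1.74]
t 1.45 tcp [568.16 174.17 149.17] jawyaw 105.69 F [ 1.1 -6.7 -1.3] grip 0.397 q [ 0.1   0.5   1.35 -0.    1.29 -1.74]
```

View pics/w1.png

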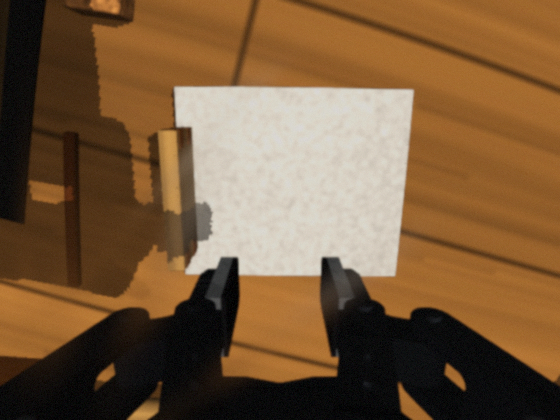

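```bash
cat >> h.py <<'E'
from scipy.optimize import least_squares
def plate_corners(im):
    g=im.astype(int); m=((g.min(2)>140)&(g.max(2)-g.min(2)<45)).astype(np.uint8)*255
    n,l,s,_=cv2.connectedComponentsWithStats(m); k=1+np.argmax(s[1:,4]); return (l==k)
E
python3 - <<'E'
from h import *
s=st(); c,im=snap("wrist","w2"); m=plate_corners(im)
cs,_=cv2.findContours(m.astype(np.uint8),cv2.RETR_EXTERNAL,cv2.CHAIN_APPROX_NONE)
ct=max(cs,key=len); print(cv2.approxPolyDP(ct,6,True)[:,0].tolist())
cv2.imwrite("pics/w2m.png",np.vstack([im[60:300,:,::-1],np.dstack([m*255]*3)[60:300]]))
print(np.round(q2R(s["ee_rot"]).as_matrix(),3))
for p in cv2.approxPolyDP(ct,6,True)[:,0]: print(p,onz(c,p,9).round(1))
go(575,210,170,106)
E
```

```text
t 1.45 tcp [568.16 174.17 149.17] jawyaw 105.69 F [ 1.1 -6.7 -1.3] grip 0.397 q [ 0.1   0.5   1.35 -0.    1.29 -1.74]
[[181, 84], [183, 121], [199, 124], [203, 202], [213, 212], [213, 234], [193, 270], [236, 256], [239, 271], [319, 272], [322, 256], [338, 256], [358, 272], [402, 271], [420, 85]]
[[ 0.001 -0.963 -0.27 ]
 [-0.002 -0.27   0.963]
 [-1.    -0.001 -0.002]]
[181  84] [505.6  70.9   9. ]
[183 121] [534.6  78.8   9. ]
[199 124] [533.4  92.5   9. ]
[203 202] [599.  110.7   9. ]
[213 212] [605.6 121.4   9. ]
[213 234] [626. 126.   9.]
[193 270] [666.3 115.7   9. ]
[236 256] [641.3 151.5   9. ]
[239 271] [655.3 157.8   9. ]
[319 272] [635.9 230.5   9. ]
[322 256] [619.7 228.3   9. ]
[338 256] [615.7 242.7   9. ]
[358 272] [626.1 266.    9. ]
[402 271] [614.  306.1   9. ]
[420  85] [452.6 261.5   9. ]
ROW [-0.0068, -0.0008, -0.0007] [-2.098, -1.821, 2.955] deg 0.4 q6 -1.74[ WARN:0@2.339] global loadsave.cpp:1063 imwrite_ Unsupported depth image for selected encoder is fallbacked to CV_8U.
```

View pics/w2m.png

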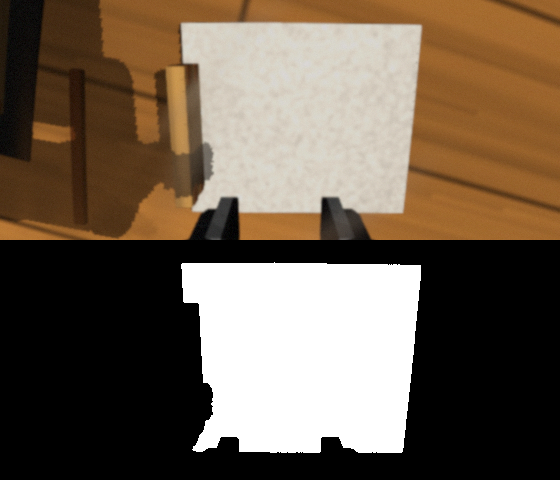

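```bash
python3 - <<'E'
from h import *
st();go(545,100,190,106)
E
```

```text
t 1.5 tcp [565.4  176.62 149.06] jawyaw 105.61 F [-0.5  1.1 -0.8] grip 0.401 q [ 0.11  0.5   1.35 -0.    1.29 -1.74]
ROW [-0.0068, -0.0008, -0.0007] [-4.085, 4.029, -6.834] deg 0.4 q6 -1.74
```

```bash
python3 -m pendant '[[0,0,0,-1.2,1,-2,0.4],[0,0,0,-3,3,-5,0.4],[0,0,0,-4,4,-6.8,0.4],[0,0,0,-4,4,-6.8,0.4],[0,0,0,-4,4,-6.8,0.4]]'; python3 - <<'E'
from h import *
st(); snap("wrist","w3"); st(); go(530,-214,200,94)
E
```

```text
time_s: 2.12
eef_pos: [542.1, 105.0, 190.2]
ee_rot: [0.426, -0.564, 0.426, 0.565]
force: [0.0, 0.2, -0.2]
grip_width: 0.401
t 2.12 tcp [542.09 105.   190.21] jawyaw 105.91 F [ 0.   0.2 -0.2] grip 0.401 q [-0.02  0.38  1.42  0.    1.34 -1.87]
t 2.17 tcp [542.11 105.12 190.  ] jawyaw 105.93 F [ 0.4 -0.3 -0.2] grip 0.399 q [-0.02  0.38  1.42  0.    1.34 -1.87]
ROW [0.2083, 0.0004, -0.0008] [-1.006, 9.926, -30.353] deg 11.9 q6 -1.87
```

View pics/w3.png

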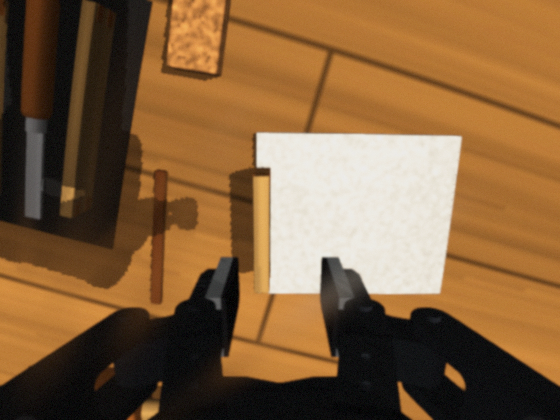

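```bash
cat >> h.py <<'E'
def boxedges(x,y,yaw,z,L,W,sel=("near","far","left","right")):
    """edges of top rectangle, L along own x, W along own y, yaw deg, at height z; as sample points"""
    a=np.radians(yaw); ca,sa=np.cos(a),np.sin(a); out={}
    q={"near":((-L/2,-W/2),(-L/2,W/2)),"far":((L/2,-W/2),(L/2,W/2)),"left":((-L/2,W/2),(L/2,W/2)),"right":((-L/2,-W/2),(L/2,-W/2))}
    for k in sel:
        A,B=map(np.array,q[k]); n=max(10,int(np.linalg.norm(A-B)/3)); t=np.linspace(.08,.92,n)[:,None]; p=A+t*(B-A)
        out[k]=np.c_[x+ca*p[:,0]-sa*p[:,1],y+sa*p[:,0]+ca*p[:,1],np.full(n,z)]
    return out
def edgepts(c,im,P,rng=7,outward=None,ch=None,minstep=12,pol=0):
    """subpixel edge offsets along the image normal of projected segment points P. pol=+1: brighter inside"""
    g=(im.astype(np.float32).mean(2) if ch is None else im[:,:,ch].astype(np.float32)); g=cv2.GaussianBlur(g,(0,0),1.0)
    uv=proj(c,P); d=uv[-1]-uv[0]; d/=np.linalg.norm(d); n=np.array([-d[1],d[0]])
    if outward is not None:
        o=proj(c,outward)[0]
        if (uv.mean(0)-o)@n<0: n=-n
    ts=np.arange(-rng,rng+.01,.25); S=uv[:,None]+ts[None,:,None]*n
    v=cv2.remap(g,S[...,0].astype(np.float32),S[...,1].astype(np.float32),cv2.INTER_LINEAR)
    gr=np.gradient(v,axis=1)/.25; gr=-gr if pol==1 else (gr if pol==-1 else np.abs(gr))
    k=gr.argmax(1); ok=(gr.max(1)>minstep)&(k>1)&(k<len(ts)-2)&(uv[:,0]>3)&(uv[:,0]<556)&(uv[:,1]>3)&(uv[:,1]<416)
    return ts[k],ok,uv,n
def fitbox(views,p0,L,W,z=None,sel=("near","far","left","right"),rngs=(10,6,3),pol=1,ch=None,minstep=12,skip=None,rep=True):
    """fit x,y,yaw (and z if z None: p0 has 4) of a top rectangle in views [(c,im),...]"""
    p=np.array(p0,float)
    for r in rngs:
        def zz(q): return q[3] if z is None else z
        data=[]
        for vi,(c,im) in enumerate(views):
            for k,P in boxedges(p[0],p[1],p[2],zz(p),L,W,sel).items():
                if skip and (vi,k) in skip: continue
                t,ok,uv,n=edgepts(c,im,P,r,np.array([p[0],p[1],zz(p)]),ch,minstep,pol)
                if ok.sum()<4: continue
                md=np.median(t[ok]); ok&=np.abs(t-md)<max(2,.5*r)
                data.append((c,k,ok,uv+t[:,None]*n,n,vi))
        def res(q,full=False):
            E=boxedges(q[0],q[1],q[2],zz(q),L,W,sel); out=[]
            for c,k,ok,tg,n,vi in data: out.append(((proj(c,E[k][ok])-tg[ok])@n))
            return out if full else np.concatenate(out)
        p=least_squares(res,p,loss="soft_l1",f_scale=.5,x_scale=[1,1,.3,1][:len(p)]).x
    if rep: print("fit",np.round(p,2)," resid px:",{f"{d[5]}{d[1]}":(round(float(np.mean(e)),2),len(e)) for d,e in zip(data,res(p,True))})
    return p
E
python3 - <<'E'
from h import *
V=[load("w2"),load("w3")]
p=fitbox(V,[556,188,15.5,9],170,200,skip={(0,"right"),(1,"right")})
p=fitbox(V[1:],[556,188,15.5],170,200,z=9,skip={(0,"right")})
p=fitbox(V[:1],[556,188,15.5],170,200,z=9,skip={(0,"right")})
p=fitbox([load("w1")],[556,188,15.5],170,200,z=9,skip={(0,"right")})
E
```

```text
fit [560.1  188.79  15.37   8.63]  resid px: {'0near': (0.04, 66), '0far': (0.08, 43), '0left': (0.05, 56), '1near': (-0.07, 66), '1far': (-0.07, 47), '1left': (-0.05, 56)}
fit [560.02 188.64  15.37]  resid px: {'0near': (0.03, 66), '0far': (0.05, 47), '0left': (0.01, 56)}
fit [560.1  188.59  15.39]  resid px: {'0near': (0.12, 66), '0far': (0.26, 43), '0left': (-0.0, 56)}
fit [560.02 188.57  15.33]  resid px: {'0near': (0.09, 66), '0far': (0.25, 39), '0left': (0.0, 56)}
```

```bash
python3 -m pendant '[[0.04,0,0,-0.2,1.2,-3.5,0.4],[0.08,0,0,-0.4,3,-9,0.4],[0.12,0,0,-0.6,5,-15,0.4],[0.16,0,0,-0.8,7,-21,0.4],[0.2,0,0,-1,8.7,-26.5,0.4]]';python3 -m pendant '[[0,0,0,0,1.2,-3.8,0.4],[0,0,0,0,1.2,-3.8,0.4],[0,0,0,0,1.2,-3.8,0.4],[0,0,0,0,1.2,-3.8,0.4],[0,0,0,0,1.2,-3.8,0.4]]'; python3 - <<'E'
from h import *
st(); snap("wrist","w4"); st()
E
```

```text
time_s: 2.8
eef_pos: [531.1, -175.6, 200.0]
ee_rot: [0.48, -0.519, 0.48, 0.519]
force: [0.4, -0.0, -0.3]
grip_width: 0.401
time_s: 3.42
eef_pos: [522.4, -212.2, 200.5]
ee_rot: [-0.48, 0.519, -0.48, -0.519]
force: [0.8, -0.3, 0.0]
grip_width: 0.395
t 3.42 tcp [ 522.44 -212.24  200.53] jawyaw 94.5 F [ 0.8 -0.3  0. ] grip 0.395 q [-0.59  0.4   1.37  0.    1.38 -2.24]
t 3.48 tcp [ 522.37 -212.44  200.54] jawyaw 94.49 F [ 0.3 -0.2 -0.9] grip 0.407 q [-0.59  0.4   1.37  0.    1.38 -2.24]
```

View pics/w4.png

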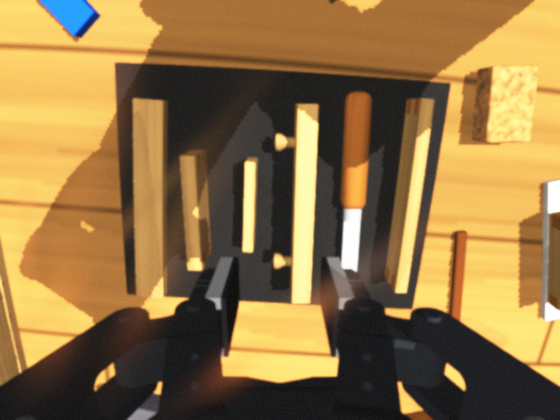

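```bash
python3 - <<'E'
from h import *
c,im=load("w4")
def rect(n,near,far,z):
    a=onz(c,near,z);b=onz(c,far,z);d=b-a; m=(a+b)/2; print(n,m.round(1),"len",np.linalg.norm(d).round(1),"yaw",np.degrees(np.arctan2(d[1],d[0])).round(2))
rect("batten",(150,99),(148,297),18);rect("side",(195,152),(198,270),53);rect("div",(251,158),(248,252),37);rect("front",(307,104),(302,303),53);rect("back",(428,98),(404,292),43)
go(480,-190,170,92)
E
```

```text
batten [ 559.7 -344.2   18. ] len 209.4 yaw -1.52
side [ 554.  -287.4   53. ] len 113.1 yaw 2.39
div [ 547.9 -240.1   37. ] len 93.3 yaw 1.45
front [ 543.6 -188.6   53. ] len 189.1 yaw 4.12
back [529.2 -83.4  43. ] len 189.3 yaw 3.11
ROW [0.0434, -0.0, 0.0] [3.054, 4.049, 2.568] deg 2.5 q6 -2.24
```

```bash
python3 -m pendant '[[0,0,0,1,1.5,2,0.4],[0,0,0,2,4,5,0.4],[0,0,0,3,5,6,0.4],[0,0,0,3,5,6,0.4],[0,0,0,3,5,6,0.4]]'; python3 - <<'E'
from h import *
st(); snap("wrist","w5"); st()
V=[load("w4"),load("w5")]
print("front");fitbox(V,[543,-188,4,53],190,18);fitbox(V,[543,-188,4],190,18,z=53)
print("back");fitbox(V,[529,-83,3,43],190,12,rngs=(5,4,3),skip={(0,"far"),(1,"far")});fitbox(V,[529,-83,3],190,12,z=43,rngs=(5,4,3))
print("side");fitbox(V,[554,-287,2.4,53],110,14,rngs=(5,4,3));fitbox(V,[554,-287,2.4],110,14,z=53,rngs=(5,4,3))
print("div");fitbox(V,[548,-240,1.4,37],90,10,rngs=(5,4,3));fitbox(V,[548,-240,1.4],90,10,z=37,rngs=(5,4,3))
print("batten");fitbox(V,[559,-344,-1.5,18],210,30,rngs=(5,4,3));fitbox(V,[559,-344,-1.5],210,30,z=18,rngs=(5,4,3))
E
```

```text
time_s: 4.1
eef_pos: [468.3, -157.7, 171.0]
ee_rot: [-0.48, 0.519, -0.48, -0.519]
force: [-0.1, -0.9, -0.7]
grip_width: 0.401
t 4.1 tcp [ 468.35 -157.66  171.02] jawyaw 94.42 F [-0.1 -0.9 -0.7] grip 0.401 q [-0.56  0.27  1.63 -0.    1.25 -2.21]
t 4.15 tcp [ 468.34 -157.74  170.92] jawyaw 94.42 F [-1.3  0.4 -0. ] grip 0.401 q [-0.56  0.27  1.63 -0.    1.25 -2.21]
front
fit [ 543.5  -188.97    3.5    52.36]  resid px: {'0near': (0.18, 10), '0far': (0.52, 9), '0left': (-0.63, 63), '0right': (-0.61, 63), '1near': (0.05, 10), '1left': (0.03, 63), '1right': (0.02, 34)}
fit [ 543.45 -188.94    3.49]  resid px: {'0near': (0.39, 10), '0far': (0.82, 9), '0left': (-0.52, 63), '0right': (-0.64, 63), '1near': (-0.12, 10), '1left': (-0.02, 63), '1right': (0.08, 34)}
back
fit [529.89 -85.62   2.02  43.9 ]  resid px: {'0near': (-0.13, 10), '0left': (-0.15, 63), '0right': (-0.23, 63), '1near': (0.06, 10), '1left': (-0.22, 36), '1right': (-0.07, 33)}
fit [529.95 -85.29   2.05]  resid px: {'0near': (-0.22, 10), '0far': (-0.09, 10), '0left': (-0.26, 63), '0right': (-0.23, 62), '1near': (0.08, 10), '1lef
[... 240 characters left out ...]
~~~~~~~~~~~~~^^^^^^^^^^^^^^^^^^^^^^^^^^^^^^^^^^^^^^^^^^^^^^^^^^^^^^^^^^^^^
    return func(*args, **kwargs)
    vector_fun = VectorFunction(
        fun_wrapped,
    ...<6 lines>...
        workers=workers
    )
    self._update_fun()
    ~~~~~~~~~~~~~~~~^^
    self.f = self.fun_wrapped(xp_copy(self.x))
             ~~~~~~~~~~~~~~~~^^^^^^^^^^^^^^^^^
    return np.atleast_1d(self.fun(x))
                         ~~~~~~~~^^^
    return self.f(x, *self.args, **self.kwargs)
           ~~~~~~^^^^^^^^^^^^^^^^^^^^^^^^^^^^^^
  File "h.py", line 79, in res
    return out if full else np.concatenate(out)
                            ~~~~~~~~~~~~~~^^^^^
ValueError: need at least one array to concatenate
```

View pics/w5.png

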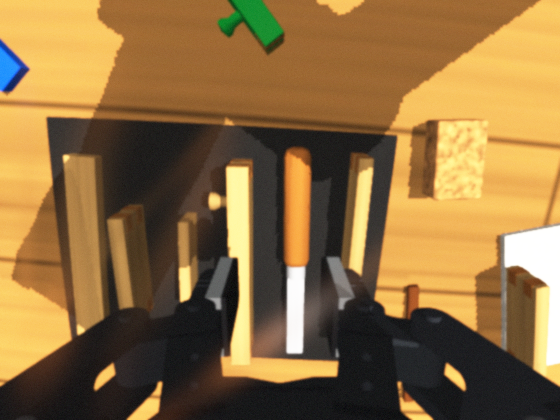

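```bash
python3 - <<'E'
from h import *
go(543.5,-189,90,93.5)
E
```

```text
ROW [0.016, -0.0006, 0.0008] [8.1, -7.247, -3.69] deg 0.9 q6 -2.21
```

```bash
python3 -m pendant '[[0.016,0,0,1.5,-1.5,-0.8,0.4],[0.016,0,0,4.5,-4,-2,0.4],[0.016,0,0,7.2,-6.5,-3.3,0.4],[0.016,0,0,8.1,-7.25,-3.69,0.4],[0.016,0,0,8.1,-7.25,-3.69,0.4]]' 60; python3 - <<'E'
from h import *
st(); c,im=snap("wrist","w6");go(543.5,-189,15,93.5)
fitbox([(c,im)],[543.5,-189,3.5],190,18,z=53,rngs=(5,4))
E
```

```text
time_s: 4.78
eef_pos: [542.8, -188.5, 89.4]
ee_rot: [0.484, -0.515, 0.485, 0.515]
force: [0.2, 0.6, 0.3]
grip_width: 0.399
t 4.78 tcp [ 542.76 -188.52   89.4 ] jawyaw 93.5 F [0.2 0.6 0.3] grip 0.399 q [-0.54  0.52  1.48 -0.    1.14 -2.17]
ROW [0.0001, -0.0003, 0.0004] [7.517, -0.068, -0.057] deg 0.0 q6 -2.17
fit [ 543.58 -188.99    3.49]  resid px: {'0near': (0.09, 10), '0left': (-0.07, 63), '0right': (-0.09, 61)}
```

View pics/w6.png

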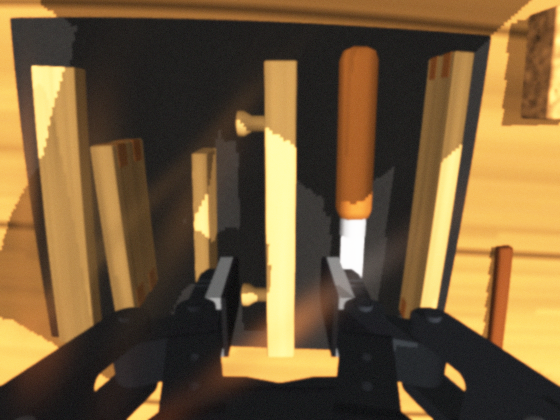

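```bash
python3 -m pendant '[[0,0,0,1.5,0,0,0.4],[0,0,0,4,-0.06,-0.06,0.4],[0,0,0,6.5,-0.06,-0.06,0.4],[0,0,0,7.5,-0.06,-0.06,0.4],[0,0,0,7.5,-0.06,-0.06,0.4]]' 60; python3 - <<'E'
from h import *
st(); c,im=snap("wrist","w7")
E
python3 -m pendant '[[0,0,0,0,0,0,0.1],[0,0,0,0,0,0,0.1],[0,0,0,0,0,0,0.1],[0,0,0,0,0,0,0.1],[0,0,0,0,0,0,0.1]]' 60; python3 - <<'E'
from h import *
st(); c,im=snap("wrist","w8")
E
```

```text
time_s: 5.45
eef_pos: [543.2, -188.8, 14.5]
ee_rot: [0.484, -0.515, 0.484, 0.515]
force: [-0.8, 0.2, -0.4]
grip_width: 0.4
t 5.45 tcp [ 543.23 -188.83   14.46] jawyaw 93.51 F [-0.8  0.2 -0.4] grip 0.4 q [-0.54  0.62  1.54  0.    0.98 -2.17]
time_s: 6.12
eef_pos: [544.0, -189.2, 15.7]
ee_rot: [-0.485, 0.516, -0.484, -0.514]
force: [-1.6, 0.5, 5.7]
grip_width: 0.162
t 6.12 tcp [ 543.97 -189.22   15.74] jawyaw 93.51 F [-1.6  0.5  5.7] grip 0.162 q [-0.54  0.62  1.54 -0.    0.98 -2.17]
```

View pics/w8.png

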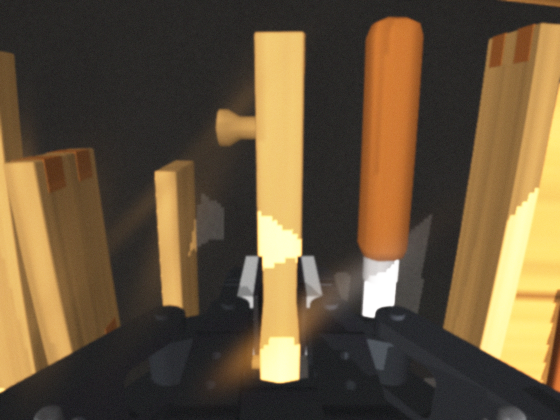

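```bash
python3 - <<'E'
from h import *
st()
for f in ("w7","w8"): fitbox([load(f)],[543.5,-189,3.5],190,18,z=53,rngs=(5,4),sel=("near","left","right"))
go(543.5,-189,120,93.5)
E
```

```text
t 6.17 tcp [ 543.95 -189.21   15.73] jawyaw 93.51 F [-1.8  0.4  5.4] grip 0.166 q [-0.54  0.62  1.54 -0.    0.98 -2.17]
fit [ 543.85 -189.03    3.53]  resid px: {'0near': (-0.0, 10), '0left': (0.24, 51), '0right': (0.24, 49)}
fit [ 544.   -190.24    3.58]  resid px: {'0near': (-0.0, 10), '0left': (0.2, 39), '0right': (0.23, 37)}
ROW [0.0002, -0.001, 0.0015] [-10.427, 0.028, 0.013] deg 0.1 q6 -2.17
```

```bash
python3 -m pendant '[[0,0,0,-0.8,0,0,0.1],[0,0,0,-3,0,0,0.1],[0,0,0,-6,0,0,0.1],[0,0,0,-8.5,0,1.5,0.1],[0,0,0,-9.5,0,4,0.1]]' 60; python3 - <<'E'
from h import *
st(); go(480,160,110,15.4)
E
```

```text
time_s: 6.8
eef_pos: [541.5, -149.3, 111.4]
ee_rot: [-0.485, 0.516, -0.484, -0.514]
force: [-0.0, 0.6, -1.9]
grip_width: 0.161
t 6.8 tcp [ 541.47 -149.31  111.44] jawyaw 93.45 F [-0.   0.6 -1.9] grip 0.161 q [-0.48  0.47  1.5  -0.    1.17 -2.11]
ROW [1.3622, 0.0004, 0.003] [0.087, 4.277, 31.245] deg 78.0 q6 -2.11
```

```bash
python3 -m pendant '[[0.15,0,0,0,0.6,4,0.1],[0.32,0,0,0,1.2,8.5,0.1],[0.49,0,0,0,1.8,13,0.1],[0.66,0,0,0,2.4,17.5,0.1],[0.83,0,0,0,3,22,0.1]]' 60; python3 - <<'E'
from h import *
st(); go(480,160,110,15.4)
E
```

```text
time_s: 7.42
eef_pos: [497.2, 70.1, 110.0]
ee_rot: [0.652, -0.274, 0.652, 0.274]
force: [0.9, -0.3, -1.2]
grip_width: 0.16
t 7.42 tcp [497.19  70.11 110.02] jawyaw 45.62 F [ 0.9 -0.3 -1.2] grip 0.16 q [-0.09  0.35  1.68  0.    1.11 -0.89]
ROW [0.5275, 0.0005, 0.0003] [0.0, 7.515, 5.222] deg 30.2 q6 -0.89
```

```bash
python3 -m pendant '[[0.17,0,0,0,2.3,1.6,0.1],[0.34,0,0,0,4.7,3.3,0.1],[0.48,0,0,0,6.8,4.7,0.1],[0.527,0,0,0,7.5,5.2,0.1],[0.527,0,0,0,7.5,5.2,0.1]]' 60; python3 - <<'E'
from h import *
st(); c,im=snap("wrist","w9"); st()
E
```

```text
time_s: 8.05
eef_pos: [479.7, 158.6, 109.8]
ee_rot: [0.7, -0.098, 0.7, 0.097]
force: [0.0, -0.4, -0.9]
grip_width: 0.158
t 8.05 tcp [479.71 158.64 109.85] jawyaw 15.85 F [ 0.  -0.4 -0.9] grip 0.158 q [ 0.09  0.36  1.68 -0.    1.11 -0.19]
t 8.1 tcp [479.86 158.17 109.78] jawyaw 15.84 F [ 0.2 -0.1 -1.8] grip 0.16 q [ 0.09  0.36  1.68 -0.    1.11 -0.19]
```

View pics/w9.png

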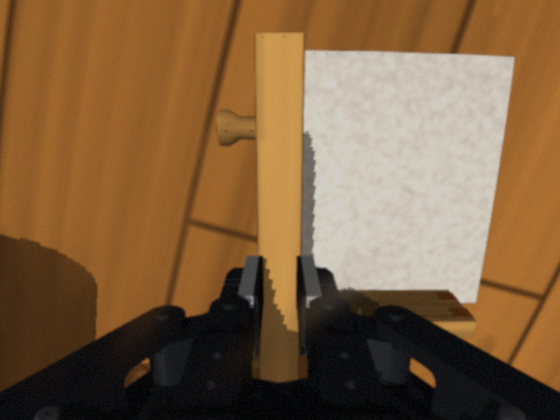

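```bash
cat >> h.py <<'E'
def rel(s,p):
    """part (x,y,longyaw) relative to TCP: components along jaw dir, along tool y, and yaw diff to (jaw-90)"""
    a=np.radians(yaw_of(s)); d=np.array(p[:2])-s["eef_pos"][:2]
    return round(d@[np.cos(a),np.sin(a)],2),round(d@[-np.sin(a),np.cos(a)],2),round((p[2]-yaw_of(s)+180)%180-90,2)
E
python3 - <<'E'
from h import *
s=sense(); V=[load("w9")]
fitbox(V,[560,188.7,15.4],170,200,z=9,sel=("left","far"),rngs=(8,4,3))
fitbox(V,[560,188.7,15.4],170,200,z=9,sel=("left","far","right"),rngs=(8,4,3))
s["eef_pos"]=np.array([479.71,158.64,109.85])
p=fitbox(V,[479.7,158.6,105.8],190,18,z=147,rngs=(5,4),sel=("left","right","far")); print(rel(s,p))
# w8
s2=dict(s); s2["eef_pos"]=np.array([543.95,-189.21,15.73]); s2["ee_rot"]=np.array([-.485,.516,-.484,-.514]); print(yaw_of(s2),rel(s2,[544.0,-190.24,3.58]))
E
```

```text
fit [559.64 188.48  15.27]  resid px: {'0left': (-0.0, 54), '0far': (-0.0, 66)}
fit [559.65 188.49  15.26]  resid px: {'0left': (-0.01, 54), '0far': (-0.0, 66)}
fit [478.73 157.09 104.89]  resid px: {'0left': (2.7, 18), '0right': (0.9, 30), '0far': (0.0, 7)}
(np.float64(-1.37), np.float64(-1.22), np.float64(-0.95))
93.49561339297021 (np.float64(-1.03), np.float64(0.01), np.float64(0.08))
```

```bash
cat >> h.py <<'E'
def overlay(f,boxes,out,crop=None,k=2):
    c,im=load(f); im=cv2.resize(im[:,:,::-1].copy(),None,fx=k,fy=k,interpolation=cv2.INTER_CUBIC)
    for b in boxes:
        for e in boxedges(*b).values():
            uv=((proj(c,e[[0,-1]])+.5)*k).astype(int); cv2.line(im,tuple(map(int,uv[0])),tuple(map(int,uv[1])),(0,0,255),1)
    if crop: u0,v0,u1,v1=[q*k for q in crop]; im=im[v0:v1,u0:u1]
    cv2.imwrite(f"pics/{out}.png",im)
E
python3 - <<'E'
from h import *
V=[load("w9")]
for z in (145,147,149): fitbox(V,[479,158,105.4],190,18,z=z,rngs=(4,3),sel=("left","right","far"),minstep=6)
overlay("w9",[(478.7,157.1,104.9,147,190,18),(559.64,188.48,15.27,9,170,200)],"w9o",(200,10,540,310),2)
E
```

```text
fit [479.42 157.62 105.31]  resid px: {'0left': (0.75, 34), '0right': (1.66, 28), '0far': (0.0, 10)}
fit [479.56 157.26 105.18]  resid px: {'0left': (0.76, 32), '0right': (1.99, 21), '0far': (-0.01, 10)}
fit [ 685.88 -633.08  105.18]  resid px: {'0left': (0.01, 25)}
```

View pics/w9o.png

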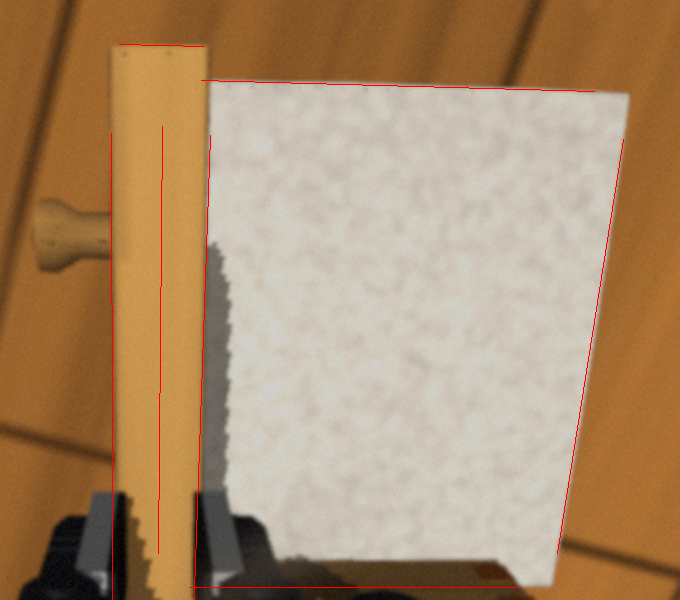

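```bash
python3 - <<'E'
from h import *
go(487.5,168.8,30,15.3)
E
```

```text
ROW [0.0094, 0.0003, 0.0002] [7.978, 0.815, 1.022] deg 0.5 q6 -0.19
```

```bash
python3 -m pendant '[[0.005,0,0,1.5,0.2,0.3,0.1],[0.009,0,0,4,0.5,0.7,0.1],[0.009,0,0,6.8,0.82,1.02,0.1],[0.009,0,0,8,0.82,1.02,0.1],[0.009,0,0,8,0.82,1.02,0.1]]' 60; python3 - <<'E'
from h import *
st(); c,im=snap("wrist","w10"); st();go(487.5,168.8,22,15.3)
V=[(c,im)]
fitbox(V,[559.9,188.6,15.4],170,200,z=9,sel=("left","far"),rngs=(5,4,3))
overlay("w10",[(486.55,168.5,105.3,67.3,190,18),(559.85,188.6,15.32,9,170,200)],"w10o",(160,10,540,310),2)
E
```

```text
time_s: 8.72
eef_pos: [487.1, 168.6, 28.8]
ee_rot: [0.7, -0.094, 0.701, 0.094]
force: [0.3, 0.2, -1.5]
grip_width: 0.162
t 8.72 tcp [487.09 168.58  28.83] jawyaw 15.23 F [ 0.3  0.2 -1.5] grip 0.162 q [ 0.11  0.49  1.72 -0.    0.93 -0.16]
t 8.78 tcp [487.63 168.68  29.68] jawyaw 15.23 F [ 0.5 -0.2 -1.1] grip 0.163 q [ 0.11  0.49  1.72 -0.    0.93 -0.16]
ROW [-0.0013, 0.0001, 0.0] [0.768, 0.015, -0.009] deg 0.1 q6 -0.16
fit [559.64 188.46  15.41]  resid px: {'0left': (-0.0, 50), '0far': (-0.0, 37)}
```

View pics/w10o.png

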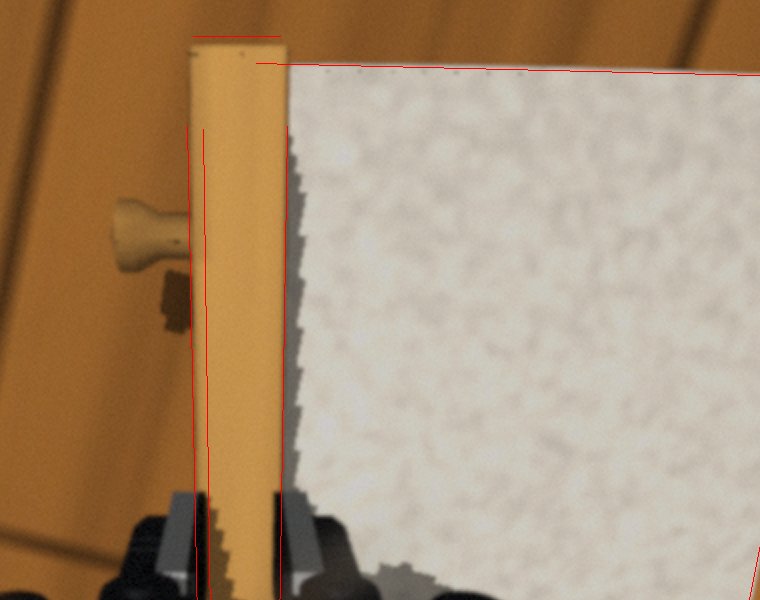

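```bash
python3 -m pendant '[[0,0,0,0.3,0,0,0.1],[0,0,0,0.6,0,0,0.1],[0,0,0,0.77,0,0,0.1],[0,0,0,0.77,0,0,0.1],[0,0,0,0.77,0,0,0.1]]' 60; python3 - <<'E'
from h import *
st(); c,im=snap("wrist","w11"); st()
overlay("w11",[(486.55,168.5,105.3,59,190,18),(559.85,188.6,15.32,9,170,200)],"w11o",(160,10,540,310),2)
E
```

```text
time_s: 9.4
eef_pos: [487.5, 168.9, 21.9]
ee_rot: [0.701, -0.094, 0.701, 0.094]
force: [0.6, 1.0, -0.9]
grip_width: 0.159
t 9.4 tcp [487.51 168.91  21.9 ] jawyaw 15.24 F [ 0.6  1.  -0.9] grip 0.159 q [ 0.11  0.5   1.72 -0.    0.92 -0.16]
t 9.45 tcp [487.52 168.91  21.89] jawyaw 15.24 F [-0.1  0.4 -0.4] grip 0.162 q [ 0.11  0.5   1.72 -0.    0.92 -0.16]
```

View pics/w11o.png

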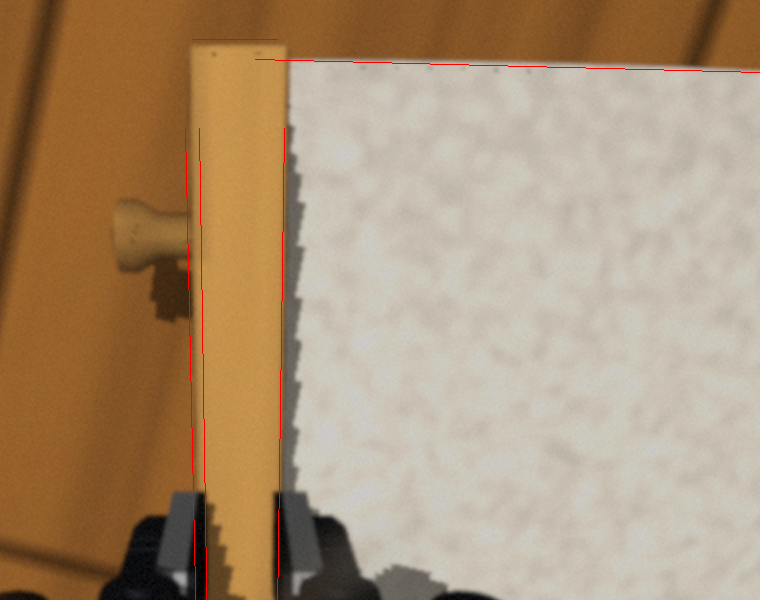

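```bash
python3 - <<'E'
from h import *
s=sense()
V=[load("w11")]
for pol in (0,):
  for z in (58,59,60):
    p=fitbox(V,[487.,168.,105.3],190,18,z=z,rngs=(3,2),sel=("left","right","far"),minstep=6,pol=pol); print(rel(s,p), "want centre", (p[:2]-[486.55,168.5]).round(2))
E
```

```text
fit [487.17 167.64 105.54]  resid px: {'0left': (1.13, 15), '0right': (0.23, 36), '0far': (-0.0, 10)}
(np.float64(-0.67), np.float64(-1.13), np.float64(0.3)) want centre [ 0.62 -0.86]
fit [487.2  167.46 105.65]  resid px: {'0left': (0.7, 12), '0right': (0.14, 35), '0far': (-0.0, 10)}
(np.float64(-0.69), np.float64(-1.32), np.float64(0.41)) want centre [ 0.65 -1.04]
fit [487.07 167.27 105.56]  resid px: {'0left': (1.03, 7), '0right': (0.17, 38), '0far': (-0.03, 9)}
(np.float64(-0.86), np.float64(-1.46), np.float64(0.32)) want centre [ 0.52 -1.23]
```

```bash
python3 -m pendant '[[0,0,0,0,0.1,-0.04,0.1],[0,0,0,0.03,0.1,-0.04,0.1],[0,0,0,0.06,0.1,-0.04,0.1],[0,0,0,0.06,0.1,-0.04,0.1],[0,0,0,0.06,0.1,-0.04,0.1]]' 60; python3 - <<'E'
from h import *
st()
E
python3 -m pendant '[[0,0,0,0,0,0,0.2],[0,0,0,0,0,0,0.25],[0,0,0,0,0,0,0.3],[0,0,0,0,0,0,0.33],[0,0,0,0,0,0,0.33]]' 60; python3 -m pendant '[[0,0,0,-1,0,0,0.33],[0,0,0,-3,0,0,0.33],[0,0,0,-6,0,0,0.33],[0,0,0,-9,0,0,0.33],[0,0,0,-11,0,0,0.33]]' 60; python3 -m pendant '[[0,0,0,-0.5,1,2,0.33],[0,0,0,-1,2,5,0.33],[0,0,0,-1,2,5,0.33],[0,0,0,-1,2,5,0.33],[0,0,0,-1,2,5,0.33]]' 60; python3 - <<'E'
from h import *
st(); c,im=snap("wrist","w12"); st()
E
```

```text
time_s: 10.07
eef_pos: [487.2, 169.9, 21.7]
ee_rot: [0.701, -0.094, 0.7, 0.094]
force: [0.5, 1.0, 4.9]
grip_width: 0.164
t 10.07 tcp [487.24 169.89  21.7 ] jawyaw 15.24 F [0.5 1.  4.9] grip 0.164 q [ 0.11  0.5   1.72  0.    0.91 -0.16]
time_s: 10.7
eef_pos: [486.7, 169.7, 21.1]
ee_rot: [0.701, -0.094, 0.701, 0.094]
force: [-0.3, 0.1, -0.4]
grip_width: 0.326
time_s: 11.32
eef_pos: [487.2, 169.8, 133.4]
ee_rot: [0.702, -0.094, 0.7, 0.094]
force: [-0.0, 0.5, -0.9]
grip_width: 0.331
time_s: 11.95
eef_pos: [529.2, 201.9, 141.3]
ee_rot: [0.701, -0.094, 0.701, 0.094]
force: [0.3, 0.9, 0.4]
grip_width: 0.329
t 11.95 tcp [529.24 201.85 141.31] jawyaw 15.23 F [0.3 0.9 0.4] grip 0.329 q [ 0.16  0.45  1.45 -0.    1.25 -0.11]
t 12.0 tcp [529.35 201.89 141.36] jawyaw 15.22 F [-0.3 -0.3  0.6] grip 0.333 q [ 0.16  0.45  1.45  0.    1.25 -0.11]
```

View pics/w12.png

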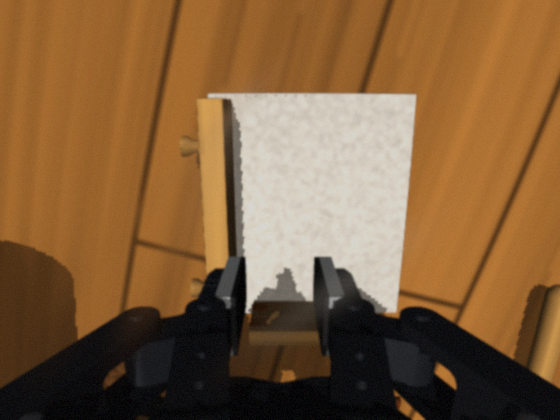

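```bash
python3 - <<'E'
from h import *
V=[load("w12")]
pl=fitbox(V,[559.9,188.6,15.4],170,200,z=9,sel=("left","far"),rngs=(5,4,3))
p=fitbox(V,[486.5,168.5,105.3],190,18,z=59,rngs=(4,3,3),minstep=5,pol=0)
a=np.radians(15.32); d=p[:2]-np.array([559.85,188.6]); print("in plate", d@[np.cos(a),np.sin(a)], d@[-np.sin(a),np.cos(a)])
overlay("w12",[(*p,59,190,18),(*pl,9,170,200)],"w12o",(170,80,430,310),3)
E
```

```text
fit [559.63 188.67  15.15]  resid px: {'0left': (0.02, 56), '0far': (-0.01, 66)}
fit [488.28 169.15 105.25]  resid px: {'0far': (-0.02, 9), '0left': (0.46, 45), '0right': (0.4, 47)}
in plate -74.16566611735514 0.14884539348871106
```

View pics/w12o.png

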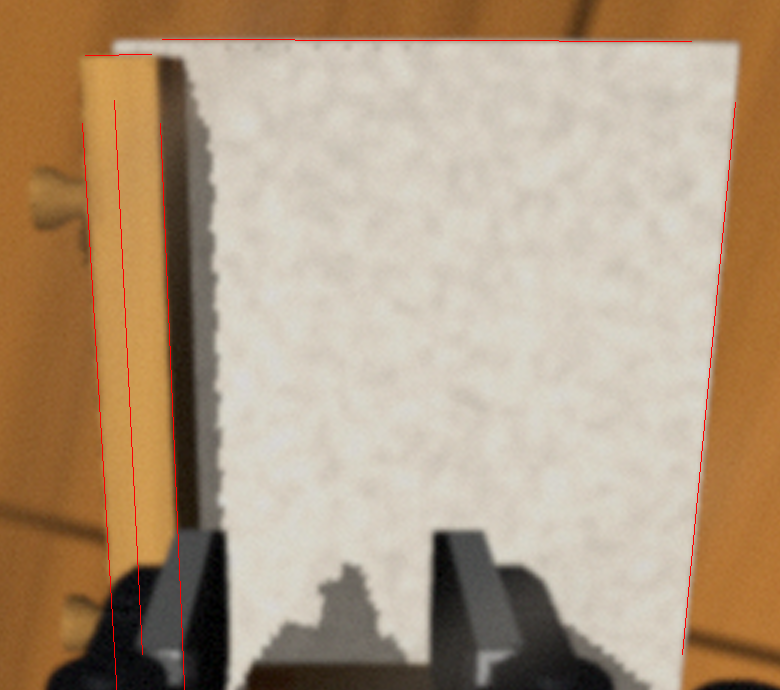

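```bash
python3 - <<'E'
from h import *
go(500,172,150,105.3,sym=False)
E
```

```text
ROW [-1.5721, -0.0001, -0.0001] [-0.863, -2.113, -3.617] deg 90.1 q6 -0.11
```

```bash
python3 -m pendant '[[-0.17,0,0,-0.8,-0.5,-0.8,0.33],[-0.35,0,0,-0.8,-1,-1.6,0.33],[-0.53,0,0,-0.8,-1.5,-2.5,0.33],[-0.71,0,0,-0.8,-2,-3.3,0.33],[-0.89,0,0,-0.8,-2.1,-3.6,0.33]]'; python3 - <<'E'
from h import *
go(500,172,150,105.3,sym=False)
E
python3 -m pendant '[[-0.17,0,0,0,0,0,0.33],[-0.34,0,0,0,0,0,0.33],[-0.51,0,0,0,0,0,0.33],[-0.682,0,0,0,0,0,0.33],[-0.682,0,0,0,0,0,0.33]]';python3 -m pendant '[[0,0,0,0,0,0,0.33],[0,0,0,0,0,0,0.33],[0,0,0,0,0,0,0.33],[0,0,0,0,0,0,0.33],[0,0,0,0,0,0,0.33]]'; python3 - <<'E'
from h import *
st();snap("wrist","w13")
overlay("w13",[(559.85,188.6,15.32,9,170,200)],"w13o",(100,10,480,295),2)
E
```

```text
time_s: 12.62
eef_pos: [500.0, 172.0, 149.4]
ee_rot: [0.591, -0.388, 0.591, 0.388]
force: [0.5, -0.9, 0.5]
grip_width: 0.329
ROW [-0.6765, -0.0001, -0.0001] [-0.062, 0.002, 0.003] deg 38.8 q6 -1.05
time_s: 13.25
eef_pos: [500.3, 172.3, 149.3]
ee_rot: [-0.429, 0.562, -0.429, -0.562]
force: [-0.4, -0.5, 0.9]
grip_width: 0.332
time_s: 13.88
eef_pos: [500.6, 172.5, 149.2]
ee_rot: [0.429, -0.562, 0.429, 0.562]
force: [0.2, 0.5, -0.4]
grip_width: 0.332
t 13.88 tcp [500.56 172.5  149.18] jawyaw 105.3 F [ 0.2  0.5 -0.4] grip 0.332 q [ 0.11  0.36  1.55  0.    1.23 -1.73]
```

View pics/w13o.png

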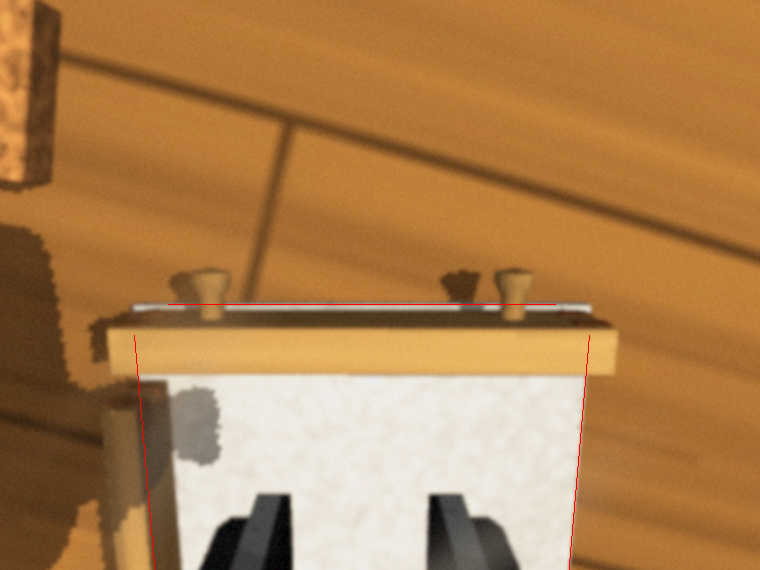

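```bash
cat >> h.py <<'E'
PL=np.array([559.85,188.6,15.32])
def inpl(xy):
    a=np.radians(PL[2]); d=np.array(xy[:2])-PL[:2]; return np.round([d@[np.cos(a),np.sin(a)],d@[-np.sin(a),np.cos(a)]],2)
def frompl(x,y):
    a=np.radians(PL[2]); return PL[0]+x*np.cos(a)-y*np.sin(a),PL[1]+x*np.sin(a)+y*np.cos(a)
E
python3 - <<'E'
from h import *
c,im=load("w13")
g=im.astype(float).mean(2)
for u in (230,250,270,290,310,370): print(u,g[158:172,u].round().astype(int).tolist())
for v in (160,161,162,163,164,165,166): print(v,inpl(onz(c,(280,v),9)),inpl(onz(c,(280,v),0)))
V=[(c,im)]
pl=fitbox(V,[559.9,188.6,15.4],170,200,z=9,sel=("left","near"),rngs=(5,4,3))
p=fitbox(V,[487.5,168.5,105.3],190,18,z=59,rngs=(4,3,3),minstep=5,pol=0); print(inpl(p))
cv2.imwrite("pics/w13z.png",cv2.resize(im[145:205,150:410,::-1],None,fx=3,fy=6,interpolation=cv2.INTER_NEAREST))
E
```

```text
230 [109, 104, 110, 121, 159, 183, 163, 108, 69, 59, 59, 59, 63, 67]
250 [112, 112, 113, 125, 160, 187, 162, 98, 63, 55, 56, 54, 57, 57]
270 [119, 116, 118, 130, 164, 181, 155, 100, 65, 51, 53, 56, 59, 58]
290 [123, 119, 120, 131, 164, 190, 162, 101, 64, 55, 54, 54, 57, 58]
310 [122, 120, 118, 129, 168, 188, 163, 103, 62, 56, 51, 56, 53, 59]
370 [108, 109, 106, 117, 154, 187, 168, 109, 65, 56, 57, 57, 57, 55]
160 [-86.38  -0.32] [-85.14  -0.31]
161 [-85.51  -0.32] [-84.25  -0.31]
162 [-84.65  -0.32] [-83.36  -0.31]
163 [-83.78  -0.32] [-82.47  -0.31]
164 [-82.91  -0.33] [-81.57  -0.31]
165 [-82.04  -0.33] [-80.68  -0.31]
166 [-81.17  -0.33] [-79.78  -0.31]
fit [559.74 188.49  15.23]  resid px: {'0left': (-0.0, 46), '0near': (-0.0, 54)}
fit [488.15 169.21 105.  ]  resid px: {'0near': (0.64, 10), '0far': (0.59, 10), '0left': (0.2, 63), '0right': (0.27, 60)}
[-74.27   0.24]
```

View pics/w13z.png

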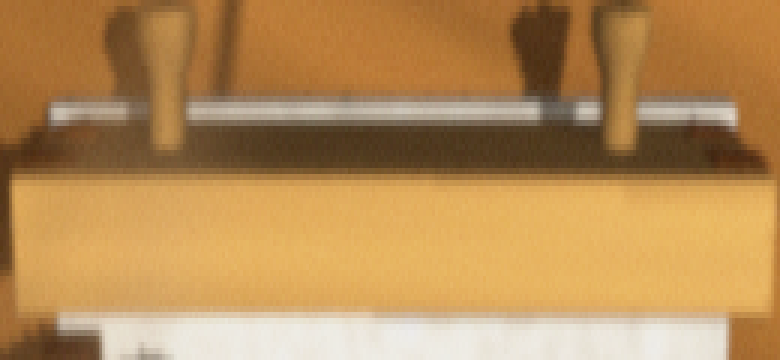

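```bash
python3 - <<'E'
from h import *
print(inpl((487.2,167.55)), inpl((487.5,168.9)),inpl((487.24,169.89)),inpl((486.7,169.7)))
x,y=frompl(-76.4,0.2); print(x,y); go(x,y,125,15.3,sym=False); go(*frompl(-60,60),170,15.3,sym=False)
E
```

```text
[-75.63  -1.11] [-74.98   0.12] [-74.97   1.14] [-75.54   1.1 ]
486.112012906671 168.60726983566158
ROW [1.5707, 0.0, 0.0] [2.419, 1.497, 0.009] deg 90.0 q6 -1.73
ROW [1.5707, 0.0, 0.0] [-2.081, -0.141, 5.99] deg 90.0 q6 -1.73
```

```bash
python3 -m pendant '[[0.17,0,0,-0.4,0.3,0,0.4],[0.35,0,0,-0.4,0.6,0,0.4],[0.53,0,0,0,0.9,0,0.4],[0.71,0,0,0.4,1.2,0,0.4],[0.89,0,0,1,1.5,0,0.4]]' 30; python3 - <<'E'
from h import *
x,y=frompl(-77.4,0.2);go(x,y,80,15.3,sym=False)
E
```

```text
time_s: 14.55
eef_pos: [486.1, 168.5, 139.2]
ee_rot: [0.63, -0.321, 0.63, 0.321]
force: [-0.2, -0.0, -0.0]
grip_width: 0.399
ROW [0.6749, 0.0003, 0.0002] [5.918, 0.065, -0.071] deg 38.7 q6 -0.84
```

```bash
python3 -m pendant '[[0.17,0,0,0.5,0,0,0.4],[0.35,0,0,1,0,0,0.4],[0.52,0,0,2.5,0.06,-0.07,0.4],[0.675,0,0,4.5,0.06,-0.07,0.4],[0.675,0,0,5.9,0.06,-0.07,0.4]]' 30; python3 - <<'E'
from h import *
x,y=frompl(-77.4,0.2);go(x,y,21.7,15.3,sym=False)
E
```

```text
time_s: 15.18
eef_pos: [485.0, 168.3, 79.4]
ee_rot: [0.7, -0.097, 0.701, 0.097]
force: [1.2, -0.7, 0.8]
grip_width: 0.398
ROW [0.0073, -0.0005, -0.0001] [5.773, 0.0, 0.018] deg 0.4 q6 -0.17
```

```bash
python3 -m pendant '[[0,0,0,1,0,0.02,0.4],[0,0,0,3,0,0.02,0.4],[0,0,0,5,0,0.02,0.4],[0,0,0,5.75,0,0.02,0.4],[0,0,0,5.75,0,0.02,0.4]]' 30;python3 - <<'E'
from h import *
s=st();print(inpl(s["eef_pos"])); snap("wrist","w14")
E
python3 -m pendant '[[0,0,0,0,0,0,0.3],[0,0,0,0,0,0,0.2],[0,0,0,0,0,0,0.15],[0,0,0,0,0,0,0.15],[0,0,0,0,0,0,0.15]]' 30;python3 - <<'E'
from h import *
s=st();print(inpl(s["eef_pos"])); snap("wrist","w15")
for f in ("w14","w15"):
    p=fitbox([load(f)],[486.8,168.5,105.3],190,18,z=59,rngs=(4,3,2),sel=("left","right","far"),minstep=5,pol=0); print(inpl(p))
a,b=load("w14")[1],load("w15")[1]
cv2.imwrite("pics/w1415.png",np.hstack([x[0:420,150:410,::-1] for x in (a,b)]))
E
```

```text
time_s: 15.8
eef_pos: [485.5, 168.4, 22.8]
ee_rot: [0.7, -0.097, 0.701, 0.097]
force: [-0.1, 0.1, 0.8]
grip_width: 0.399
t 15.8 tcp [485.49 168.37  22.76] jawyaw 15.69 F [-0.1  0.1  0.8] grip 0.399 q [ 0.11  0.5   1.73 -0.    0.92 -0.17]
[-77.07   0.14]
time_s: 16.48
eef_pos: [486.4, 168.6, 23.5]
ee_rot: [0.701, -0.096, 0.7, 0.096]
force: [1.9, 2.2, 5.5]
grip_width: 0.149
t 16.48 tcp [486.38 168.57  23.53] jawyaw 15.64 F [1.9 2.2 5.5] grip 0.149 q [ 0.11  0.5   1.73  0.    0.92 -0.17]
[-76.15   0.1 ]
fit [488.16 168.89 105.78]  resid px: {'0left': (0.7, 20), '0right': (0.31, 41), '0far': (0.11, 10)}
[-7.435e+01 -7.000e-02]
fit [487.49 168.54 105.09]  resid px: {'0left': (0.04, 40), '0right': (-0.02, 16), '0far': (-0.03, 10)}
[-75.09  -0.22]
```

View pics/w1415.png

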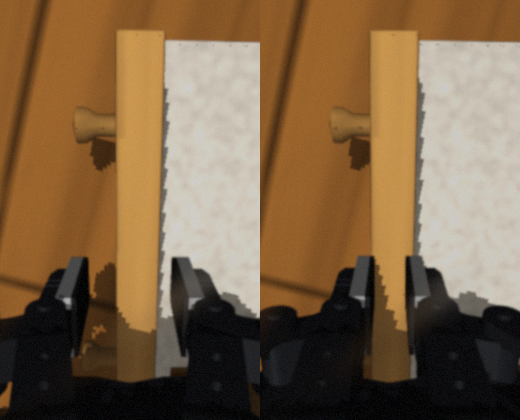

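```bash
python3 -m pendant '[[0,0,0,-0.3,0,0,0.15],[0.005,0,0,-0.3,0.02,-0.05,0.15],[0.005,0,0,-0.2,0.02,-0.05,0.15],[0.005,0,0,-0.08,0.02,-0.05,0.15],[0.005,0,0,-0.08,0.02,-0.05,0.15]]' 30;python3 - <<'E'
from h import *
s=st();print(inpl(s["eef_pos"])); snap("wrist","w16")
for f in ("w15","w16"):
    p=fitbox([load(f)],[486.8,168.5,105.3],190,18,z=59,rngs=(4,3,2),sel=("left","right","far"),minstep=5,pol=0); print(inpl(p))
E
```

```text
time_s: 17.15
eef_pos: [484.8, 168.4, 23.3]
ee_rot: [0.701, -0.094, 0.701, 0.094]
force: [-0.2, -0.5, 0.1]
grip_width: 0.15
t 17.15 tcp [484.76 168.4   23.34] jawyaw 15.36 F [-0.2 -0.5  0.1] grip 0.15 q [ 0.11  0.49  1.73 -0.    0.92 -0.16]
[-77.76   0.36]
fit [487.49 168.54 105.09]  resid px: {'0left': (0.04, 40), '0right': (-0.02, 16), '0far': (-0.03, 10)}
[-75.09  -0.22]
fit [487.5  168.77 105.07]  resid px: {'0left': (-0.76, 5), '0right': (-0.19, 33), '0far': (0.02, 10)}
[-7.502e+01 -1.000e-02]
```

```bash
python3 - <<'E'
from h import *
x,y=frompl(-76,0)
overlay("w16",[(x,y,105.32,59.5,190,18),(*PL,9,170,200)],"w16o",(220,10,420,295),3)
E
```

```text
(no output)
```

View pics/w16o.png

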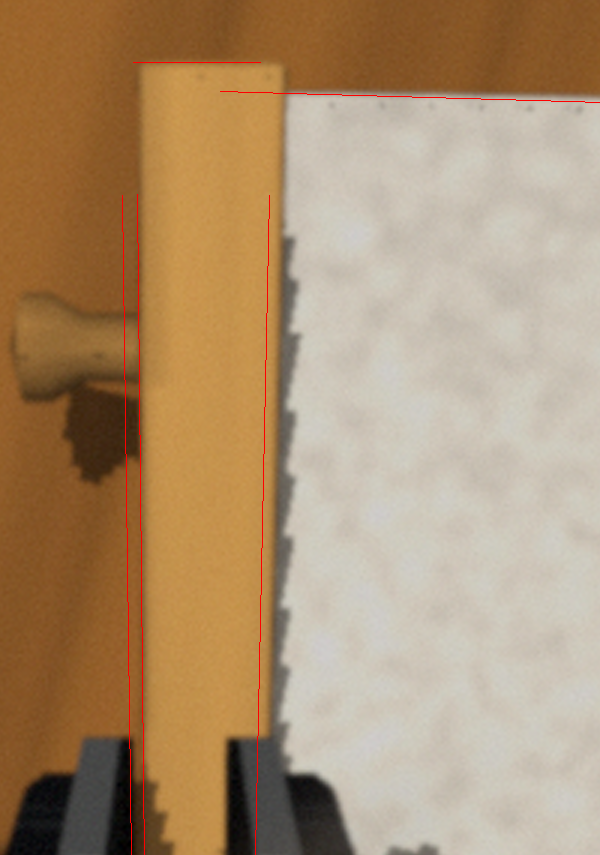

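```bash
python3 - <<'E'
from h import *
c,im=load("w16"); s=sense()
a=np.radians(yaw_of(s)); j=np.array([np.cos(a),np.sin(a),0]);ty=np.array([-np.sin(a),np.cos(a),0]); T=s["eef_pos"]
for dz in (0,19,36):
  for y in (-11,0,11):
    print(dz,y,[proj(c,T+k*j+y*ty+[0,0,dz])[0].round(1).tolist() for k in (-9,0,9)])
c,im=load("w9"); 
cv2.imwrite("pics/w16z.png",cv2.resize(load("w16")[1][240:420,180:380,::-1],None,fx=4,fy=3.3,interpolation=cv2.INTER_CUBIC))
E
```

```text
0 -11 [[262.8, 263.3], [280.0, 263.3], [297.2, 263.3]]
0 0 [[262.5, 243.6], [280.0, 243.6], [297.5, 243.6]]
0 11 [[262.2, 223.2], [280.0, 223.2], [297.7, 223.2]]
19 -11 [[261.0, 279.5], [280.0, 279.5], [299.0, 279.5]]
19 0 [[260.7, 258.1], [280.0, 258.1], [299.3, 258.0]]
19 11 [[260.3, 235.8], [280.0, 235.8], [299.7, 235.8]]
36 -11 [[259.2, 297.2], [280.0, 297.2], [300.9, 297.2]]
36 0 [[258.7, 273.9], [280.0, 273.9], [301.4, 273.9]]
36 11 [[258.3, 249.6], [280.0, 249.6], [301.8, 249.5]]
```

View pics/w16z.png

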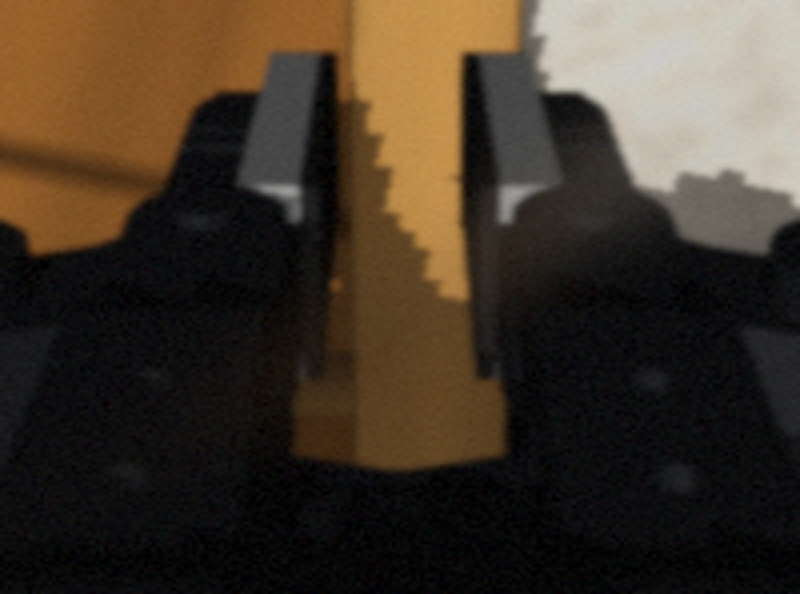

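```bash
python3 - <<'E'
from h import *
s=st(); c,im=snap("side","s1"); a=np.radians(yaw_of(s)); j=np.array([np.cos(a),np.sin(a),0]);ty=np.array([-np.sin(a),np.cos(a),0]); T=s["eef_pos"]
k=5; u0,v0,u1,v1=230,120,360,220
big=cv2.resize(im[v0:v1,u0:u1,::-1],None,fx=k*1.2,fy=k*1.2,interpolation=cv2.INTER_CUBIC); k*=1.2
for P,col in [(T,(0,0,255)),(T+[0,0,37],(0,255,0)),(T+[0,0,73],(255,0,0)),(T+20*ty,(0,255,255)),(T-20*ty,(255,0,255))]:
    u=(proj(c,P)[0]-[u0,v0])*k; cv2.circle(big,tuple(map(int,u)),4,col,-1)
cv2.imwrite("pics/s1z.png",big)
E
```

```text
t 17.2 tcp [484.78 168.38  23.38] jawyaw 15.36 F [ 0.2  0.1 -0.3] grip 0.15 q [ 0.11  0.49  1.73 -0.    0.92 -0.16]
```

View pics/s1z.png

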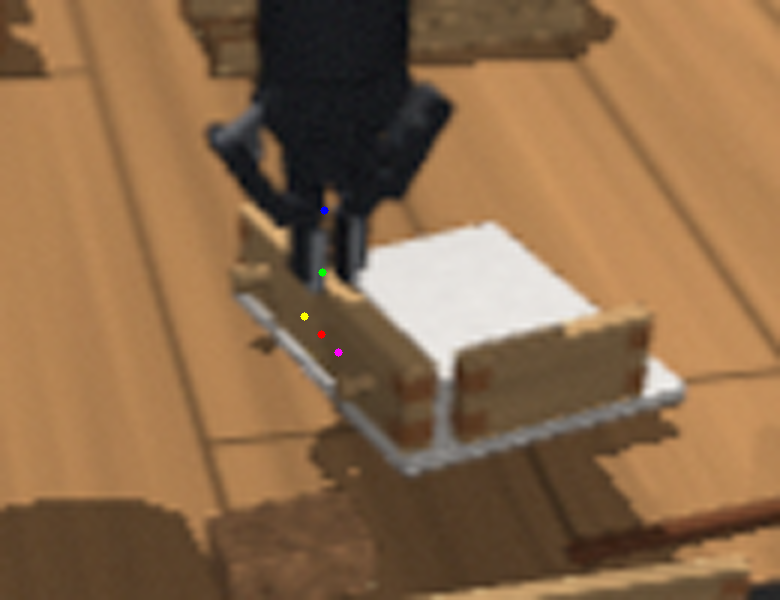

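```bash
python3 -m pendant '[[0,0,0,-0.5,0,0.1,0.2],[0,0,0,-1,0.1,0.3,0.45],[0,0,0,-1,0.1,0.3,0.45],[0,0,0,-1,0.1,0.3,0.45],[0,0,0,-1,0.1,0.3,0.45]]' 30;python3 - <<'E'
from h import *
s=st();print(inpl(s["eef_pos"])); x,y=frompl(-74.3,0);go(x,y,10,15.3)
E
```

```text
time_s: 17.88
eef_pos: [487.4, 170.2, 33.4]
ee_rot: [0.701, -0.094, 0.701, 0.094]
force: [0.1, -0.7, -0.2]
grip_width: 0.454
t 17.88 tcp [487.36 170.15  33.37] jawyaw 15.35 F [ 0.1 -0.7 -0.2] grip 0.454 q [ 0.11  0.48  1.71 -0.    0.94 -0.16]
[-74.79   1.36]
ROW [0.0009, -0.0003, -0.0] [2.337, -0.136, 0.05] deg 0.1 q6 -0.16
```

```bash
python3 -m pendant '[[0,0,0,0,-0.13,0.05,0.45],[0,0,0,0.8,-0.13,0.05,0.45],[0,0,0,1.6,-0.13,0.05,0.45],[0,0,0,2.2,-0.13,0.05,0.45],[0,0,0,2.3,-0.13,0.05,0.45]]' 30;python3 - <<'E'
from h import *
s=st();print(inpl(s["eef_pos"])); c,im=snap("side","s2"); snap("wrist","w17")
a=np.radians(yaw_of(s)); j=np.array([np.cos(a),np.sin(a),0]);ty=np.array([-np.sin(a),np.cos(a),0]); T=s["eef_pos"]
k=6; u0,v0,u1,v1=230,120,360,220
big=cv2.resize(im[v0:v1,u0:u1,::-1],None,fx=k,fy=k,interpolation=cv2.INTER_CUBIC)
for P,col in [(T,(0,0,255)),(T-19*j+[0,0,35],(0,255,0)),(T+[0,0,73],(255,0,0))]:
    u=(proj(c,P)[0]-[u0,v0])*k; cv2.circle(big,tuple(map(int,u)),4,col,-1)
cv2.imwrite("pics/s2z.png",big)
E
```

```text
time_s: 18.5
eef_pos: [488.0, 169.0, 9.9]
ee_rot: [0.7, -0.094, 0.701, 0.094]
force: [0.2, 1.0, -0.0]
grip_width: 0.449
t 18.5 tcp [488.   169.01   9.88] jawyaw 15.36 F [ 0.2  1.  -0. ] grip 0.449 q [ 0.11  0.52  1.73 -0.    0.89 -0.16]
[-74.48   0.09]
```

View pics/s2z.png

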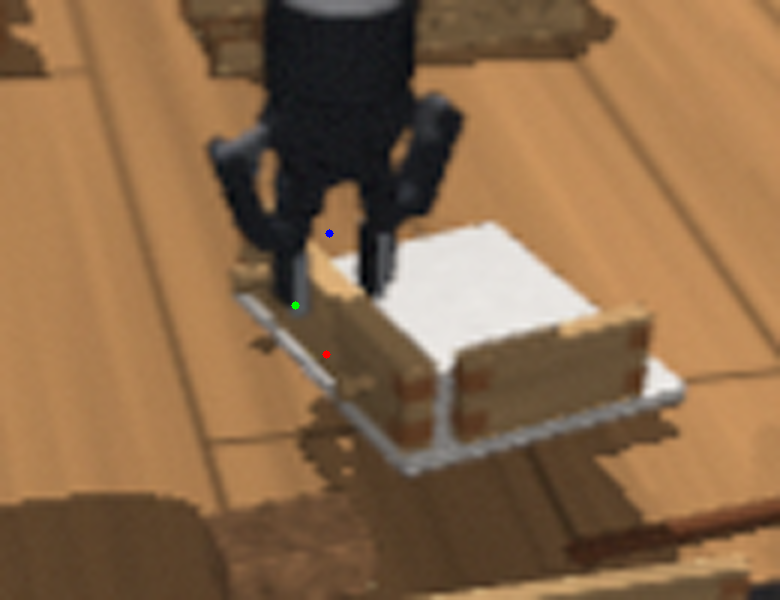

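View pics/w17.png

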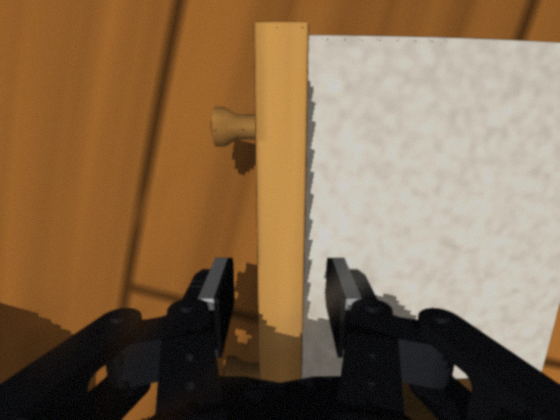

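```bash
python3 -m pendant '[[0,0,0,0.3,0,0,0.45],[0,0,0,0.8,0,0,0.45],[0,0,0,1.3,0,0,0.45],[0,0,0,1.8,0,0,0.45],[0,0,0,1.8,0,0,0.45]]' 40;python3 -m pendant '[[0,0,0,0,0,0,0.3],[0,0,0,0,0,0,0.2],[0,0,0,0,0,0,0.1],[0,0,0,0,0,0,0.1],[0,0,0,0,0,0,0.1]]' 40; python3 - <<'E'
from h import *
s=st();print(inpl(s["eef_pos"])); snap("wrist","w18")
E
```

```text
time_s: 19.23
eef_pos: [488.1, 169.0, -7.9]
ee_rot: [0.7, -0.094, 0.701, 0.094]
force: [0.4, 0.1, -0.6]
grip_width: 0.454
time_s: 19.85
eef_pos: [488.5, 169.1, -7.3]
ee_rot: [0.701, -0.094, 0.701, 0.094]
force: [-0.7, -0.2, 3.2]
grip_width: 0.199
t 19.85 tcp [488.48 169.07  -7.29] jawyaw 15.36 F [-0.7 -0.2  3.2] grip 0.199 q [ 0.11  0.55  1.74 -0.    0.85 -0.16]
[-7.399e+01  2.000e-02]
```

View pics/w18.png

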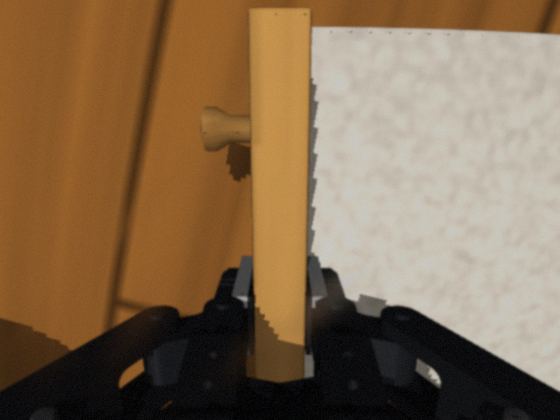

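```bash
python3 - <<'E'
from h import *
s=sense()
p=fitbox([load("w18")],[488.5,169,105.3],190,18,z=59,rngs=(4,3,2),sel=("left","right","far"),minstep=5,pol=0); print(inpl(p))
x,y=frompl(-76,0.02); overlay("w18",[(x,y,105.32,59,190,18)],"w18o",(220,0,420,285),3)
go(x,y,s["eef_pos"][2],15.32)
E
```

```text
fit [488.55 169.03 105.08]  resid px: {'0left': (0.04, 40), '0right': (0.51, 13), '0far': (0.04, 10)}
[-7.394e+01 -4.000e-02]
ROW [0.0006, 0.0005, 0.0001] [-0.0, 0.0, -0.203] deg 0.0 q6 -0.16
```

View pics/w18o.png

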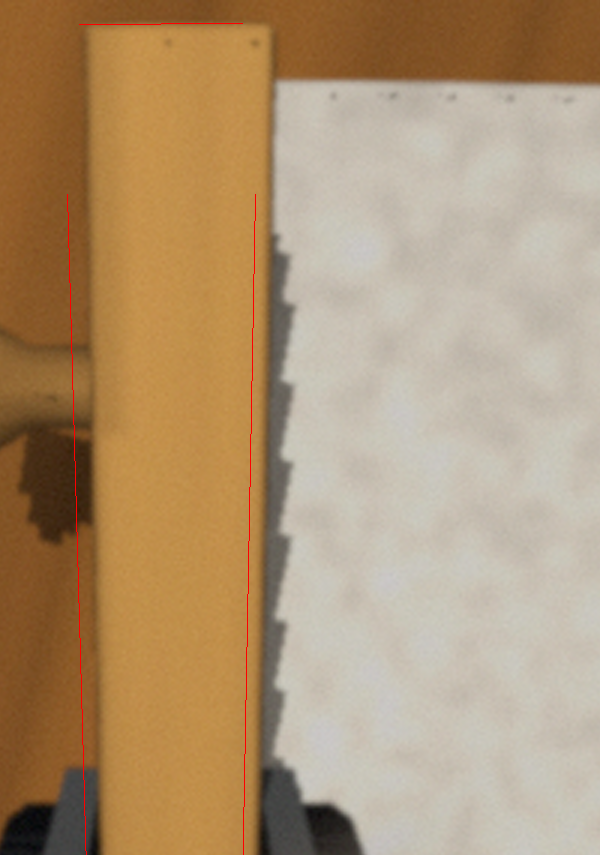

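```bash
python3 -m pendant '[[0,0,0,-0.4,0,0,0.1],[0,0,0,-0.4,0,-0.2,0.1],[0,0,0,-0.3,0,-0.2,0.1],[0,0,0,0,0,-0.2,0.1],[0,0,0,0,0,-0.2,0.1]]' 40; python3 - <<'E'
from h import *
s=st();print(inpl(s["eef_pos"]))
E
python3 -m pendant '[[0,0,0,0,0,0,0.25],[0,0,0,0,0,0,0.33],[0,0,0,0,0,0,0.4],[0,0,0,0,0,0,0.4],[0,0,0,0,0,0,0.4]]' 40;python3 - <<'E'
from h import *
s=st();print(inpl(s["eef_pos"])); snap("wrist","w19")
x,y=frompl(-76,0.0); overlay("w19",[(x,y,105.32,59,190,18),(*PL,9,170,200)],"w19o",(220,0,420,285),3)
E
```

```text
time_s: 20.52
eef_pos: [486.5, 168.5, -7.3]
ee_rot: [0.701, -0.094, 0.701, 0.094]
force: [-1.2, 0.0, 4.1]
grip_width: 0.208
t 20.52 tcp [486.47 168.55  -7.28] jawyaw 15.36 F [-1.2  0.   4.1] grip 0.208 q [ 0.11  0.55  1.74 -0.    0.85 -0.16]
[-7.607e+01  5.000e-02]
time_s: 21.15
eef_pos: [486.4, 168.5, -7.5]
ee_rot: [0.701, -0.094, 0.701, 0.094]
force: [-0.3, -0.5, -0.7]
grip_width: 0.395
t 21.15 tcp [486.4  168.51  -7.51] jawyaw 15.35 F [-0.3 -0.5 -0.7] grip 0.395 q [ 0.11  0.55  1.74 -0.    0.85 -0.16]
[-7.615e+01  3.000e-02]
```

View pics/w19o.png

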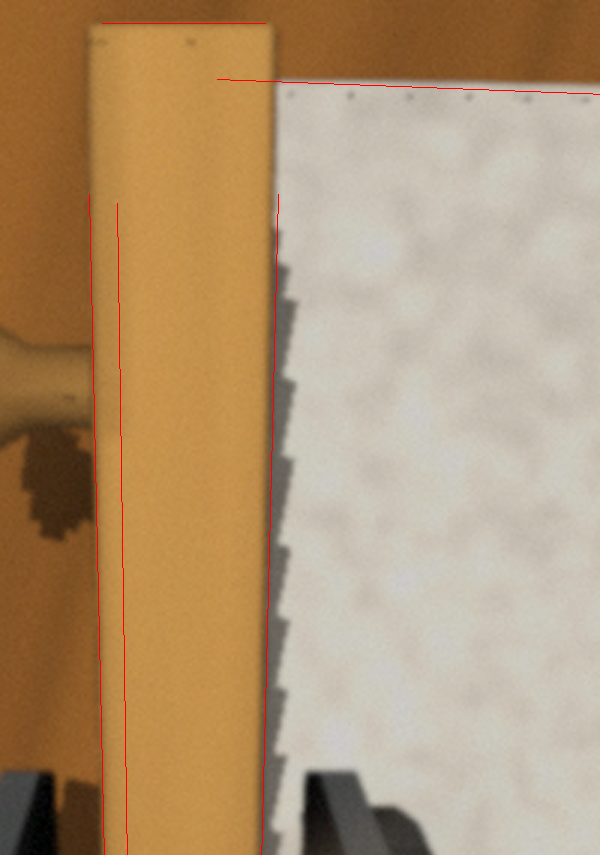

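```bash
python3 -m pendant '[[0,0,0,-2,0,0,0.4],[0,0,0,-6,0,0,0.4],[-0.1,0,0,-9,0,0,0.4],[-0.25,0,0,-11,-0.5,-1,0.4],[-0.42,0,0,-11,-3,-2,0.4]]' 60; python3 - <<'E'
from h import *
st(); go(530,-85.3,100,92.05,sym=False)
E
```

```text
time_s: 21.82
eef_pos: [475.5, 134.6, 104.0]
ee_rot: [0.666, -0.241, 0.664, 0.241]
force: [0.8, -0.1, -1.0]
grip_width: 0.399
t 21.82 tcp [475.49 134.62 104.02] jawyaw 39.84 F [ 0.8 -0.1 -1. ] grip 0.399 q [ 0.04  0.34  1.72  0.    1.08 -0.66]
ROW [-0.9113, 0.0016, 0.0029] [0.414, -20.379, -9.903] deg 52.2 q6 -0.66
```

```bash
python3 -m pendant '[[-0.17,0,0,0,-4,-2,0.4],[-0.34,0,0,0,-8,-4,0.4],[-0.52,0,0,0,-12.2,-6,0.4],[-0.7,0,0,0,-16.3,-8,0.4],[-0.88,0,0,0,-19.5,-9.5,0.4]]' 60; python3 - <<'E'
from h import *
st(); go(530,-85.3,60,92.05,sym=False)
E
```

```text
time_s: 22.45
eef_pos: [525.6, -78.5, 102.5]
ee_rot: [-0.499, 0.501, -0.499, -0.501]
force: [1.1, 0.6, 0.7]
grip_width: 0.398
t 22.45 tcp [525.63 -78.46 102.49] jawyaw 90.12 F [1.1 0.6 0.7] grip 0.398 q [-0.37  0.42  1.61 -0.    1.12 -1.94]
ROW [-0.0336, -0.0001, 0.0001] [4.249, -0.435, -0.685] deg 1.9 q6 -1.94
```

```bash
python3 -m pendant '[[-0.03,0,0,1,-0.2,-0.5,0.4],[-0.034,0,0,3,-0.43,-0.68,0.4],[-0.034,0,0,4.2,-0.43,-0.68,0.4],[-0.034,0,0,4.2,-0.43,-0.68,0.4],[-0.034,0,0,4.2,-0.43,-0.68,0.4]]' 60; python3 - <<'E'
from h import *
s=st(); snap("wrist","w20"); 
p=fitbox([load("w20")],[530,-85.3,2.05],190,12,z=43,rngs=(4,3,2),sel=("left","right","near"),minstep=5,pol=0);print(rel(s,p))
overlay("w20",[(*p,43,190,12)],"w20o",(200,0,480,285),2.5.__int__()+1)
go(p[0],p[1],-15,p[2]+90)
E
```

```text
time_s: 23.08
eef_pos: [530.1, -83.4, 61.2]
ee_rot: [-0.492, 0.508, -0.492, -0.507]
force: [0.7, 0.7, 0.2]
grip_width: 0.397
t 23.07 tcp [530.08 -83.44  61.17] jawyaw 91.8 F [0.7 0.7 0.2] grip 0.397 q [-0.37  0.48  1.63  0.    1.03 -1.98]
fit [529.77 -85.29   2.08]  resid px: {'0left': (0.0, 63), '0right': (0.04, 63), '0near': (0.0, 10)}
(np.float64(-1.84), np.float64(0.37), np.float64(0.28))
ROW [-0.0049, -0.0005, 0.0011] [7.622, 0.047, -0.177] deg 0.3 q6 -1.98
```

View pics/w20.png

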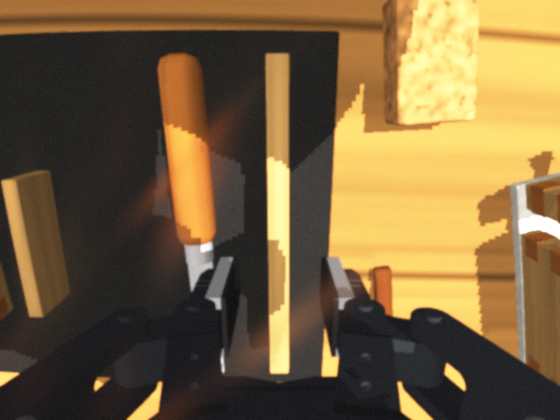

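```bash
python3 - <<'E'
from h import *
c,im=load("w20"); s=sense()
for uv,z in [((212,240),12),((213,260),6),((203,150),15),((180,52),20),((176,240),12)]: print(uv,onz(c,uv,z).round(1))
c4,_=load("w4")
for uv,z in [((367,200),15),((362,209),8),((358,270),6),((342,205),15),((358,92),24)]: print(uv,onz(c4,uv,z).round(1))
E
```

```text
(212, 240) [ 546.7 -128.2   12. ]
(213, 260) [ 563.5 -128.9    6. ]
(203, 150) [ 487.8 -132.1   15. ]
(180, 52) [ 432.7 -143.1   20. ]
(176, 240) [ 547.5 -152.    12. ]
(367, 200) [ 537.6 -122.7   15. ]
(362, 209) [ 549.2 -124.7    8. ]
(358, 270) [ 619.2 -118.9    6. ]
(342, 205) [ 544.8 -147.5   15. ]
(358, 92) [ 434.3 -147.4   24. ]
```

```bash
python3 -m pendant '[[-0.005,0,0,1,0.05,-0.18,0.36],[-0.005,0,0,3,0.05,-0.18,0.36],[-0.005,0,0,5.5,0.05,-0.18,0.36],[-0.005,0,0,7.6,0.05,-0.18,0.36],[-0.005,0,0,7.6,0.05,-0.18,0.36]]' 60; python3 - <<'E'
from h import *
s=st(); go(529.77,-85.29,-19,92.08)
E
python3 -m pendant '[[0,0,0,0.2,0,0,0.36],[0,0,0,0.4,0,0,0.25],[0,0,0,0.4,0,0,0.1],[0,0,0,0.4,0,0,0.06],[0,0,0,0.4,0,0,0.06]]' 60; python3 - <<'E'
from h import *
s=st(); snap("wrist","w21"); snap("side","s3")
p=fitbox([load("w21")],[530,-85.3,2.05],190,12,z=43,rngs=(4,3,2),sel=("left","right","near"),minstep=5,pol=0);print(rel(s,p))
a=np.vstack([load("w21")[1][:,100:460,::-1]]);b=cv2.resize(load("s3")[1][190:330,240:420,::-1],None,fx=3,fy=3)
cv2.imwrite("pics/c21.png",np.hstack([a[:420,:],b[:420,:430]]))
E
```

```text
time_s: 23.75
eef_pos: [528.3, -85.0, -16.9]
ee_rot: [0.49, -0.508, 0.491, 0.51]
force: [-0.7, 0.4, -0.3]
grip_width: 0.362
t 23.75 tcp [528.28 -84.97 -16.87] jawyaw 92.08 F [-0.7  0.4 -0.3] grip 0.362 q [-0.38  0.6   1.68 -0.    0.86 -1.99]
ROW [-0.0, 0.0012, -0.0028] [0.213, -0.148, -0.038] deg 0.2 q6 -1.99
time_s: 24.38
eef_pos: [529.5, -85.4, -19.1]
ee_rot: [-0.491, 0.509, -0.491, -0.509]
force: [-1.3, 0.5, 4.1]
grip_width: 0.13
t 24.38 tcp [529.55 -85.4  -19.08] jawyaw 92.07 F [-1.3  0.5  4.1] grip 0.13 q [-0.38  0.6   1.68 -0.    0.85 -1.99]
fit [530.08 -86.51   1.97]  resid px: {'0left': (0.59, 41), '0right': (0.71, 39), '0near': (0.0, 10)}
(np.float64(-1.13), np.float64(-0.49), np.float64(-0.1))
```

View pics/c21.png

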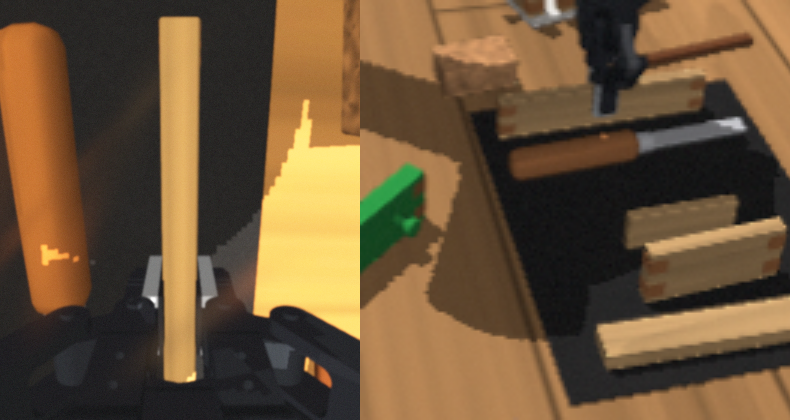

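```bash
python3 -m pendant '[[0,0,0,-1,0,0,0.06],[0,0,0,-4,0,0,0.06],[0,0,0,-8,0,0.5,0.06],[0,0,0,-10.5,0,2,0.06],[0.05,0,0,-11,0,5,0.06]]' 60; python3 - <<'E'
from h import *
st(); x,y=frompl(79,0.5); print(x,y); go(x,y,90,15.3)
E
```

```text
time_s: 25.1
eef_pos: [528.3, -35.6, 92.6]
ee_rot: [0.505, -0.497, 0.504, 0.495]
force: [0.9, 1.7, -1.2]
grip_width: 0.129
t 25.1 tcp [528.27 -35.58  92.63] jawyaw 89.07 F [ 0.9  1.7 -1.2] grip 0.129 q [-0.29  0.42  1.62 -0.    1.09 -1.84]
635.9106499353971 209.95480113241462
ROW [1.2875, 0.0012, 0.0034] [0.272, -10.361, 24.726] deg 73.8 q6 -1.84
```

```bash
python3 -m pendant '[[0.16,0,0,0.1,-1.2,3.5,0.06],[0.33,0,0,0.1,-2.6,7,0.06],[0.5,0,0,0.1,-4,10.5,0.06],[0.68,0,0,0.1,-5.4,14,0.06],[0.86,0,0,0.1,-6.9,17.5,0.06]]' 60; python3 - <<'E'
from h import *
st(); x,y=frompl(79,0.5); go(x,y,90,15.3)
E
```

```text
time_s: 25.72
eef_pos: [599.1, 139.9, 89.8]
ee_rot: [0.665, -0.24, 0.665, 0.24]
force: [-0.1, -0.3, -0.9]
grip_width: 0.131
t 25.73 tcp [599.11 139.9   89.81] jawyaw 39.6 F [-0.1 -0.3 -0.9] grip 0.131 q [ 0.04  0.6   1.34 -0.    1.2  -0.65]
ROW [0.4241, -0.0002, 0.0] [-0.02, 3.052, 7.301] deg 24.3 q6 -0.65
```

```bash
python3 -m pendant '[[0.15,0,0,0,1,2.4,0.06],[0.3,0,0,1,2.1,5,0.06],[0.424,0,0,2,3,7.1,0.06],[0.424,0,0,3,3.05,7.3,0.06],[0.424,0,0,3,3.05,7.3,0.06]]' 60; python3 - <<'E'
from h import *
s=st(); print(inpl(s["eef_pos"])); snap("wrist","w22"); x,y=frompl(79,0.5); go(x,y,0,15.3)
overlay("w22",[(*PL,9,170,200),(*frompl(-76,0),105.3,59,190,18),(*s["eef_pos"][:2],105.3,s["eef_pos"][2]+62,190,12)],"w22o",None,1)
E
```

```text
time_s: 26.35
eef_pos: [634.6, 208.3, 58.6]
ee_rot: [0.7, -0.097, 0.701, 0.097]
force: [0.3, -0.2, -0.3]
grip_width: 0.132
t 26.35 tcp [634.55 208.31  58.63] jawyaw 15.76 F [ 0.3 -0.2 -0.3] grip 0.132 q [ 0.14  0.75  1.17 -0.    1.22 -0.13]
[77.25 -0.73]
ROW [0.0072, -0.0009, 0.0001] [5.943, 0.149, 0.148] deg 0.4 q6 -0.13
```

View pics/w22o.png

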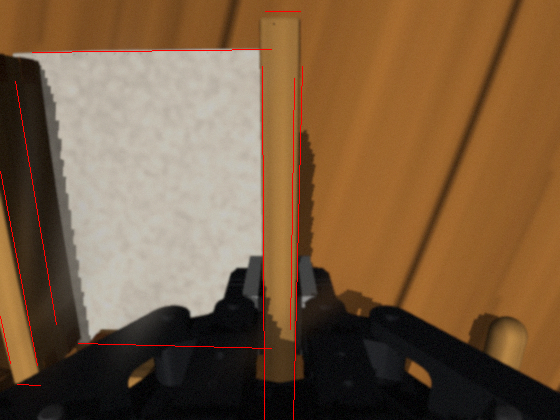

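```bash
python3 -m pendant '[[0.007,0,0,1,0.15,0.15,0.06],[0.007,0,0,3,0.15,0.15,0.06],[0.007,0,0,5,0.15,0.15,0.06],[0.007,0,0,6.6,0.15,0.15,0.06],[0.007,0,0,6.9,0.15,0.15,0.06]]' 60; python3 - <<'E'
from h import *
s=st(); print(inpl(s["eef_pos"])); snap("wrist","w23"); x,y=frompl(79,0.5); go(x,y,-12.6,15.3)
E
```

```text
time_s: 27.02
eef_pos: [635.5, 210.6, -11.3]
ee_rot: [0.7, -0.094, 0.702, 0.094]
force: [0.8, 0.7, -0.3]
grip_width: 0.13
t 27.02 tcp [635.55 210.65 -11.28] jawyaw 15.24 F [ 0.8  0.7 -0.3] grip 0.13 q [ 0.15  0.83  1.21 -0.    1.1  -0.12]
[78.83  1.26]
ROW [-0.001, -0.0014, -0.0002] [0.199, -0.073, -0.024] deg 0.1 q6 -0.12
```

```bash
python3 -m pendant '[[0,0,0,0,0,0,0.06],[0,0,0,0.06,0,0,0.06],[0,0,0,0.1,0,0,0.06],[0,0,0,0.1,0,0,0.06],[0,0,0,0.1,0,0,0.06]]' 60; python3 - <<'E'
from h import *
s=st(); print(inpl(s["eef_pos"])); snap("wrist","w23"); x,y=frompl(79,0.5); go(x,y,-12.6,15.3)
for z in (49,50):
  p=fitbox([load("w23")],[x,y,105.3],190,12,z=z,rngs=(5,4,3),sel=("left","right","far"),minstep=5,pol=0);print(inpl(p),rel(s,p))
overlay("w23",[(*PL,9,170,200),(*s["eef_pos"][:2],105.3,50,190,12)],"w23o",(180,0,400,285),3)
E
```

```text
time_s: 27.7
eef_pos: [636.4, 210.8, -10.4]
ee_rot: [0.701, -0.094, 0.701, 0.094]
force: [-0.3, 0.5, -1.1]
grip_width: 0.131
t 27.7 tcp [636.38 210.79 -10.44] jawyaw 15.24 F [-0.3  0.5 -1.1] grip 0.131 q [ 0.15  0.83  1.21  0.    1.1  -0.12]
[79.67  1.18]
ROW [-0.001, 0.0, 0.0] [0.214, -0.069, -0.064] deg 0.1 q6 -0.12
fit [633.77 218.47 105.29]  resid px: {'0left': (0.14, 21), '0right': (0.06, 19)}
[79.18  9.28] (np.float64(-0.5), np.float64(8.1), np.float64(0.05))
fit [630.98 228.83 105.34]  resid px: {'0left': (0.26, 23), '0right': (0.06, 22)}
[79.23 20.01] (np.float64(-0.46), np.float64(18.83), np.float64(0.1))
```

View pics/w23o.png

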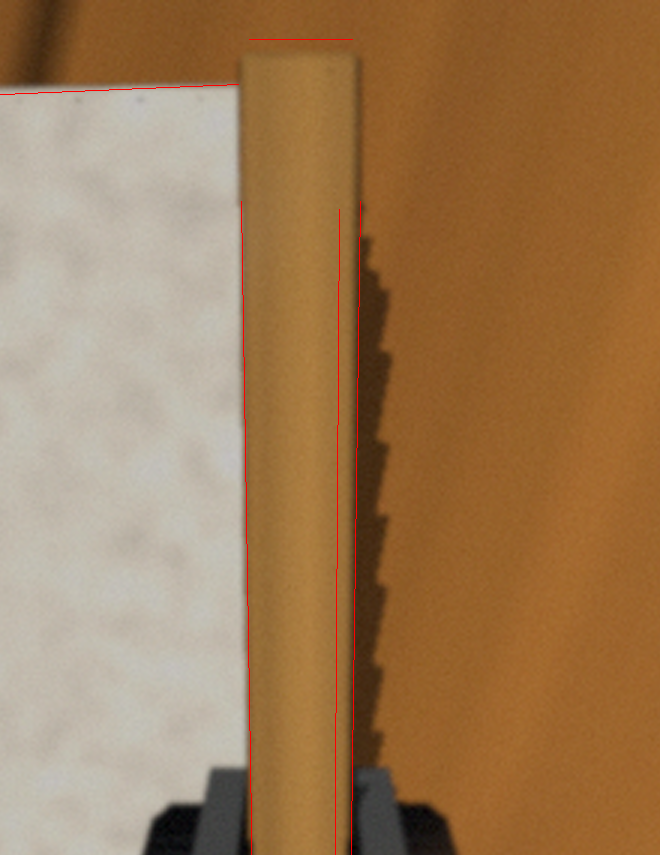

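```bash
python3 - <<'E'
from h import *
c,im=load("w23")
for z in (50,51.6): 
    q=inpl(onz(c,(280,18.0),z)); print(z,q, "centre y",q[1]-95)
print(im[10:26,280].mean(1).round())
E
```

```text
50 [79.77 94.68] centre y -0.3199999999999932
51.6 [79.77 94.34] centre y -0.6599999999999966
[ 92.  93.  88.  90.  92.  90.  91.  97. 101. 109. 109. 114. 112. 114.
 113. 115.]
```

```bash
python3 -m pendant '[[0,0,0,0,0.05,-0.06,0.06],[0,0,0,0.08,0.05,-0.06,0.06],[0,0,0,0.16,0.05,-0.06,0.06],[0,0,0,0.23,0.05,-0.06,0.06],[0,0,0,0.23,0.05,-0.06,0.06]]' 60; python3 - <<'E'
from h import *
s=st(); print(inpl(s["eef_pos"])); snap("wrist","w24");c,im=load("w24")
q=inpl(onz(c,(280,18.0),49)); print(q, "centre y",q[1]-95); print(im[10:26,280].mean(1).round())
E
```

```text
time_s: 28.38
eef_pos: [635.6, 211.1, -12.9]
ee_rot: [0.701, -0.094, 0.701, 0.094]
force: [-0.8, -1.0, -0.9]
grip_width: 0.123
t 28.38 tcp [635.6  211.1  -12.88] jawyaw 15.24 F [-0.8 -1.  -0.9] grip 0.123 q [ 0.15  0.83  1.22 -0.    1.09 -0.12]
[79.01  1.68]
[79.12 94.86] centre y -0.14000000000000057
[ 92.  90.  92.  91.  92.  88.  92.  95. 102. 107. 110. 111. 111. 114.
 113. 113.]
```

```bash
python3 -m pendant '[[0,0,0,0.03,0,0,0.06],[0,0,0,0.06,0,0,0.06],[0,0,0,0.1,0,0,0.06],[0,0,0,0.1,0,0,0.06],[0,0,0,0.1,0,0,0.06]]' 60; python3 - <<'E'
from h import *
s=st(); print(inpl(s["eef_pos"]))
E
```

```text
time_s: 29.05
eef_pos: [635.7, 211.2, -13.0]
ee_rot: [0.701, -0.094, 0.701, 0.094]
force: [-3.5, -1.0, 6.7]
grip_width: 0.13
t 29.05 tcp [635.7  211.16 -13.04] jawyaw 15.25 F [-3.5 -1.   6.7] grip 0.13 q [ 0.15  0.83  1.22 -0.    1.09 -0.12]
[79.11  1.72]
```

Contact (6.7 N). Release, lift and check.

```bash
python3 -m pendant '[[0,0,0,0,0,0,0.15],[0,0,0,0,0,0,0.22],[0,0,0,0,0,0,0.3],[0,0,0,0,0,0,0.36],[0,0,0,0,0,0,0.36]]' 60; python3 -m pendant '[[0,0,0,-1,0,0,0.36],[0,0,0,-4,0,0,0.36],[0,0,0,-8,0,0,0.36],[0,0,0,-11,0,-1,0.36],[0,0,0,-13,0,-3,0.36]]' 60;python3 - <<'E'
from h import *
s=st(); go(560,190,125,15.3,sym=False)
E
```

```text
time_s: 29.68
eef_pos: [635.6, 211.1, -13.8]
ee_rot: [0.701, -0.094, 0.701, 0.094]
force: [0.1, -0.3, 0.7]
grip_width: 0.361
time_s: 30.3
eef_pos: [607.1, 203.2, 118.5]
ee_rot: [0.702, -0.094, 0.7, 0.094]
force: [0.5, -0.4, -0.6]
grip_width: 0.361
t 30.3 tcp [607.08 203.22 118.54] jawyaw 15.24 F [ 0.5 -0.4 -0.6] grip 0.361 q [ 0.14  0.63  1.22 -0.    1.29 -0.13]
ROW [-0.001, 0.0029, 0.0004] [-0.66, -0.039, -4.888] deg 0.2 q6 -0.13
```

```bash
python3 -m pendant '[[0,0,0,-1,0,-1,0.36],[0,0,0,-2,0,-1.5,0.36],[0,0,0,-2,0,-1.5,0.36],[0,0,0,-2,0,-1.5,0.36],[0,0,0,-2,0,-1.5,0.36]]' 60;python3 - <<'E'
from h import *
s=st(); snap("wrist","w25"); V=[load("w25")]
pl=fitbox(V,PL,170,200,z=9,sel=("left","right"),rngs=(5,4,3),pol=0)
p=fitbox(V,[*frompl(79,0),105.3],190,12,z=49,rngs=(4,3,2),minstep=5,pol=0); print(inpl(p))
p2=fitbox(V,[*frompl(-76,0),105.3],190,18,z=59,rngs=(4,3,2),minstep=5,pol=0); print(inpl(p2))
overlay("w25",[(*PL,9,170,200),(*p,49,190,12),(*p2,59,190,18)],"w25o",(90,40,450,310),2)
go(545,100,150,106)
E
```

```text
time_s: 30.92
eef_pos: [592.2, 199.3, 135.4]
ee_rot: [0.7, -0.094, 0.701, 0.094]
force: [-0.4, 0.3, 0.6]
grip_width: 0.361
t 30.93 tcp [592.21 199.29 135.43] jawyaw 15.24 F [-0.4  0.3  0.6] grip 0.361 q [ 0.14  0.58  1.25 -0.    1.31 -0.13]
fit [539.5  182.79  15.82]  resid px: {'0left': (0.03, 38), '0right': (-0.06, 9)}
fit [635.26 210.94 105.6 ]  resid px: {'0far': (0.02, 5), '0left': (0.53, 54), '0right': (0.94, 36)}
[78.63  1.63]
fit [486.34 168.43 105.2 ]  resid px: {'0far': (0.01, 10), '0left': (0.49, 63), '0right': (0.46, 63)}
[-7.623e+01 -3.000e-02]
ROW [1.5576, -0.0008, 0.0006] [-1.437, -8.34, -7.168] deg 89.2 q6 -0.13
```

View pics/w25o.png

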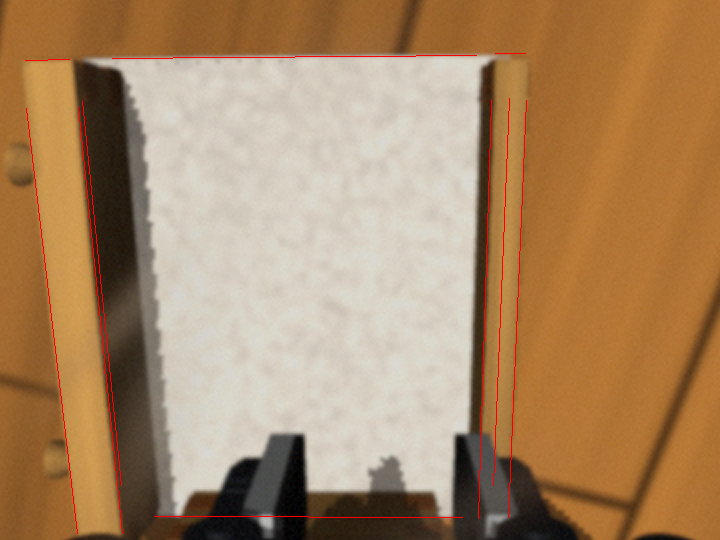

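```bash
python3 - <<'E'
from h import *
V=[load("w25")]
c,im=V[0]
for uv in [(90+495/2,40+60/2),(90+527/2,40+60/2),(90+511/2,40+59.5/2)]: print(inpl(onz(c,uv,49)))
for q in ([79,-0.8],[79.5,-1]):
  p=fitbox(V,[*frompl(*q),105.3],190,12,z=49,rngs=(2,2,2),minstep=5,pol=0); print(inpl(p))
cv2.imwrite("pics/w25z.png",cv2.resize(im[50:250,320:370,::-1],None,fx=8,fy=3,interpolation=cv2.INTER_CUBIC))
for v in (80,120,160,200): print(v,im[v,328:360].mean(1).round().astype(int).tolist())
print(im[60:80,345].mean(1).round().astype(int).tolist())
E
```

```text
[73.21 94.23]
[84.12 94.3 ]
[78.66 94.43]
fit [635.78 209.03 105.51]  resid px: {'0far': (0.0, 6), '0left': (0.44, 52), '0right': (0.96, 32)}
[78.63 -0.35]
fit [635.76 208.9  105.54]  resid px: {'0far': (-0.01, 6), '0left': (0.5, 52), '0right': (0.92, 34)}
[78.57 -0.48]
80 [204, 175, 127, 73, 43, 34, 38, 40, 62, 86, 108, 117, 123, 119, 121, 126, 128, 128, 128, 130, 129, 130, 127, 125, 118, 112, 100, 97, 103, 102, 103, 105]
120 [158, 104, 58, 43, 40, 37, 49, 62, 94, 111, 119, 116, 126, 124, 126, 130, 130, 132, 135, 135, 128, 127, 122, 114, 104, 99, 104, 107, 103, 104, 107, 108]
160 [88, 54, 42, 41, 37, 51, 80, 104, 118, 119, 120, 123, 129, 133, 137, 135, 133, 132, 131, 125, 124, 116, 103, 99, 103, 105, 107, 107, 110, 111, 109, 111]
200 [45, 41, 36, 46, 69, 99, 115, 118, 117, 120, 126, 129, 132, 135, 133, 130, 128, 128, 121, 114, 107, 103, 106, 111, 113, 112, 109, 110, 109, 109, 111, 111]
[102, 102, 104, 104, 103, 102, 107, 110, 117, 120, 124, 125, 130, 127, 129, 129, 128, 127, 128, 127]
```

View pics/w25z.png

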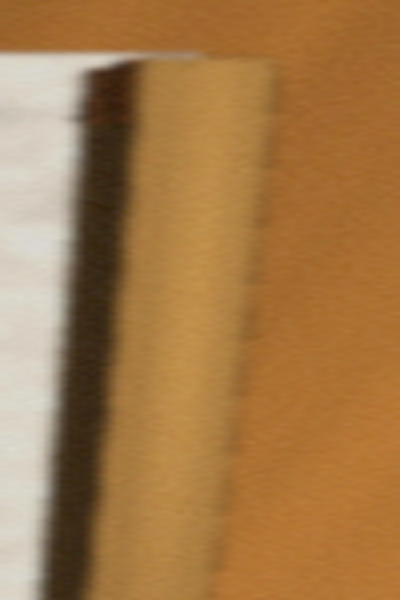

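```bash
python3 - <<'E'
from h import *
c,im=load("w25")
for uv in [(336.8,80),(352.8,80),(335.7,120),(350.8,120),(334.2,160),(349.3,160),(332.3,200),(347.3,200),(345,67.6)]: print(uv,inpl(onz(c,uv,49)))
E
```

```text
(336.8, 80) [72.95 87.7 ]
(352.8, 80) [83.92 87.77]
(335.7, 120) [73.08 60.91]
(350.8, 120) [83.68 60.94]
(334.2, 160) [72.99 32.82]
(349.3, 160) [83.88 32.84]
(332.3, 200) [72.66  3.22]
(347.3, 200) [83.79  3.21]
(345, 67.6) [78.27 95.82]
```

```bash
python3 -m pendant '[[-0.16,0,0,-1,-1,-0.5,0.5],[-0.34,0,0,-2,-3,-1,0.5],[-0.52,0,0,-2,-5,-1.5,0.5],[-0.7,0,0,-2,-7,-2,0.5],[-0.88,0,0,-2,-8,-2,0.5]]' 60;python3 - <<'E'
from h import *
s=st(); go(590,110,150,105.3,sym=False)
E
```

```text
time_s: 31.6
eef_pos: [594.0, 115.9, 156.0]
ee_rot: [0.593, -0.385, 0.593, 0.385]
force: [0.4, 0.3, -0.5]
grip_width: 0.496
t 31.6 tcp [594.   115.87 155.98] jawyaw 65.95 F [ 0.4  0.3 -0.5] grip 0.496 q [-0.    0.52  1.3  -0.    1.32 -1.15]
ROW [-0.6868, -0.0001, -0.0004] [0.598, 0.126, -0.699] deg 39.3 q6 -1.15
```

```bash
python3 -m pendant '[[-0.17,0,0,0,0,0,0.5],[-0.34,0,0,0,0,0,0.5],[-0.52,0,0,0,0,0,0.5],[-0.687,0,0,0,0,0,0.5],[-0.687,0,0,0,0,0,0.5]]' 60;python3 - <<'E'
from h import *
s=st(); snap("wrist","w26"); V=[load("w26")];c,im=V[0]
p=fitbox(V,[*frompl(79,0),105.3],190,12,z=49,rngs=(4,3,2),minstep=5,pol=0); print(inpl(p))
p2=fitbox(V,[*frompl(-76,0),105.3],190,18,z=59,rngs=(4,3,2),minstep=5,pol=0); print(inpl(p2))
pr=fitbox(V,[*frompl(3,-93),15.3],110,14,z=59,rngs=(4,3,2),minstep=5,pol=0); print("right side",inpl(pr))
overlay("w26",[(*PL,9,170,200),(*p,49,190,12),(*p2,59,190,18)],"w26o",(180,60,520,330),2)
E
```

```text
time_s: 32.22
eef_pos: [594.0, 116.9, 155.9]
ee_rot: [0.431, -0.561, 0.431, 0.561]
force: [0.4, -0.1, -0.7]
grip_width: 0.502
t 32.23 tcp [593.96 116.86 155.92] jawyaw 104.94 F [ 0.4 -0.1 -0.7] grip 0.502 q [ 0.    0.52  1.3   0.    1.32 -1.83]
fit [635.49 208.88 105.38]  resid px: {'0far': (-0.0, 5), '0left': (0.39, 57), '0right': (0.95, 31)}
[78.31 -0.43]
fit [486.38 168.04 105.23]  resid px: {'0near': (-1.03, 6), '0far': (-0.43, 10), '0left': (0.57, 63), '0right': (0.64, 62)}
[-76.29  -0.42]
fit [586.66 100.47  15.38]  resid px: {'0near': (-0.13, 9), '0far': (-0.11, 10), '0left': (-0.53, 36), '0right': (-0.6, 34)}
right side [  2.57 -92.08]
```

View pics/w26o.png

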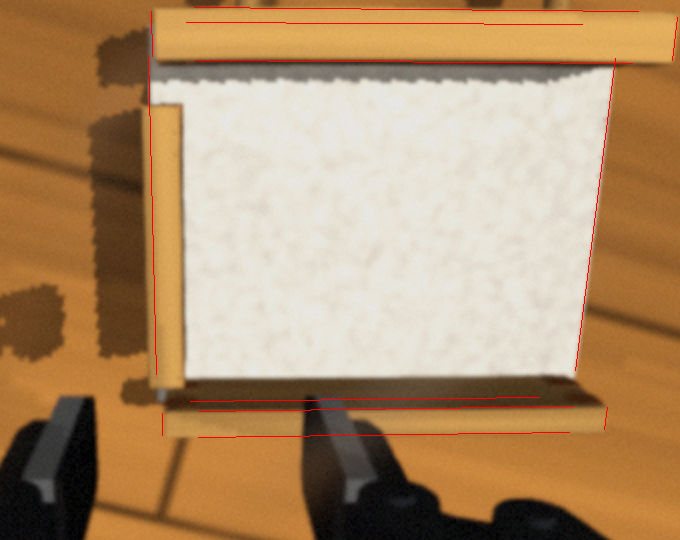

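```bash
python3 - <<'E'
from h import *
go(550,-285,80,92.4,sym=False)
E
```

```text
ROW [0.2169, 0.0001, -0.0004] [7.597, 14.528, -37.724] deg 12.4 q6 -1.83
```

```bash
python3 -m pendant '[[0.03,0,0,0.2,1.4,-3.6,0.4],[0.07,0,0,1,3.4,-9,0.4],[0.11,0,0,2,5.6,-14.5,0.4],[0.15,0,0,3,7.7,-20,0.4],[0.19,0,0,4,9.8,-25.5,0.4]]';python3 - <<'E'
from h import *
go(550,-285,80,92.4,sym=False)
E
```

```text
time_s: 32.9
eef_pos: [565.0, -156.7, 115.9]
ee_rot: [-0.483, 0.517, -0.483, -0.516]
force: [0.1, -0.0, 0.3]
grip_width: 0.398
ROW [0.0254, -0.0001, 0.0002] [3.595, 2.364, -12.701] deg 1.5 q6 -2.11
```

```bash
python3 -m pendant '[[0.02,0,0,1,0.9,-5,0.4],[0.025,0,0,2,1.8,-10,0.4],[0.025,0,0,3,2.36,-12.7,0.4],[0.025,0,0,3.6,2.36,-12.7,0.4],[0.025,0,0,3.6,2.36,-12.7,0.4]]';python3 - <<'E'
from h import *
s=st(); snap("wrist","w27")
for c,n in ((load("w27")[0],"w27"),): 
    pass
V=[load("w27")]
try:
  p=fitbox(V,[554,-287,2.4],110,14,z=53,rngs=(6,4,3),minstep=5,pol=0); print(rel(s,p)); overlay("w27",[(*p,53,110,14)],"w27o",(180,60,400,360),2)
except Exception as e: print(e)
E
```

```text
time_s: 33.52
eef_pos: [551.0, -282.2, 79.8]
ee_rot: [0.488, -0.511, 0.488, 0.512]
force: [-0.6, -0.0, 1.6]
grip_width: 0.403
t 33.52 tcp [ 551.   -282.21   79.78] jawyaw 92.64 F [-0.6 -0.   1.6] grip 0.403 q [-0.66  0.62  1.34  0.    1.18 -2.28]
fit [ 555.95 -290.42    1.24]  resid px: {'0near': (-0.19, 6), '0far': (-0.14, 10), '0left': (-0.36, 14), '0right': (-0.55, 11)}
(np.float64(-8.43), np.float64(-4.57), np.float64(-1.4))
```

View pics/w27.png

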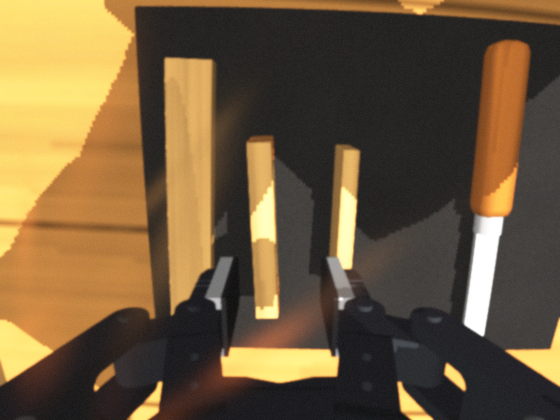

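```bash
cat >> h.py <<'E'
def clip(v,hi=80): return (v[0],np.minimum(v[1],hi))
E
python3 - <<'E'
from h import *
s=sense(); c,im=load("w27")
print(im[100,215:300].max(1).tolist()); print(im[250,230:300].max(1).tolist())
V=[(c,np.minimum(im,100))]
p=fitbox(V,[555,-288,2.4],110,14,z=53,rngs=(6,4,3),minstep=5,pol=1); print(rel(s,p)); overlay("w27",[(*p,53,110,14)],"w27o",(180,60,400,360),2)
V=[(load("w4")[0],np.minimum(load("w4")[1],100))]
p=fitbox(V,[555,-288,2.4],110,14,z=53,rngs=(6,4,3),minstep=5,pol=1)
E
```

```text
[78, 58, 50, 47, 49, 48, 50, 47, 54, 54, 51, 51, 54, 51, 54, 55, 57, 56, 58, 56, 57, 55, 57, 57, 55, 54, 54, 53, 53, 55, 51, 54, 54, 50, 48, 49, 49, 47, 42, 43, 46, 44, 39, 39, 42, 38, 40, 39, 38, 35, 40, 43, 38, 41, 37, 35, 31, 35, 39, 36, 34, 38, 33, 38, 41, 39, 36, 39, 40, 37, 37, 36, 39, 40, 43, 34, 38, 35, 38, 36, 41, 33, 35, 39, 41]
[37, 40, 39, 37, 38, 36, 36, 37, 37, 35, 37, 36, 37, 40, 36, 35, 39, 37, 39, 36, 48, 85, 143, 179, 186, 192, 195, 197, 201, 210, 217, 220, 222, 225, 226, 226, 227, 228, 227, 227, 226, 223, 222, 207, 189, 160, 144, 107, 79, 71, 68, 66, 68, 70, 66, 71, 71, 70, 69, 67, 68, 66, 69, 72, 72, 72, 73, 70, 69, 71]
fit [ 556.09 -291.64    3.94]  resid px: {'0near': (-0.6, 9), '0far': (-0.89, 10), '0left': (-0.52, 35), '0right': (-2.19, 16)}
(np.float64(-9.74), np.float64(-4.33), np.float64(1.25))
fit [ 555.96 -292.97    4.38]  resid px: {'0near': (-1.07, 9), '0far': (-1.48, 10), '0left': (-0.68, 28), '0right': (-0.46, 36)}
```

View pics/w27o.png

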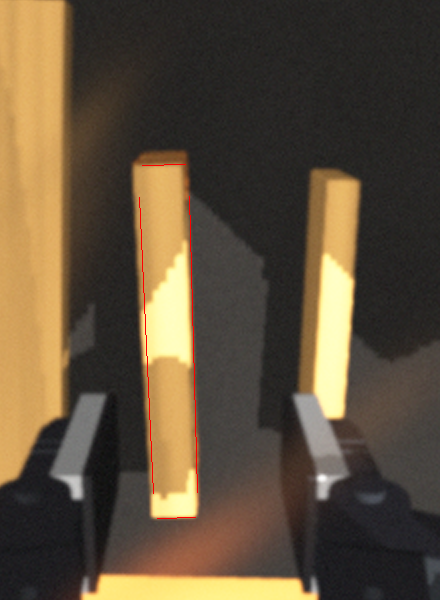

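```bash
python3 - <<'E'
from h import *
c,im=load("w27"); g=np.minimum(im,110).astype(float).mean(2)
L=[];Rr=[]
for v in range(150,318,6):
    r=g[v,225:290]; d=np.diff(cv2.GaussianBlur(r[None],(5,1),0)[0]); L.append(((225+d.argmax()+.5),v)); 
P=np.array([onz(c,q,53)[:2] for q in L]); k=np.polyfit(P[:,0],P[:,1],1); r=P[:,1]-np.polyval(k,P[:,0]); m=np.abs(r)<1.0; k=np.polyfit(P[m,0],P[m,1],1)
print(m.sum(),len(m),np.degrees(np.arctan(k[0])), np.polyval(k,[500,555,610]))
for v in (150,170,190,210,250,270,300): print(v,g[v,240:290].round().astype(int).tolist())
print([ (v,int(g[v,252])) for v in range(132,146)],[ (v,int(g[v,268])) for v in range(310,325)])
for uv in ((254,142),(268,318.5),(254,137)): print(onz(c,uv,53))
E
```

```text
16 28 4.110785331191445 [-304.34425639 -300.39140086 -296.43854533]
150 [46, 41, 44, 42, 41, 53, 85, 98, 103, 103, 103, 102, 102, 105, 105, 105, 107, 107, 108, 107, 109, 109, 107, 107, 107, 108, 107, 106, 106, 106, 102, 97, 88, 80, 68, 43, 36, 35, 40, 33, 37, 40, 37, 36, 38, 35, 39, 34, 35, 38]
170 [39, 41, 36, 38, 35, 37, 51, 85, 98, 103, 101, 102, 102, 103, 104, 105, 105, 107, 106, 108, 109, 108, 108, 110, 107, 106, 108, 106, 107, 106, 103, 100, 96, 96, 92, 76, 65, 65, 67, 64, 67, 66, 65, 67, 66, 66, 68, 68, 62, 55]
190 [37, 38, 40, 35, 39, 36, 37, 51, 85, 99, 101, 102, 102, 102, 102, 103, 104, 107, 107, 107, 105, 108, 108, 107, 108, 107, 110, 110, 110, 110, 110, 110, 110, 110, 99, 90, 70, 67, 65, 69, 66, 63, 65, 65, 66, 66, 65, 67, 66, 64]
210 [38, 36, 38, 37, 38, 39, 33, 38, 45, 83, 97, 99, 102, 103, 104, 110, 110, 110, 110, 110, 110, 110, 110, 110, 110, 110, 110, 110, 110, 110, 110, 110, 110, 110, 108, 98, 86, 71, 67, 68, 62, 68, 64, 65, 67, 64, 66, 67, 67, 63]
250 [35, 33, 36, 37, 34, 33, 37, 34, 36, 35, 42, 67, 94, 99, 100, 101, 102, 101, 102, 105, 105, 105, 106, 105, 107, 106
[... 322 characters left out ...]
 69, 69]
300 [60, 67, 68, 66, 66, 65, 69, 69, 67, 68, 68, 68, 69, 73, 92, 99, 102, 101, 101, 101, 101, 101, 102, 101, 103, 104, 104, 106, 105, 106, 106, 107, 107, 110, 110, 110, 110, 110, 99, 86, 71, 71, 65, 68, 67, 67, 71, 67, 71, 69]
[(132, 36), (133, 36), (134, 35), (135, 46), (136, 62), (137, 75), (138, 83), (139, 77), (140, 79), (141, 84), (142, 96), (143, 101), (144, 102), (145, 103)] [(310, 110), (311, 110), (312, 110), (313, 110), (314, 110), (315, 110), (316, 110), (317, 110), (318, 110), (319, 96), (320, 79), (321, 77), (322, 81), (323, 84), (324, 85)]
[ 501.45696789 -299.43376451   53.        ]
[ 610.96591045 -287.68775604   53.        ]
[ 498.74168141 -299.5116202    53.        ]
```

```bash
python3 - <<'E'
from h import *
c,im=load("w27"); s=sense()
for v,l,r in [(150,245.8,271.5),(190,247.8,274.5),(210,249,275.5),(250,251.3,277),(270,252.4,278.2),(300,253.6,278.8)]:
    a=onz(c,(l,v),53);b=onz(c,(r,v),53); print(v,a[:2].round(1),b[:2].round(1),((a+b)/2)[:2].round(2),round(b[1]-a[1],1))
E
```

```text
150 [ 506.  -303.8] [ 505.4 -289.6] [ 505.72 -296.74] 14.2
190 [ 528.6 -302.2] [ 527.9 -287. ] [ 528.26 -294.62] 15.2
210 [ 540.4 -301.2] [ 539.7 -286. ] [ 540.02 -293.6 ] 15.3
250 [ 565.  -299.3] [ 564.3 -284. ] [ 564.66 -291.67] 15.3
270 [ 577.9 -298.3] [ 577.2 -282.7] [ 577.59 -290.54] 15.6
300 [ 598.3 -297.1] [ 597.5 -281.5] [ 597.9  -289.28] 15.6
```

```bash
python3 - <<'E'
from h import *
go(556.2,-292.5,40,94.5)
E
```

```text
ROW [-0.0315, 0.0003, -0.0001] [4.028, -0.441, -1.062] deg 1.8 q6 -2.28
```

```bash
python3 -m pendant '[[-0.03,0,0,0.5,-0.3,-0.6,0.33],[-0.0315,0,0,2,-0.44,-1.06,0.33],[-0.0315,0,0,3.6,-0.44,-1.06,0.33],[-0.0315,0,0,4,-0.44,-1.06,0.33],[-0.0315,0,0,4,-0.44,-1.06,0.33]]';python3 - <<'E'
from h import *
s=st(); snap("wrist","w28"); go(556.2,-292.5,-15,94.5)
overlay("w28",[(556.2,-292.5,4.5,53,110,14)],"w28o",(140,60,420,420),2)
E
```

```text
time_s: 34.2
eef_pos: [555.8, -293.4, 39.8]
ee_rot: [0.48, -0.519, 0.48, 0.519]
force: [-1.0, -0.1, -0.2]
grip_width: 0.333
t 34.2 tcp [ 555.82 -293.43   39.84] jawyaw 94.51 F [-1.  -0.1 -0.2] grip 0.333 q [-0.67  0.69  1.34 -0.    1.12 -2.32]
ROW [0.0001, -0.0002, 0.0002] [5.536, -0.026, 0.111] deg 0.0 q6 -2.32
```

View pics/w28o.png

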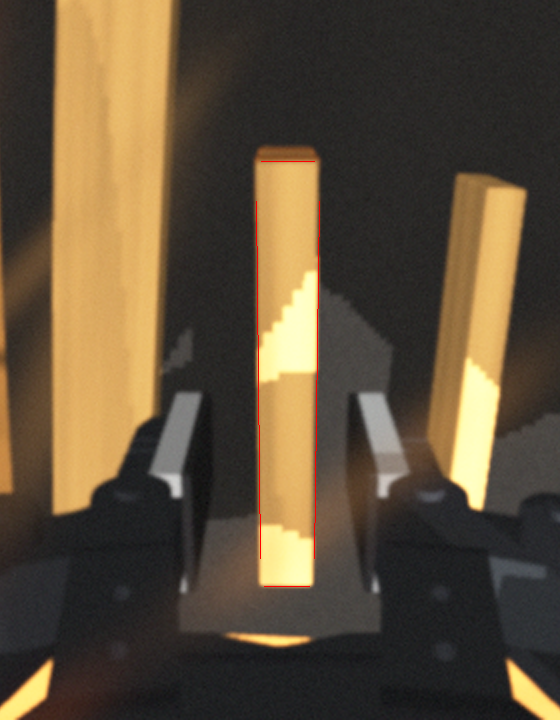

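```bash
python3 -m pendant '[[0,0,0,1,0,0.05,0.33],[0,0,0,3,-0.03,0.1,0.33],[0,0,0,4.8,-0.03,0.1,0.33],[0,0,0,5.5,-0.03,0.1,0.33],[0,0,0,5.5,-0.03,0.1,0.33]]' 60;python3 -m pendant '[[0,0,0,0,0,0,0.25],[0,0,0,0,0,0,0.15],[0,0,0,0,0,0,0.06],[0,0,0,0,0,0,0.06],[0,0,0,0,0,0,0.06]]' 60; python3 - <<'E'
from h import *
s=st(); snap("wrist","w29"); x,y,w=556.2,-292.5,4.5
overlay("w29",[(*s["eef_pos"][:2],yaw_of(s)-90,53,110,14)],"w29o",(140,60,420,420),2)
E
```

```text
time_s: 34.88
eef_pos: [556.0, -292.5, -15.1]
ee_rot: [0.48, -0.519, 0.48, 0.519]
force: [0.4, 0.0, 0.5]
grip_width: 0.329
time_s: 35.5
eef_pos: [556.6, -292.9, -14.0]
ee_rot: [-0.48, 0.52, -0.48, -0.519]
force: [0.2, -0.0, 5.5]
grip_width: 0.15
t 35.5 tcp [ 556.59 -292.92  -13.96] jawyaw 94.51 F [ 0.2 -0.   5.5] grip 0.15 q [-0.67  0.76  1.37  0.    1.01 -2.32]
```

View pics/w29o.png

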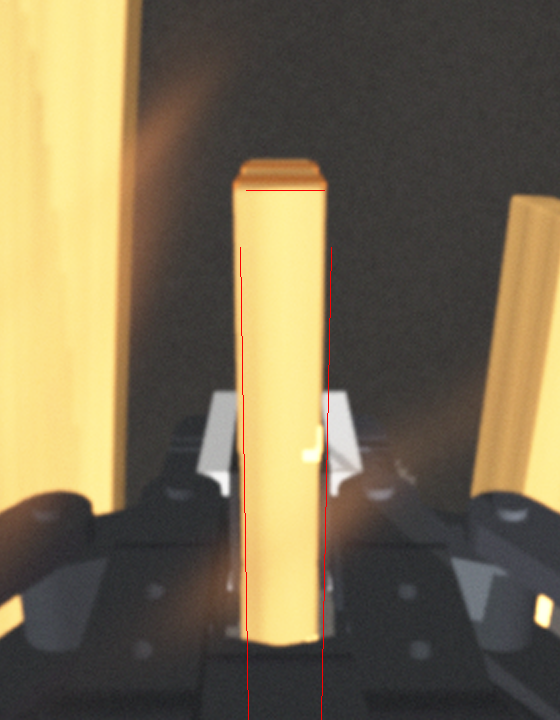

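```bash
python3 -m pendant '[[0,0,0,-1,0,0,0.06],[0,0,0,-4,0,0,0.06],[0,0,0,-7.5,0,1,0.06],[0,0,0,-9.5,0,4.5,0.06],[0,0,0,-9.5,0,10,0.06]]' 60; python3 - <<'E'
from h import *
st(); x,y=frompl(3.5,93.6); print(x,y); go(x,y,80,105.3)
E
```

```text
time_s: 36.17
eef_pos: [548.8, -193.1, 82.1]
ee_rot: [-0.481, 0.52, -0.48, -0.518]
force: [0.9, 0.0, -0.8]
grip_width: 0.155
t 36.17 tcp [ 548.79 -193.09   82.11] jawyaw 94.4 F [ 0.9  0.  -0.8] grip 0.155 q [-0.54  0.54  1.47 -0.    1.13 -2.19]
538.4955978421901 279.79868150627243
ROW [-0.1903, -0.0024, 0.0027] [0.119, -2.599, 47.229] deg 10.9 q6 -2.19
```

```bash
python3 -m pendant '[[-0.02,0,0,0.1,-0.3,5.5,0.06],[-0.04,0,0,0.1,-0.6,11,0.06],[-0.06,0,0,0.1,-0.9,16.5,0.06],[-0.09,0,0,0.1,-1.2,22,0.06],[-0.11,0,0,0.1,-1.5,27.5,0.06]]' 60; python3 -m pendant '[[-0.02,0,0,0,-0.2,5.3,0.06],[-0.04,0,0,0,-0.4,10.5,0.06],[-0.06,0,0,0,-0.6,15,0.06],[-0.08,0,0,0,-0.8,18,0.06],[-0.08,0,0,0,-0.8,18,0.06]]' 60; python3 - <<'E'
from h import *
st(); x,y=frompl(3.5,93.6); go(x,y,10,105.3)
E
```

```text
time_s: 36.8
eef_pos: [541.3, 84.2, 79.6]
ee_rot: [-0.451, 0.545, -0.45, -0.545]
force: [0.9, 0.5, -0.1]
grip_width: 0.156
time_s: 37.42
eef_pos: [515.0, 262.3, 79.3]
ee_rot: [0.428, -0.563, 0.428, 0.563]
force: [-0.1, -0.3, -0.4]
grip_width: 0.156
t 37.42 tcp [515.02 262.34  79.34] jawyaw 105.56 F [-0.1 -0.3 -0.4] grip 0.156 q [ 0.27  0.54  1.48  0.    1.12 -1.57]
ROW [0.0045, 0.0001, -0.0001] [6.934, -2.731, 1.051] deg 0.3 q6 -1.57
```

```bash
python3 -m pendant '[[0.0045,0,0,0,-1.2,0.5,0.06],[0.0045,0,0,0.5,-2.73,1.05,0.06],[0.0045,0,0,3,-2.73,1.05,0.06],[0.0045,0,0,6,-2.73,1.05,0.06],[0.0045,0,0,7.5,-2.73,1.05,0.06]]' 60;python3 -m pendant '[[0,0,0,0.3,0,0,0.06],[0,0,0,0.6,0,0,0.06],[0,0,0,0.6,0,0,0.06],[0,0,0,0.6,0,0,0.06],[0,0,0,0.6,0,0,0.06]]' 60; python3 - <<'E'
from h import *
s=st();print(inpl(s["eef_pos"])); x,y=frompl(3.5,93.6); go(x,y,-8,105.3); snap("wrist","w30")
overlay("w30",[(*PL,9,170,200),(*frompl(3,93),15.32,59+s["eef_pos"][2]+8,110,14)],"w30o",(130,60,420,420),2)
E
```

```text
time_s: 38.05
eef_pos: [538.8, 277.0, 2.9]
ee_rot: [0.429, -0.561, 0.431, 0.562]
force: [0.1, -0.7, -0.6]
grip_width: 0.151
time_s: 38.67
eef_pos: [539.4, 278.2, -1.5]
ee_rot: [-0.43, 0.562, -0.43, -0.561]
force: [0.6, -0.3, -1.1]
grip_width: 0.154
t 38.67 tcp [539.36 278.19  -1.48] jawyaw 105.14 F [ 0.6 -0.3 -1.1] grip 0.154 q [ 0.28  0.7   1.44 -0.    1.   -1.55]
[ 3.91 91.82]
ROW [-0.0027, -0.0, 0.0005] [0.652, 0.042, 0.178] deg 0.2 q6 -1.55
```

View pics/w30o.png

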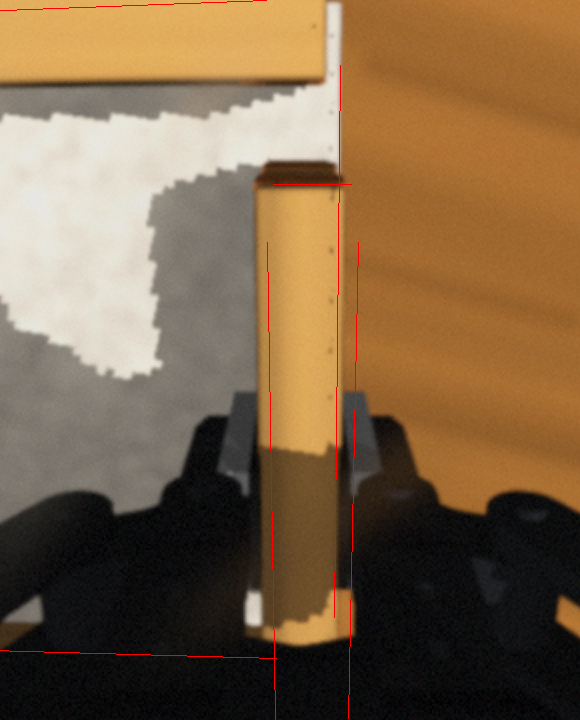

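```bash
python3 -m pendant '[[-0.003,0,0,0,0,0.1,0.06],[-0.003,0,0,0.1,0,0.2,0.06],[-0.003,0,0,0.3,0,0.2,0.06],[-0.003,0,0,0.5,0,0.2,0.06],[-0.003,0,0,0.58,0,0.2,0.06]]' 60;python3 -m pendant '[[0,0,0,0,0,0,0.06],[0,0,0,0.05,0,0,0.06],[0,0,0,0.08,0,0,0.06],[0,0,0,0.08,0,0,0.06],[0,0,0,0.08,0,0,0.06]]' 60; python3 - <<'E'
from h import *
s=st();print(inpl(s["eef_pos"])); snap("wrist","w31")
overlay("w31",[(*PL,9,170,200),(*frompl(3,93),15.32,59,110,14)],"w31o",(130,60,420,420),2)
E
```

```text
time_s: 39.35
eef_pos: [538.6, 280.0, -7.8]
ee_rot: [0.429, -0.562, 0.429, 0.562]
force: [-0.1, 0.2, -0.2]
grip_width: 0.153
time_s: 39.98
eef_pos: [538.8, 280.1, -8.0]
ee_rot: [-0.429, 0.562, -0.429, -0.562]
force: [-2.6, -1.4, 5.2]
grip_width: 0.149
t 39.98 tcp [538.77 280.07  -7.97] jawyaw 105.31 F [-2.6 -1.4  5.2] grip 0.149 q [ 0.29  0.71  1.45 -0.    0.99 -1.55]
[ 3.84 93.79]
```

View pics/w31o.png

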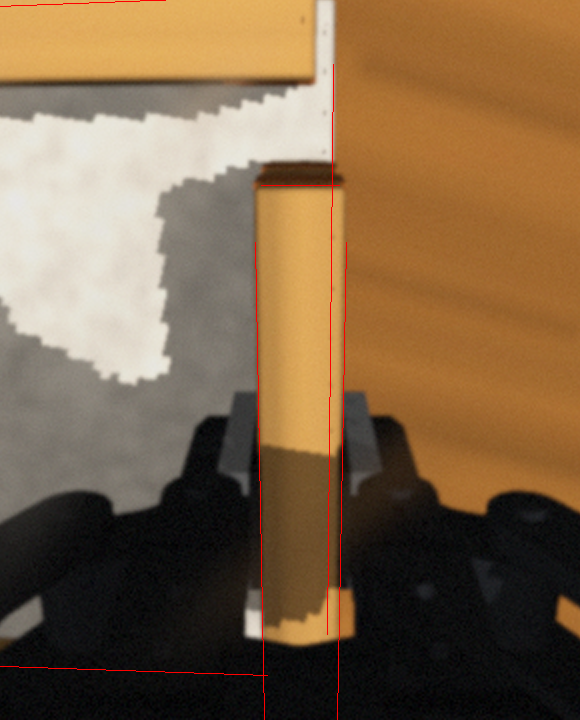

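```bash
python3 -m pendant '[[0,0,0,0,0,0,0.18],[0,0,0,0,0,0,0.25],[0,0,0,0,0,0,0.33],[0,0,0,0,0,0,0.35],[0,0,0,0,0,0,0.35]]' 60;python3 -m pendant '[[0,0,0,-1,0,0,0.35],[0,0,0,-5,0,0,0.35],[0,0,0,-10,0,-1,0.35],[0,0,0,-14.5,0,-4,0.35],[0,0,0,-16,0,-8,0.35]]' 60;python3 -m pendant '[[0,0,0,0,0,-1,0.35],[0,0,0,0,0,-1,0.35],[0,0,0,0,0,-1,0.35],[0,0,0,0,0,-1,0.35],[0,0,0,0,0,-1,0.35]]' 60; python3 - <<'E'
from h import *
s=st();print(inpl(s["eef_pos"])); snap("wrist","w32"); V=[load("w32")]
for n,q,L,W,z,yw in (("front",(-76,0),190,18,59,105.3),("back",(79,-.4),190,12,49,105.3),("left",(3,93),110,14,59,15.3),("right",(3,-93),110,14,59,15.3)):
  try:
    p=fitbox(V,[*frompl(*q),yw],L,W,z=z,rngs=(3,2,2),minstep=5,pol=0); print(n,inpl(p))
  except Exception as e: print(n,e)
overlay("w32",[(*PL,9,170,200),(*frompl(3,93),15.32,59,110,14),(*frompl(3,-93),15.32,59,110,14),(*frompl(-76,0),105.32,59,190,18),(*frompl(79,0),105.32,49,190,12)],"w32o",(130,30,480,320),2)
E
```

```text
time_s: 40.65
eef_pos: [538.7, 280.1, -8.4]
ee_rot: [0.429, -0.562, 0.429, 0.562]
force: [-0.4, -0.8, 0.6]
grip_width: 0.348
time_s: 41.28
eef_pos: [561.0, 202.8, 155.6]
ee_rot: [-0.43, 0.564, -0.427, -0.561]
force: [-0.1, 0.4, -1.2]
grip_width: 0.353
time_s: 41.9
eef_pos: [562.2, 193.8, 151.3]
ee_rot: [0.429, -0.562, 0.429, 0.562]
force: [1.3, 0.2, -0.9]
grip_width: 0.351
t 41.9 tcp [562.23 193.77 151.34] jawyaw 105.35 F [ 1.3  0.2 -0.9] grip 0.351 q [ 0.14  0.5   1.34  0.    1.3  -1.7 ]
[3.67 4.36]
fit [485.95 168.68 105.17]  resid px: {'0near': (0.4, 10), '0far': (0.45, 10), '0left': (0.84, 62), '0right': (0.91, 60)}
front [-76.53   0.31]
fit [635.37 208.9  105.32]  resid px: {'0far': (0.03, 7), '0left': (0.04, 37), '0right': (0.29, 10)}
back [78.2  -0.37]
fit [539.02 278.93  15.16]  resid px: {'0near': (0.22, 10), '0far': (1.02, 5), '0left': (0.33, 36), '0right': (0.31, 36)}
left [ 3.78 92.63]
fit [587.97  99.9   14.78]  resid px: {'0near': (0.22, 10), '0far': (0.67, 5), '0left': (0.16, 36), '0right': (0.25, 23)}
right [  3.69 -92.98]
```

View pics/w32o.png

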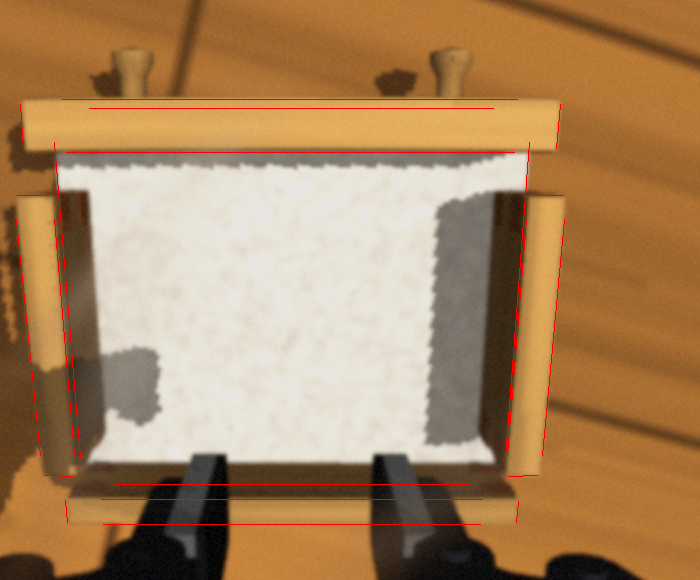

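```bash
python3 - <<'E'
from h import *
for f in ("w27","w28","w29"):
    c,im=load(f); g=np.minimum(im,255)
    cv2.imwrite(f"pics/{f}d.png",cv2.resize(im[110:330,310:420,::-1],None,fx=3.3,fy=2.6,interpolation=cv2.INTER_CUBIC))
cv2.imwrite("pics/d.png",np.hstack([cv2.imread("pics/w27d.png"),cv2.imread("pics/w28d.png")]))
V=[(load(f)[0],np.minimum(load(f)[1],115)) for f in ("w4","w27","w28")]
for v in V+[None]:
  try: p=fitbox([v] if v else V,[549,-241,3],90,10,z=37,rngs=(6,4,3),minstep=5,pol=1)
  except Exception as e: print(e)
E
```

```text
fit [ 550.13 -240.55    1.43]  resid px: {'0near': (-1.54, 5), '0far': (-0.51, 10), '0left': (-1.51, 30), '0right': (-1.53, 30)}
fit [ 546.92 -240.77    1.92]  resid px: {'0near': (0.09, 6), '0left': (-0.49, 29), '0right': (-1.1, 18)}
fit [ 548.8  -240.8     1.88]  resid px: {'0near': (-0.48, 6), '0far': (-0.59, 5), '0left': (-0.24, 30), '0right': (-1.15, 10)}
fit [ 548.81 -240.76    1.81]  resid px: {'0near': (-1.71, 5), '0far': (-1.59, 7), '0left': (-1.69, 30), '0right': (-1.37, 30), '1near': (-0.19, 5), '1left': (-0.55, 28), '1right': (-1.03, 17), '2near': (-0.56, 6), '2far': (-0.61, 5), '2left': (-0.17, 30), '2right': (-1.18, 9)}
```

View pics/d.png

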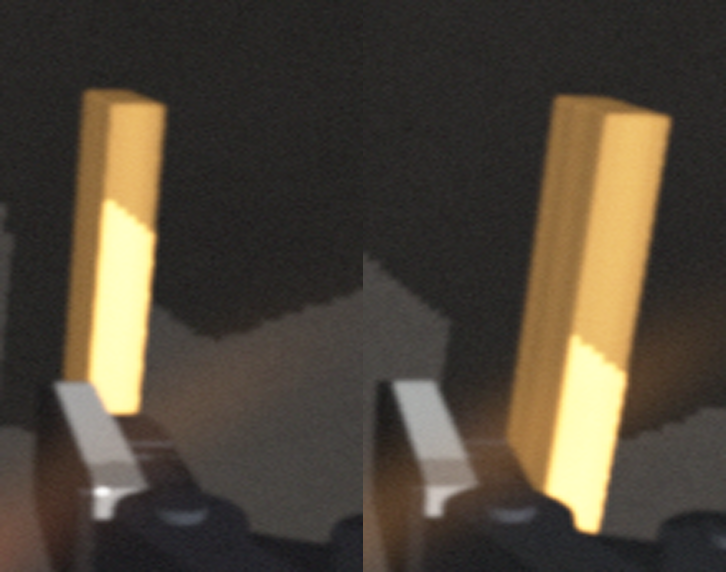

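```bash
python3 -m pendant '[[0.03,0,0,0.5,1.2,-4.5,0.36],[0.08,0,0,2,2.5,-10,0.36],[0.12,0,0,3.5,4,-15.5,0.36],[0.16,0,0,5,5.5,-21,0.36],[0.2,0,0,6,7,-26.5,0.36]]'; python3 - <<'E'
from h import *
st(); go(548.8,-240.6,50,91.8)
E
```

```text
time_s: 42.58
eef_pos: [564.6, -82.5, 91.0]
ee_rot: [0.483, -0.516, 0.483, 0.516]
force: [0.9, -0.2, -0.1]
grip_width: 0.368
t 42.58 tcp [564.58 -82.46  91.03] jawyaw 93.79 F [ 0.9 -0.2 -0.1] grip 0.368 q [-0.35  0.51  1.49  0.    1.14 -1.99]
ROW [0.0346, 0.0002, -0.0003] [4.101, 2.618, -15.676] deg 2.0 q6 -1.99
```

```bash
python3 -m pendant '[[0.03,0,0,0.5,0.9,-5,0.33],[0.034,0,0,1.5,1.8,-10,0.33],[0.034,0,0,2.8,2.6,-14.5,0.33],[0.034,0,0,4,2.62,-15.7,0.33],[0.034,0,0,4.1,2.62,-15.7,0.33]]'; python3 -m pendant '[[0,0,0,0,0,0,0.33],[0,0,0,0,0,0,0.33],[0,0,0,0,0,0,0.33],[0,0,0,0,0,0,0.33],[0,0,0,0,0,0,0.33]]';python3 - <<'E'
from h import *
s=st(); snap("wrist","w33"); V=[(load("w33")[0],np.minimum(load("w33")[1],115))]
p=fitbox(V,[548.8,-240.6,1.8],90,10,z=37,rngs=(6,4,3),minstep=5,pol=1); print(rel(s,p))
go(p[0],p[1],-20,p[2]+90)
overlay("w33",[(*p,37,90,10)],"w33o",(140,60,420,360),2)
E
```

```text
time_s: 43.2
eef_pos: [549.0, -238.9, 49.6]
ee_rot: [0.492, -0.507, 0.492, 0.509]
force: [-0.1, 0.1, -0.5]
grip_width: 0.33
time_s: 43.82
eef_pos: [549.4, -239.1, 50.7]
ee_rot: [-0.492, 0.508, -0.492, -0.508]
force: [1.0, -0.2, 0.1]
grip_width: 0.327
t 43.83 tcp [ 549.36 -239.15   50.66] jawyaw 91.91 F [ 1.  -0.2  0.1] grip 0.327 q [-0.61  0.61  1.44  0.    1.09 -2.21]
fit [ 549.92 -240.87    1.83]  resid px: {'0far': (-0.0, 10), '0left': (-1.08, 30), '0right': (-1.08, 30)}
(np.float64(-1.74), np.float64(-0.5), np.float64(-0.08))
ROW [0.0014, 0.0, -0.0] [7.059, -0.056, -0.169] deg 0.1 q6 -2.21
```

View pics/w33o.png

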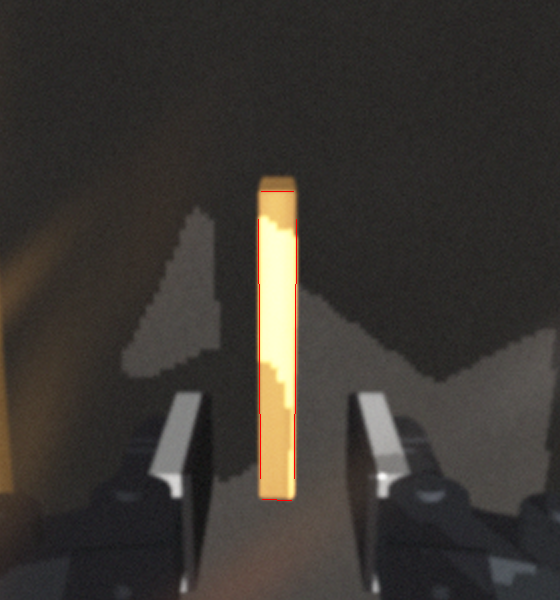

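```bash
python3 -m pendant '[[0,0,0,1,0,-0.1,0.33],[0,0,0,3.5,-0.05,-0.17,0.33],[0,0,0,6,-0.05,-0.17,0.33],[0,0,0,7,-0.05,-0.17,0.33],[0,0,0,7,-0.05,-0.17,0.33]]' 50;python3 -m pendant '[[0,0,0,0,0,0,0.25],[0,0,0,0,0,0,0.15],[0,0,0,0,0,0,0.04],[0,0,0,0,0,0,0.02],[0,0,0,0,0,0,0.02]]' 50; python3 - <<'E'
from h import *
s=st(); snap("wrist","w34")
overlay("w34",[(*s["eef_pos"][:2],yaw_of(s)-90,37,90,10)],"w34o",(140,60,420,360),2)
E
```

```text
time_s: 44.5
eef_pos: [549.6, -240.8, -19.9]
ee_rot: [0.492, -0.508, 0.492, 0.509]
force: [-0.3, -0.1, 0.1]
grip_width: 0.33
time_s: 45.12
eef_pos: [550.3, -241.2, -18.5]
ee_rot: [-0.492, 0.509, -0.492, -0.508]
force: [-1.4, -0.7, 6.4]
grip_width: 0.097
t 45.12 tcp [ 550.34 -241.25  -18.54] jawyaw 91.9 F [-1.4 -0.7  6.4] grip 0.097 q [-0.61  0.71  1.47 -0.    0.96 -2.21]
```

View pics/w34o.png

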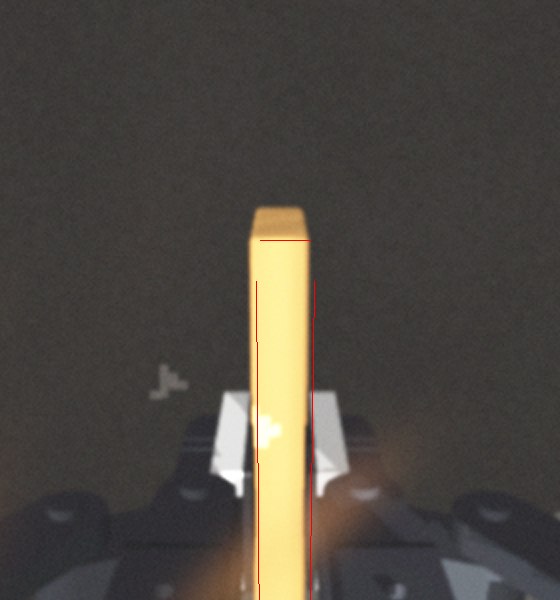

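```bash
python3 -m pendant '[[0,0,0,-1,0,0,0.02],[0,0,0,-4,0,0,0.02],[0,0,0,-8,0,1,0.02],[0,0,0,-9.8,0,5,0.02],[0,0,0,-9.8,0,11,0.02]]' 50; python3 - <<'E'
from h import *
st(); x,y=frompl(3.3,1.0); go(x,y,78,105.3)
E
```

```text
time_s: 45.8
eef_pos: [546.9, -131.0, 80.6]
ee_rot: [-0.493, 0.509, -0.492, -0.506]
force: [0.6, 0.1, -0.1]
grip_width: 0.099
t 45.8 tcp [ 546.89 -131.02   80.57] jawyaw 91.77 F [ 0.6  0.1 -0.1] grip 0.099 q [-0.44  0.5   1.53 -0.    1.1  -2.05]
ROW [-0.2361, -0.0021, 0.0031] [0.211, -2.582, 32.082] deg 13.5 q6 -2.05
```

```bash
python3 -m pendant '[[-0.04,0,0,0.2,-0.4,5.5,0.02],[-0.08,0,0,0.2,-0.8,11,0.02],[-0.12,0,0,0.2,-1.3,16.5,0.02],[-0.16,0,0,0.2,-1.7,22,0.02],[-0.2,0,0,0.2,-2.2,27.5,0.02]]' 50;python3 -m pendant '[[-0.03,0,0,0,-0.3,3.5,0.02],[-0.036,0,0,0,-0.38,4.6,0.02],[-0.036,0,0,0,-0.38,4.6,0.02],[-0.036,0,0,1,-0.38,4.6,0.02],[-0.036,0,0,2,-0.38,4.6,0.02]]' 50; python3 - <<'E'
from h import *
s=st();print(inpl(s["eef_pos"])); x,y=frompl(3.3,1.0); go(x,y,-8,105.3)
E
```

```text
time_s: 46.42
eef_pos: [558.9, 146.4, 77.2]
ee_rot: [-0.438, 0.555, -0.438, -0.555]
force: [0.9, 0.1, -0.0]
grip_width: 0.104
time_s: 47.05
eef_pos: [552.2, 189.1, 55.7]
ee_rot: [0.429, -0.562, 0.429, 0.562]
force: [0.3, 1.4, -0.3]
grip_width: 0.1
t 47.05 tcp [552.19 189.12  55.68] jawyaw 105.33 F [ 0.3  1.4 -0.3] grip 0.1 q [ 0.13  0.58  1.48 -0.    1.08 -1.71]
[-7.25  2.52]
ROW [0.0005, -0.0, -0.0006] [6.367, -1.059, -0.152] deg 0.0 q6 -1.71
```

```bash
python3 -m pendant '[[0,0,0,0.3,-0.5,-0.15,0.02],[0,0,0,2,-1.06,-0.15,0.02],[0,0,0,4,-1.06,-0.15,0.02],[0,0,0,6,-1.06,-0.15,0.02],[0,0,0,6.37,-1.06,-0.15,0.02]]' 50;python3 -m pendant '[[0,0,0,0,0,0,0.02],[0,0,0,0,0,0,0.02],[0,0,0,0,0,0,0.02],[0,0,0,0,0,0,0.02],[0,0,0,0,0,0,0.02]]' 50; python3 - <<'E'
from h import *
s=st();print(inpl(s["eef_pos"])); x,y=frompl(3.3,1.0); go(x,y,-12.5,105.3); snap("wrist","w35")
overlay("w35",[(*PL,9,170,200),(*frompl(3,0),15.32,43+s["eef_pos"][2]+12.5,90,10),(*frompl(3,93),15.32,59,110,14),(*frompl(3,-93),15.32,59,110,14)],"w35o",(80,30,480,330),2)
E
```

```text
time_s: 47.68
eef_pos: [562.0, 191.4, -9.1]
ee_rot: [0.428, -0.562, 0.429, 0.563]
force: [0.6, 0.5, -1.0]
grip_width: 0.105
time_s: 48.3
eef_pos: [562.8, 191.6, -7.0]
ee_rot: [-0.428, 0.563, -0.428, -0.563]
force: [-0.3, -0.4, -0.4]
grip_width: 0.103
t 48.3 tcp [562.82 191.62  -6.97] jawyaw 105.43 F [-0.3 -0.4 -0.4] grip 0.103 q [ 0.13  0.68  1.49 -0.    0.97 -1.71]
[3.66 2.13]
ROW [0.0022, -0.0001, 0.0002] [0.553, 0.036, -0.112] deg 0.1 q6 -1.71
```

View pics/w35o.png

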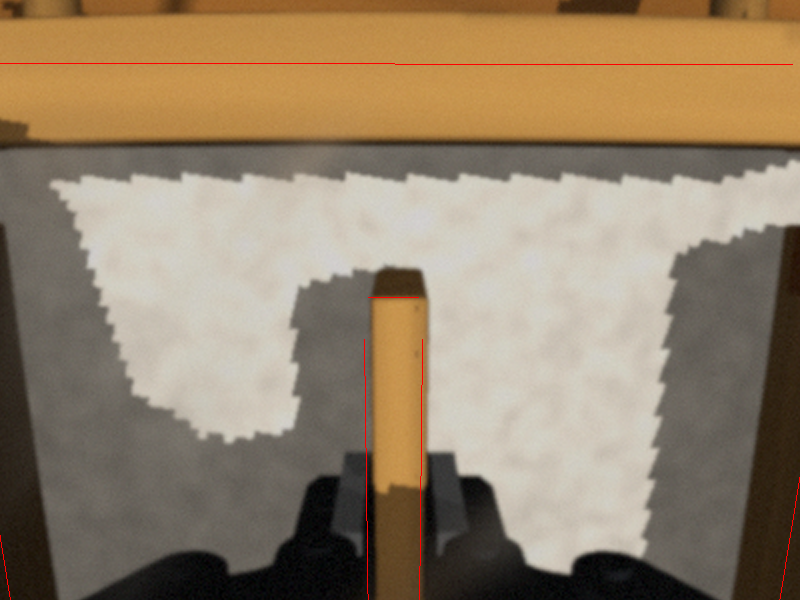

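```bash
python3 -m pendant '[[0.002,0,0,0,0.04,-0.11,0.02],[0.002,0,0,0.2,0.04,-0.11,0.02],[0.002,0,0,0.4,0.04,-0.11,0.02],[0.002,0,0,0.57,0.04,-0.11,0.02],[0.002,0,0,0.6,0.04,-0.11,0.02]]' 50; python3 -m pendant '[[0,0,0,0,0,0,0.02],[0,0,0,0,0,0,0.02],[0,0,0,0.03,0,0,0.02],[0,0,0,0.05,0,0,0.02],[0,0,0,0.05,0,0,0.02]]' 50;python3 - <<'E'
from h import *
s=st();print(inpl(s["eef_pos"])); snap("wrist","w36")
overlay("w36",[(*PL,9,170,200),(*frompl(3,0),15.32,43,90,10),(*frompl(3,93),15.32,59,110,14),(*frompl(3,-93),15.32,59,110,14)],"w36o",(80,30,480,330),2)
E
```

```text
time_s: 48.98
eef_pos: [562.6, 190.4, -12.5]
ee_rot: [0.429, -0.562, 0.429, 0.562]
force: [-4.2, -1.4, 8.7]
grip_width: 0.105
time_s: 49.6
eef_pos: [562.6, 190.4, -12.5]
ee_rot: [-0.429, 0.562, -0.429, -0.562]
force: [-5.7, -2.2, 10.7]
grip_width: 0.105
t 49.6 tcp [562.62 190.42 -12.53] jawyaw 105.32 F [-5.7 -2.2 10.7] grip 0.105 q [ 0.13  0.69  1.49 -0.    0.96 -1.71]
[3.16 1.02]
```

View pics/w36o.png

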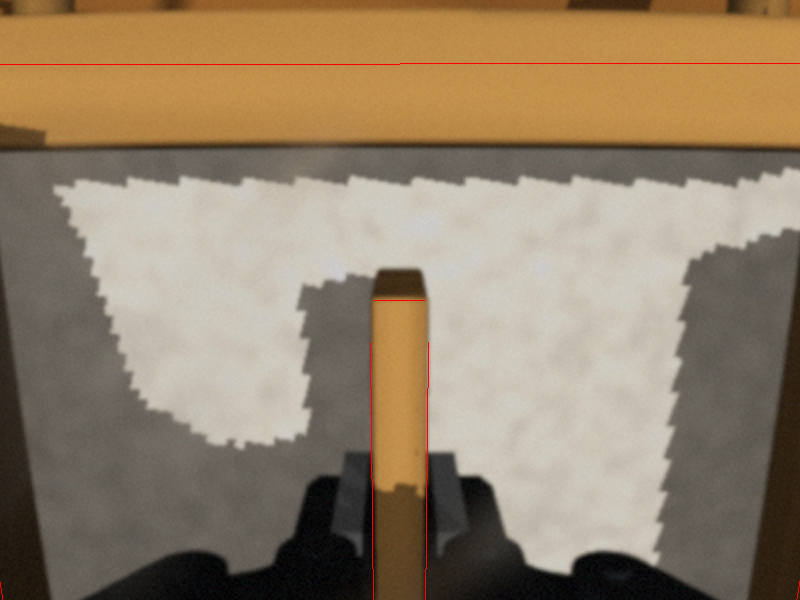

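```bash
python3 -m pendant '[[0,0,0,-0.05,0,0,0.02],[0,0,0,-0.05,0,0,0.1],[0,0,0,-0.05,0,0,0.2],[0,0,0,-0.05,0,0,0.3],[0,0,0,-0.05,0,0,0.3]]' 50; python3 -m pendant '[[0,0,0,-1,0,0,0.3],[0,0,0,-5,0,0,0.33],[0,0,0,-10,0,0,0.36],[0,0,0,-14.5,0,0,0.36],[0,0,0,-16,0,0,0.36]]' 50;python3 -m pendant '[[0,0,0,0,0,-2,0.36],[0,0,0,0,1,-4,0.36],[0,0,0,0,1,-4,0.36],[0,0,0,0,1,-4,0.36],[0,0,0,0,1,-4,0.36]]' 50; python3 - <<'E'
from h import *
s=st();print(inpl(s["eef_pos"])); snap("wrist","w37"); V=[load("w37")]
for n,q,L,W,z,yw in (("front",(-76,0),190,18,59,105.3),("left",(3,93),110,14,59,15.3),("right",(3,-93),110,14,59,15.3),("div",(3,0),90,10,43,15.3)):
  try:
    p=fitbox(V,[*frompl(*q),yw],L,W,z=z,rngs=(3,2,2),minstep=5,pol=0); print(n,inpl(p))
  except Exception as e: print(n,e)
overlay("w37",[(*PL,9,170,200),(*frompl(3,93),15.32,59,110,14),(*frompl(3,-93),15.32,59,110,14),(*frompl(-76,0),105.32,59,190,18),(*frompl(79,0),105.32,49,190,12),(*frompl(3,0),15.32,43,90,10)],"w37o",(130,30,520,320),2)
go(556,-347,40,90)
E
```

```text
time_s: 50.28
eef_pos: [562.7, 190.4, -13.3]
ee_rot: [0.429, -0.562, 0.429, 0.562]
force: [0.8, -0.2, 0.3]
grip_width: 0.306
time_s: 50.9
eef_pos: [563.7, 190.6, 150.5]
ee_rot: [-0.43, 0.563, -0.428, -0.561]
force: [-0.6, -0.2, -0.1]
grip_width: 0.359
time_s: 51.52
eef_pos: [563.5, 149.5, 146.6]
ee_rot: [0.429, -0.562, 0.429, 0.562]
force: [0.9, 1.3, 0.2]
grip_width: 0.364
t 51.52 tcp [563.47 149.47 146.59] jawyaw 105.33 F [0.9 1.3 0.2] grip 0.364 q [ 0.06  0.48  1.39  0.    1.28 -1.78]
[ -6.85 -38.7 ]
fit [486.31 168.67 104.95]  resid px: {'0near': (0.26, 10), '0far': (0.29, 10), '0left': (0.51, 63), '0right': (1.16, 41)}
front [-76.19   0.2 ]
fit [538.54 278.76  15.21]  resid px: {'0near': (0.31, 10), '0far': (0.95, 8), '0left': (0.37, 36), '0right': (0.34, 36)}
left [ 3.27 92.59]
fit [587.62  99.85  15.07]  resid px: {'0near': (-0.0, 10), '0left': (0.24, 33), '0right': (0.35, 22)}
right [  3.34 -92.94]
fit [562.06 189.23  15.37]  resid px: {'0near': (-0.07, 8), '0left': (0.25, 30), '0right': (0.24, 28)}
div [2.3  0.02]
ROW [0.2677, 0.0001, -0.0003] [10.667, 13.856, -47.687] deg 15.3 q6 -1.78
```

View pics/w37o.png

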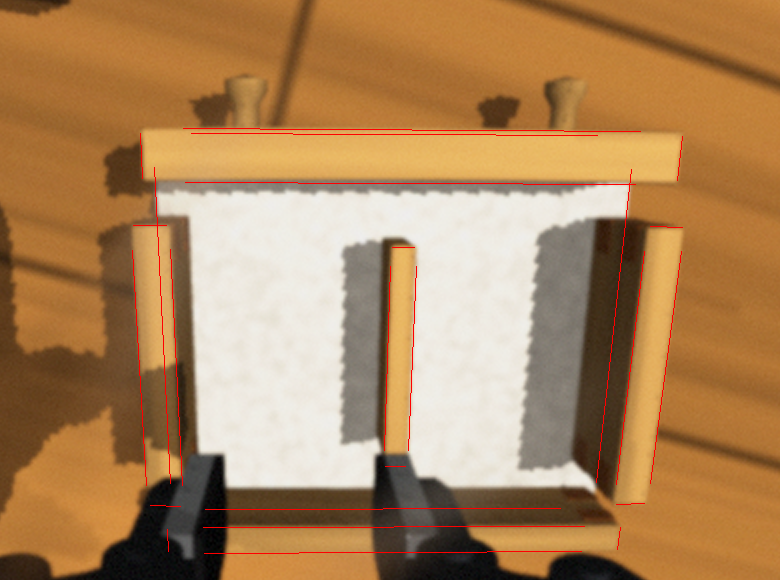

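```bash
python3 -m pendant '[[0.03,0,0,0.5,1.2,-4,0.5],[0.08,0,0,1.5,2.8,-9.5,0.55],[0.13,0,0,2.5,4.4,-15,0.55],[0.18,0,0,3.5,6,-20.5,0.55],[0.23,0,0,4.5,7.6,-26,0.55]]';python3 - <<'E'
from h import *
st(); go(556,-347,60,90)
E
```

```text
time_s: 52.2
eef_pos: [558.9, -123.1, 101.7]
ee_rot: [-0.491, 0.509, -0.491, -0.509]
force: [0.4, -0.2, 0.8]
grip_width: 0.552
t 52.2 tcp [ 558.86 -123.13  101.66] jawyaw 92.07 F [ 0.4 -0.2  0.8] grip 0.552 q [-0.42  0.5   1.48  0.    1.16 -2.03]
ROW [0.0362, -0.0001, 0.0003] [4.167, 1.096, -22.362] deg 2.1 q6 -2.03
```

```bash
python3 -m pendant '[[0.02,0,0,0.5,0.3,-5.5,0.55],[0.036,0,0,1.3,0.6,-11,0.55],[0.036,0,0,2.2,0.8,-16.5,0.55],[0.036,0,0,3,1.1,-21,0.55],[0.036,0,0,3,1.1,-22.4,0.55]]';python3 -m pendant '[[0,0,0,0,0,0,0.55],[0,0,0,0,0,0,0.55],[0,0,0,0,0,0,0.55],[0,0,0,0,0,0,0.55],[0,0,0,0,0,0,0.55]]';python3 - <<'E'
from h import *
s=st(); snap("wrist","w38"); V=[(load("w38")[0],np.minimum(load("w38")[1],115))]
try:
  p=fitbox(V,[559.7,-344.2,-1],210,30,z=18,rngs=(10,6,4,3),minstep=5,pol=1); print(rel(s,p))
  overlay("w38",[(*p,18,210,30)],"w38o",(140,30,420,360),2)
except Exception as e: print(e)
E
```

```text
time_s: 52.82
eef_pos: [555.6, -347.7, 70.8]
ee_rot: [0.5, -0.499, 0.5, 0.5]
force: [-0.8, -0.0, 0.1]
grip_width: 0.551
time_s: 53.45
eef_pos: [556.4, -345.6, 72.0]
ee_rot: [-0.5, 0.5, -0.5, -0.5]
force: [-0.1, -0.2, 0.3]
grip_width: 0.554
t 53.45 tcp [ 556.4  -345.59   72.04] jawyaw 90.09 F [-0.1 -0.2  0.3] grip 0.554 q [-0.73  0.7   1.21  0.    1.22 -2.31]
fit [ 5.6006e+02 -3.4472e+02 -4.6000e-01]  resid px: {'0near': (0.0, 10), '0left': (-0.89, 64), '0right': (-0.62, 70)}
(np.float64(0.86), np.float64(-3.66), np.float64(-0.55))
```

View pics/w38o.png

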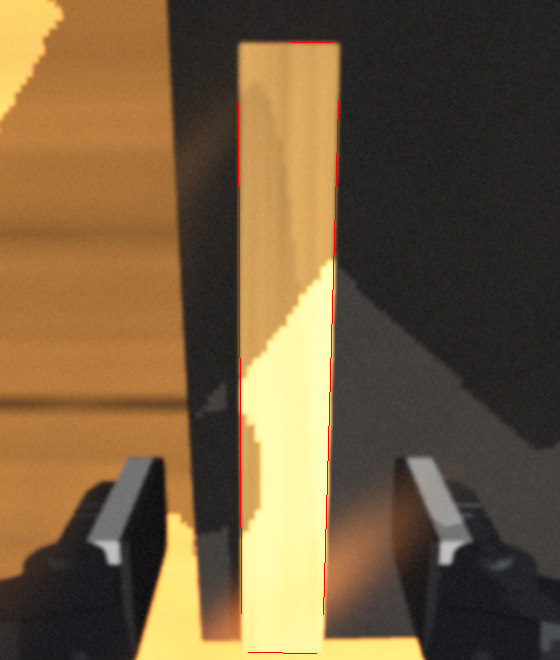

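```bash
python3 - <<'E'
from h import *
C=lambda f:(load(f)[0],np.minimum(load(f)[1],115))
fitbox([C("w4"),C("w27"),C("w38")],[560,-344.7,-.46,18],210,30,rngs=(4,3,3),minstep=5,pol=1)
for n,q,L,W,z,yw in (("left",(3,93),110,14,59,15.3),("right",(3,-93),110,14,59,15.3)):
    p=fitbox([load(f) for f in("w26","w32","w37")],[*frompl(*q),yw,z],L,W,rngs=(3,2,2),minstep=5,pol=0); print(n,inpl(p))
go(560.06,-344.72,-10,89.54)
E
```

```text
fit [ 5.5998e+02 -3.4454e+02 -5.1000e-01  1.9350e+01]  resid px: {'0near': (-0.78, 10), '0left': (-0.76, 65), '0right': (-0.2, 70), '1near': (-0.1, 10), '1left': (-0.98, 36), '1right': (-0.19, 64), '2near': (0.5, 10), '2left': (-0.43, 64), '2right': (-0.81, 70)}
fit [538.83 279.65  15.2   57.14]  resid px: {'1near': (0.5, 10), '1far': (-0.1, 6), '1left': (0.46, 36), '1right': (0.04, 36), '2near': (-0.2, 10), '2far': (0.71, 8), '2left': (0.07, 36), '2right': (0.47, 36)}
left [ 3.78 93.37]
fit [586.95 100.3   15.14  60.74]  resid px: {'0near': (-0.67, 8), '0far': (0.91, 10), '0left': (-0.88, 36), '0right': (-0.14, 33), '1near': (1.14, 10), '1far': (0.43, 6), '1left': (0.34, 36), '1right': (0.49, 22), '2near': (0.44, 10), '2left': (0.71, 34), '2right': (0.04, 23)}
right [  2.81 -92.32]
ROW [0.0094, -0.0001, 0.0001] [8.2, -0.371, 0.098] deg 0.5 q6 -2.31
```

```bash
python3 -m pendant '[[0.009,0,0,1,-0.37,0.1,0.55],[0.009,0,0,3.5,-0.37,0.1,0.55],[0.009,0,0,6,-0.37,0.1,0.55],[0.009,0,0,8,-0.37,0.1,0.55],[0.009,0,0,8.2,-0.37,0.1,0.55]]' 60;python3 -m pendant '[[0,0,0,0.4,0,0,0.55],[0,0,0,0.8,0,0,0.55],[0,0,0,1.2,0,0,0.55],[0,0,0,1.6,0,0,0.55],[0,0,0,1.8,0,0,0.55]]' 60;python3 - <<'E'
from h import *
s=st(); snap("side","s4"); snap("wrist","w39"); go(560.06,-344.72,-31,89.54)
c,im=load("s4"); b=cv2.resize(im[230:330,290:450,::-1],None,fx=4.9,fy=4.9,interpolation=cv2.INTER_CUBIC); cv2.imwrite("pics/s4z.png",b)
E
```

```text
time_s: 54.12
eef_pos: [559.4, -344.3, -11.8]
ee_rot: [0.502, -0.497, 0.502, 0.499]
force: [0.6, 0.2, -0.8]
grip_width: 0.553
time_s: 54.75
eef_pos: [559.9, -344.8, -28.4]
ee_rot: [0.502, -0.498, 0.502, 0.498]
force: [0.3, 0.1, 0.8]
grip_width: 0.552
t 54.75 tcp [ 559.92 -344.81  -28.36] jawyaw 89.55 F [0.3 0.1 0.8] grip 0.552 q [-0.73  0.83  1.27  0.    1.04 -2.29]
ROW [0.0002, 0.0002, -0.0002] [0.266, -0.017, 0.008] deg 0.0 q6 -2.29
```

View pics/s4z.png

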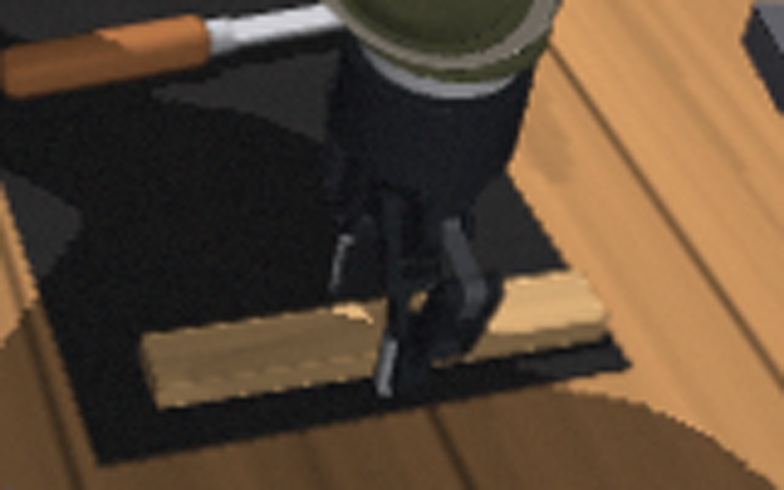

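```bash
python3 -m pendant '[[0,0,0,0.1,0,0,0.5],[0,0,0,0.2,0,0,0.4],[0,0,0,0.2,0,0,0.3],[0,0,0,0.2,0,0,0.25],[0,0,0,0.2,0,0,0.25]]' 60;python3 -m pendant '[[0,0,0,0,0,0,0.25],[0,0,0,0,0,0,0.25],[0,0,0,0,0,0,0.25],[0,0,0,0,0,0,0.25],[0,0,0,0,0,0,0.25]]' 60;python3 - <<'E'
from h import *
s=st(); snap("wrist","w40")
V=[(load("w40")[0],np.minimum(load("w40")[1],115))]
p=fitbox(V,[560,-344.7,-.4],210,30,z=18,rngs=(5,4,3),minstep=5,pol=1,sel=("near","left","right")); print(rel(s,p))
overlay("w40",[(*p,18,210,30)],"w40o",(140,0,420,330),2)
E
```

```text
time_s: 55.48
eef_pos: [560.1, -344.9, -29.9]
ee_rot: [0.502, -0.498, 0.502, 0.498]
force: [-0.1, 1.1, 3.0]
grip_width: 0.328
time_s: 56.1
eef_pos: [560.1, -345.0, -29.9]
ee_rot: [0.502, -0.498, 0.502, 0.498]
force: [0.1, 0.2, 4.8]
grip_width: 0.328
t 56.1 tcp [ 560.08 -344.98  -29.9 ] jawyaw 89.55 F [0.1 0.2 4.8] grip 0.328 q [-0.73  0.83  1.27  0.    1.04 -2.29]
fit [ 6.069e+02 -3.463e+02 -4.700e-01]  resid px: {'0left': (-0.28, 36), '0right': (-0.2, 36)}
(np.float64(-0.95), np.float64(-46.83), np.float64(-0.02))
```

View pics/w40o.png

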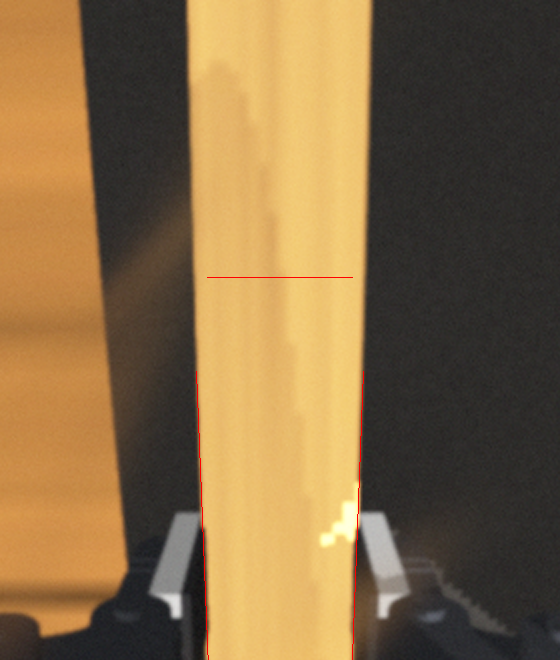

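```bash
python3 -m pendant '[[0,0,0,-1,0,0,0.25],[0,0,0,-4,0,0,0.25],[0,0,0,-8,0,0.5,0.25],[0.05,0,0,-10,0,3,0.25],[0.15,0,0,-10,0,7.5,0.25]]' 60; python3 - <<'E'
from h import *
st(); x,y=frompl(3.8,0); go(x,y,70,15.32)
E
```

```text
time_s: 56.78
eef_pos: [560.9, -270.4, 71.7]
ee_rot: [0.539, -0.459, 0.539, 0.457]
force: [0.6, 0.4, -1.0]
grip_width: 0.329
t 56.77 tcp [ 560.94 -270.41   71.69] jawyaw 80.7 F [ 0.6  0.4 -1. ] grip 0.329 q [-0.64  0.63  1.34 -0.    1.17 -2.05]
ROW [1.141, 0.0002, 0.0034] [0.077, 7.183, 45.438] deg 65.4 q6 -2.05
```

```bash
python3 -m pendant '[[0.12,0,0,0,0.8,5.3,0.25],[0.25,0,0,0,1.6,10.6,0.25],[0.38,0,0,0,2.5,15.9,0.25],[0.52,0,0,0,3.3,21.2,0.25],[0.66,0,0,0,4.2,26.5,0.25]]' 60; python3 - <<'E'
from h import *
st(); x,y=frompl(3.8,0); go(x,y,70,15.32)
E
```

```text
time_s: 57.4
eef_pos: [560.3, 0.1, 70.0]
ee_rot: [0.658, -0.258, 0.658, 0.258]
force: [0.8, -1.0, 0.0]
grip_width: 0.328
t 57.4 tcp [5.6033e+02 1.3000e-01 7.0040e+01] jawyaw 42.87 F [ 0.8 -1.   0. ] grip 0.328 q [-0.21  0.51  1.55 -0.    1.08 -0.96]
ROW [0.4808, -0.0002, -0.0001] [0.005, 13.67, 13.124] deg 27.6 q6 -0.96
```

```bash
python3 -m pendant '[[0.13,0,0,0,3.7,3.6,0.25],[0.26,0,0,0,7.4,7.1,0.25],[0.38,0,0,0,11,10.5,0.25],[0.48,0,0,0,13.4,12.9,0.25],[0.481,0,0,0,13.67,13.12,0.25]]' 60; python3 -m pendant '[[0,0,0,0,0,0,0.25],[0,0,0,0.5,0,0,0.25],[0,0,0,1.5,0,0,0.25],[0,0,0,2,0,0,0.25],[0,0,0,2,0,0,0.25]]' 60; python3 - <<'E'
from h import *
s=st();print(inpl(s["eef_pos"])); x,y=frompl(3.8,0); go(x,y,30,15.32); snap("wrist","w41")
zt=18+29.9+s["eef_pos"][2]; print(zt)
overlay("w41",[(*PL,9,170,200),(*frompl(3,0),105.32,zt,210,30),(*frompl(3,93),15.32,59,110,14)],"w41o",None,1)
E
```

```text
time_s: 58.02
eef_pos: [562.4, 189.7, 69.8]
ee_rot: [0.7, -0.097, 0.701, 0.097]
force: [0.2, -0.4, -0.4]
grip_width: 0.332
time_s: 58.65
eef_pos: [562.7, 187.7, 49.2]
ee_rot: [0.7, -0.096, 0.701, 0.096]
force: [-0.3, -0.6, 0.1]
grip_width: 0.331
t 58.65 tcp [562.67 187.67  49.24] jawyaw 15.57 F [-0.3 -0.6  0.1] grip 0.331 q [ 0.12  0.61  1.46  0.    1.08 -0.15]
[ 2.47 -1.65]
ROW [0.0044, -0.0012, -0.0002] [1.924, 0.164, 0.136] deg 0.3 q6 -0.15
97.14156122561151
```

View pics/w41o.png

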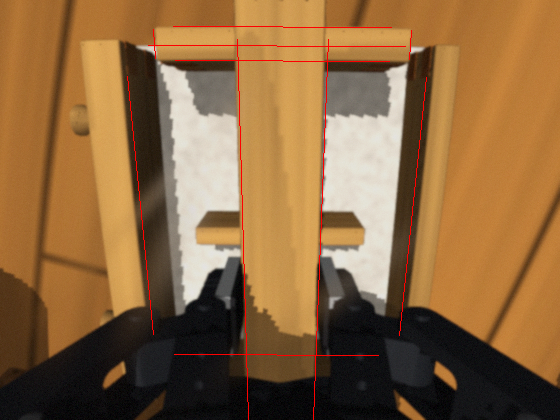

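```bash
python3 -m pendant '[[0.004,0,0,0,0.08,0.06,0.25],[0.004,0,0,0.5,0.16,0.13,0.25],[0.004,0,0,1.2,0.16,0.13,0.25],[0.004,0,0,1.9,0.16,0.13,0.25],[0.004,0,0,1.9,0.16,0.13,0.25]]' 60; python3 -m pendant '[[0,0,0,0,0,0,0.25],[0,0,0,0,0,0,0.25],[0,0,0,0,0,0,0.25],[0,0,0,0,0,0,0.25],[0,0,0,0,0,0,0.25]]' 60; python3 - <<'E'
from h import *
s=st();print(inpl(s["eef_pos"])); x,y=frompl(3.7,0); go(x,y,26,15.32); snap("wrist","w42")
zt=18+29.9+s["eef_pos"][2]; print(zt)
overlay("w42",[(*PL,9,170,200),(*frompl(3,0),105.32,zt,210,30),(*frompl(3,93),15.32,59,110,14)],"w42o",(120,0,480,330),2)
E
```

```text
time_s: 59.32
eef_pos: [563.3, 189.7, 30.0]
ee_rot: [0.7, -0.094, 0.701, 0.094]
force: [-0.0, 0.5, -1.7]
grip_width: 0.333
time_s: 59.95
eef_pos: [563.8, 189.8, 30.9]
ee_rot: [0.701, -0.094, 0.701, 0.094]
force: [0.9, 0.0, -1.5]
grip_width: 0.334
t 59.95 tcp [563.81 189.79  30.94] jawyaw 15.36 F [ 0.9  0.  -1.5] grip 0.334 q [ 0.13  0.63  1.46 -0.    1.05 -0.14]
[4.13 0.1 ]
ROW [0.0006, 0.0001, 0.0] [0.494, -0.01, -0.044] deg 0.0 q6 -0.14
78.8357324488534
```

View pics/w42o.png

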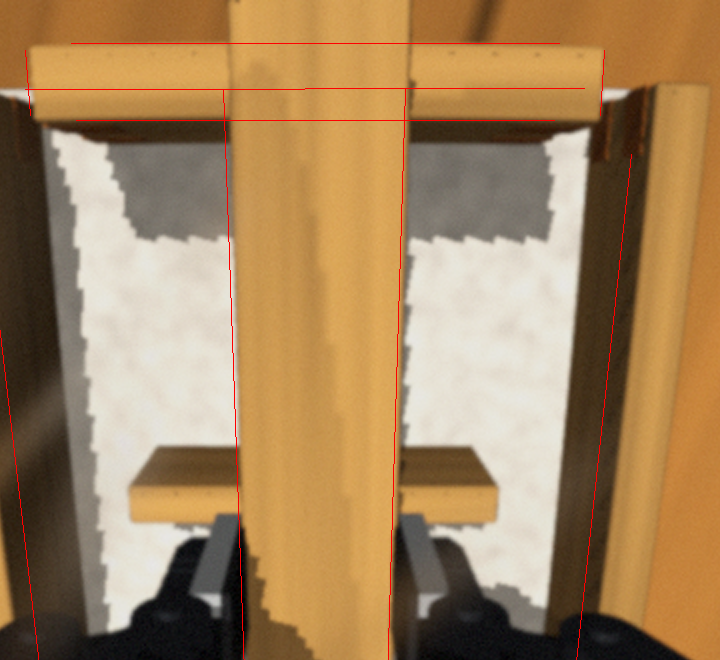

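```bash
python3 -m pendant '[[0,0,0,0,0,-0.07,0.25],[0,0,0,0.2,-0.01,-0.07,0.25],[0,0,0,0.4,-0.01,-0.07,0.25],[0,0,0,0.5,-0.01,-0.07,0.25],[0,0,0,0.5,-0.01,-0.07,0.25]]' 60; python3 - <<'E'
from h import *
s=st();print(inpl(s["eef_pos"]))
E
```

```text
time_s: 60.62
eef_pos: [563.1, 189.5, 26.1]
ee_rot: [0.701, -0.095, 0.701, 0.094]
force: [-1.8, -0.5, 3.0]
grip_width: 0.331
t 60.62 tcp [563.06 189.51  26.08] jawyaw 15.36 F [-1.8 -0.5  3. ] grip 0.331 q [ 0.13  0.64  1.47 -0.    1.03 -0.14]
[3.34 0.03]
```

```bash
python3 -m pendant '[[0,0,0,0,0,0,0.36],[0,0,0,0,0,0,0.4],[0,0,0,0,0,0,0.45],[0,0,0,0,0,0,0.48],[0,0,0,0,0,0,0.48]]' 60; python3 -m pendant '[[0,0,0,-0.7,0,0,0.48],[0,0,0,-3,0,0,0.48],[0,0,0,-7,0,0,0.48],[0,0,0,-11,0,0,0.48],[0,0,0,-14,0,0,0.48]]' 60;python3 -m pendant '[[0,0,0,-1,1.5,0,0.48],[0,0,0,-1.5,2.5,0,0.48],[0,0,0,-1.5,2.5,0,0.48],[0,0,0,-1.5,2.5,0,0.48],[0,0,0,-1.5,2.5,0,0.48]]' 60; python3 - <<'E'
from h import *
s=st();print(inpl(s["eef_pos"])); snap("wrist","w43"); snap("side","s5"); snap("top","t5")
V=[load("w43")]
for n,q,L,W,z,yw in (("batten",(3,0),210,30,74,105.3),("left",(3,93),110,14,59,15.3),("front",(-76,0),190,18,59,105.3),("back",(79,0),190,12,49,105.3)):
  try:
    p=fitbox(V,[*frompl(*q),yw],L,W,z=z,rngs=(4,3,2),minstep=5,pol=0); print(n,inpl(p),p[2]-PL[2])
  except Exception as e: print(n,e)
overlay("w43",[(*PL,9,170,200),(*frompl(3,0),105.32,74,210,30),(*frompl(3,93),15.32,59,110,14),(*frompl(-76,0),105.32,59,190,18),(*frompl(79,0),105.32,49,190,12)],"w43o",(70,20,470,320),2)
c,im=load("s5"); cv2.imwrite("pics/s5z.png",cv2.resize(im[130:220,230:380,::-1],None,fx=5.2,fy=5.2,interpolation=cv2.INTER_CUBIC))
E
```

```text
time_s: 61.25
eef_pos: [563.2, 189.5, 25.9]
ee_rot: [0.701, -0.094, 0.701, 0.094]
force: [0.3, 1.0, -0.2]
grip_width: 0.479
time_s: 61.88
eef_pos: [563.4, 189.6, 168.3]
ee_rot: [0.702, -0.094, 0.7, 0.094]
force: [0.5, -0.4, -1.5]
grip_width: 0.478
time_s: 62.5
eef_pos: [556.4, 213.3, 180.3]
ee_rot: [0.7, -0.094, 0.701, 0.094]
force: [0.0, -0.6, 0.2]
grip_width: 0.477
t 62.5 tcp [556.42 213.34 180.27] jawyaw 15.34 F [ 0.  -0.6  0.2] grip 0.477 q [ 0.17  0.48  1.29 -0.    1.37 -0.1 ]
[ 3.23 24.76]
fit [562.95 187.66 105.57]  resid px: {'0far': (-0.1, 10), '0left': (0.37, 60), '0right': (0.28, 64)}
batten [ 2.74 -1.72] 90.24624126599588
fit [538.36 279.74  15.61]  resid px: {'0near': (0.2, 10), '0far': (0.22, 10), '0left': (0.84, 21), '0right': (0.67, 23)}
left [ 3.35 93.58] 0.29289617224176645
fit [486.17 168.42 105.18]  resid px: {'0far': (0.0, 9), '0left': (0.39, 56), '0right': (0.36, 53)}
front [-76.39   0.  ] 89.85876188920957
fit [635.42 209.35 105.5 ]  resid px: {'0far': (0.01, 6), '0left': (0.31, 55), '0right': (0.69, 30)}
back [7.836e+01 5.000e-02] 90.18054485116664
```

View pics/w43o.png

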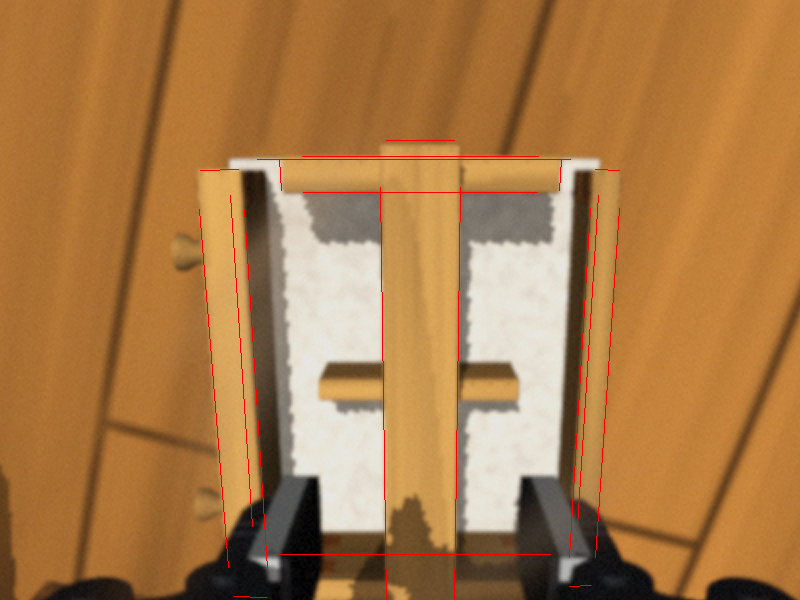

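View pics/s5z.png

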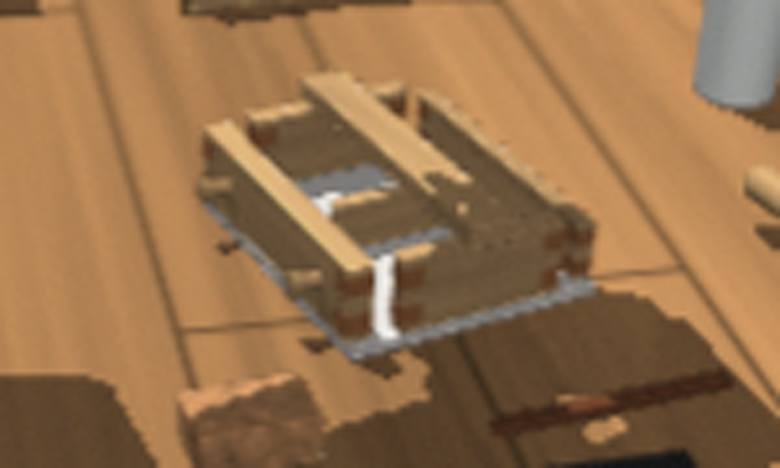

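```bash
python3 -m pendant '[[-0.16,0,0,0,0,0.5,0.48],[-0.34,0,0,0,-0.7,1,0.48],[-0.52,0,0,0,-1.5,1.3,0.48],[-0.7,0,0,0,-2.2,1.3,0.48],[-0.88,0,0,0,-2.2,1.3,0.48]]';python3 -m pendant '[[-0.17,0,0,0,0,0,0.48],[-0.34,0,0,0,0,0,0.48],[-0.52,0,0,0,0,0,0.48],[-0.69,0,0,0,0,0,0.48],[-0.69,0,0,0,0,0,0.48]]';python3 -m pendant '[[0,0,0,0,0,0,0.48],[0,0,0,0,0,0,0.48],[0,0,0,0,0,0,0.48],[0,0,0,0,0,0,0.48],[0,0,0,0,0,0,0.48]]'; python3 - <<'E'
from h import *
s=st();print(inpl(s["eef_pos"])); snap("wrist","w44")
V=[load("w44")]
for n,q,L,W,z,yw in (("batten",(3,-1),210,30,74,105.3),("left",(3,93),110,14,59,15.3),("right",(3,-93),110,14,59,15.3),("front",(-76,0),190,18,59,105.3)):
  try:
    p=fitbox(V,[*frompl(*q),yw],L,W,z=z,rngs=(4,3,2),minstep=5,pol=0); print(n,inpl(p),p[2]-PL[2])
  except Exception as e: print(n,e)
overlay("w44",[(*PL,9,170,200),(*frompl(3,0),105.32,74,210,30),(*frompl(3,93),15.32,59,110,14),(*frompl(3,-93),15.32,59,110,14),(*frompl(-76,0),105.32,59,190,18)],"w44o",(80,20,480,320),2)
E
```

```text
time_s: 63.28
eef_pos: [575.1, 195.2, 180.8]
ee_rot: [0.593, -0.385, 0.593, 0.385]
force: [-0.0, -0.0, -0.8]
grip_width: 0.478
time_s: 63.9
eef_pos: [574.9, 195.7, 180.8]
ee_rot: [0.429, -0.562, 0.429, 0.562]
force: [-0.5, 0.1, -0.3]
grip_width: 0.481
time_s: 64.53
eef_pos: [574.9, 195.8, 180.9]
ee_rot: [-0.429, 0.562, -0.429, -0.562]
force: [-0.0, 0.5, 0.4]
grip_width: 0.478
t 64.53 tcp [574.89 195.84 180.9 ] jawyaw 105.3 F [-0.   0.5  0.4] grip 0.478 q [ 0.14  0.51  1.25 -0.    1.38 -1.7 ]
[16.42  3.  ]
fit [562.28 187.96 104.89]  resid px: {'0near': (0.48, 9), '0far': (0.36, 10), '0left': (-0.38, 58), '0right': (-0.27, 54)}
batten [ 2.18 -1.26] 89.5694574552522
fit [538.8  278.8   15.08]  resid px: {'0near': (0.29, 9), '0far': (0.91, 6), '0left': (0.26, 23), '0right': (0.29, 24)}
left [ 3.53 92.56] -0.2398393063008495
fit [587.74  99.91  15.05]  resid px: {'0near': (0.0, 10), '0left': (0.15, 24), '0right': (0.34, 16)}
right [  3.47 -92.91] -0.27020418504016064
fit [486.01 168.59 105.17]  resid px: {'0near': (0.33, 10), '0far': (0.32, 10), '0left': (0.33, 63), '0right': (0.32, 62)}
front [-76.5    0.21] 89.85124649694077
```

View pics/w44o.png

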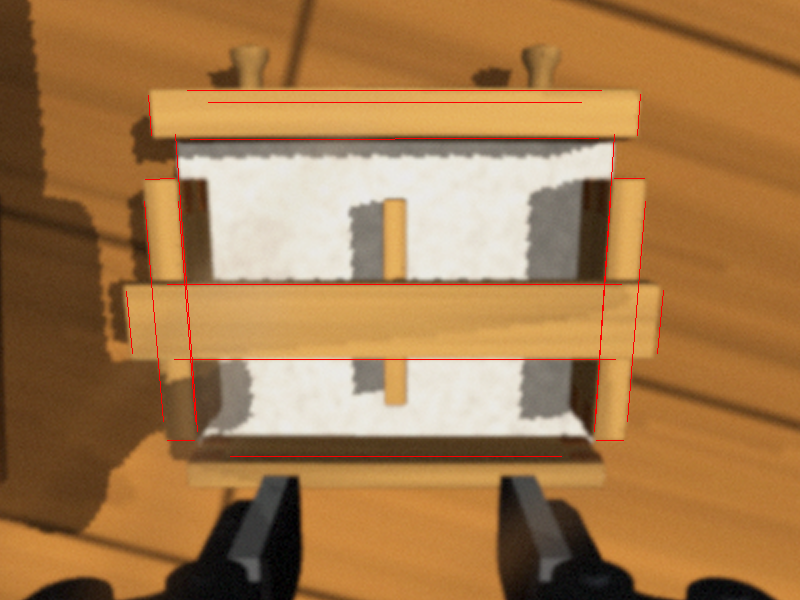

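```bash
python3 - <<'E'
from h import *
snap("top","t6"); a=cv2.imread("pics/top0.png")[110:230,130:410]; b=cv2.imread("pics/t6.png")[110:230,130:410]
cv2.imwrite("pics/cmp.png",cv2.resize(np.vstack([a,b]),None,fx=2.4,fy=2.4,interpolation=cv2.INTER_CUBIC))
E
```

```text
(no output)
```

View pics/cmp.png

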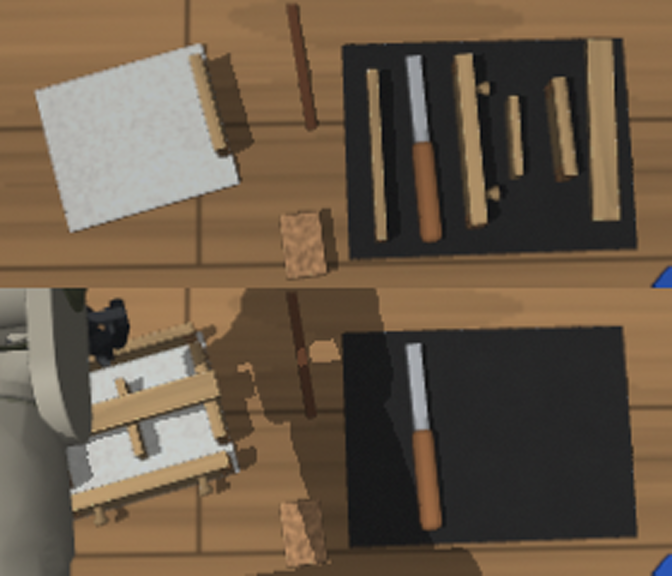

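```bash
python3 -c "
from rig import job
print(job.finish_job())"
```

```text
the job is handed in; nothing more can be done
None
```

The drawer is dry-assembled on the white bottom, in the order asked: front (knobs out), back, left side, divider, then the batten on top. I handed it in at about 64.6 s of the 144 s, with the open gripper clear above and touching nothing.

My last camera checks, in the bottom's frame and good to about ±1 mm:

| Part | Measured | Meant to be |
|---|---|---|
| Front | x about -76.4, y about 0.1 | -76, 0 |
| Back | x about 78.4, y about 0 | 79, 0 |
| Left side | x 3.5, y 92.6 to 93.6 | 3, 93 |
| Divider | x 2.3 to 3, y 0.0 | 3, 0 |
| Batten | x 2.2 to 2.7, y -1.3 to -1.7 | 3, 0 |

- **Remaining offsets:** the batten sits about 1.5 mm to the right of centre and just under 1 mm too near, and the back is about 0.6 mm inside its edge. I left both, as they are close to the measuring error.
- **Front placed twice:** it first stood about 2 mm inside the near edge. I gripped it again, moved it, and the later views showed it flush.
- **Finger tips did not match the text:** they sat about 36 mm behind the reported TCP, so the first grip on the front only caught its top edge. I worked out the tip height from the pictures and used it for all later grasps.
- **Chisel:** the before and after top views show it in the same place.
- **Look-alikes:** I never went near the green and blue ones, but did not check them in the last picture.

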